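Set the plate gap of a parallel-plate test cell with gauge blades

ROBOT

A 7-joint arm with a two-finger parallel gripper is mounted at the origin on a cart in front of the work surface, level with it; the furniture and walls round the work are solid. World frame = base frame: x ahead of the robot, y to its left, z up, the work surface at z = 0. Lengths are in m, angles in rad, forces in N, time in s.
With the tool pointing down it reaches from about 0.35 to 0.9 m from the base axis. Payload 7.2 kg.
Tool frame: the origin (TCP) lies midway between the tips of the shut fingers; the grasp point (between the pads) lies 19 mm behind it (ctrl.hold_point_z is the distance from the TCP to the grasp point, in m); x points along the fingers, z is the direction in which the jaws open and shut, and the axes are right-handed (so a half turn about x gives the same grasp; the last joint's range is limited). The gripper opens to 85 mm and grips with 20 to 120 N. Pads are 22 mm wide; open, the fingers measure 114 mm over their backs; the gripper's body (76 mm by 85 mm) begins 54 mm behind the grasp point. The pads swing forward as they close: fully open they stand 13 mm farther back than shut.
Start: joints at [1.269, 0.411, -0.013, 1.596, 0.006, 1.134, -0.082], TCP at [0.145, -0.608, 0.231] pointing down, gripper open.
Joint ranges: [-2.95, 2.95], [-0.29, 1.99], [-1.47, 1.44], [0.14, 2.54], [-1.03, 4.17], [0.13, 1.85], [-2.86, 2.86]. Speed limits (rad/s): [2.39, 2.39, 3.01, 3.01, 3.14, 3.14, 3.14].

INTERFACE

Orientations are given as a 3x3 rotation matrix whose columns are the frame's x, y, z axes.
In Python, from bench import ctrl gives the robot as it stands. The module is installed in compiled form; this text tells all that it offers.
- The arm moves only by the shell command python3 -m crank 'ROWS' [OPENING] [FORCE]. ROWS is JSON, a list of rows, each an object with "linear": the shift along the tool's x, y, z in m, a list of three; "dr": the turn, a rotation vector about the tool's x, y, z in rad, a list of three. In form: [{"linear": [tx, ty, tz], "dr": [ax, ay, az]}, ...]. A call has 1 to 5 rows; each row is the pose to reach, as a shift and turn from the pose measured when the call began, along the tool's axes at that moment; what a row does not reach only later rows make up. A row lasts 1/10 s, in which the tool goes at most 50 mm and 8.59 degrees, less where a joint would pass 70% of its speed; a pose out of reach is approached as far as the arm can. A call with a gripper value outside its range is refused whole. OPENING is the opening, from 0 (shut) to 1 (fully open), set as the call begins (- or left out, the last holds). The fingers move at their own pace and stop on an object; FORCE is the grip in N (left out, the last holds). Time passes only in rows, so rows that repeat a pose let the fingers close. It gives the time, the measured TCP pose, the force and the opening at its end, in the units of the state.
- ctrl.get_obs(): the state, without advancing time (a new reading comes with each control period).
- ctrl.camera(name): name is "side" or "top"; returns a dict with "image" (400x640x3 uint8, blue, green, red), "range_z" (400x640 float32, m along the optical axis (not along the pixel's ray), 0 where there is no reading), "fov_y" (degrees; the focal length in pixels is half the picture's height over the tangent of half this angle, whatever the lens; pixels are square), "cx", "cy" (the principal point, pixels), "dist_coeffs" ([k1, k2, p1, p2, k3] as OpenCV has them; the pictures are not rectified), "world_to_cam" (4x4, takes a point from world to camera coordinates). Camera axes: x right, y up, looking along -z (the intrinsics and any distortion apply to the point x, -y, -z); pixel columns grow to the right and rows downward; lengths in m; the calibration is good to about 2 mm. A picture is of the moment at which its call begins.
- ctrl.finish_job(): hands the job in, once; it reports no verdict.
Trained networks look in the newest picture that a camera, given by its name, has taken for a name from the list of things; names that differ only in an ending like _2 or _b are one class to them, and where a whole thing is asked for, a point or a joint stands for the part that bears it (a point fixed in the world has none). Each returns a list of dicts, best first, with "score" (0 to 1); they miss things now and then, are a little off and sometimes report something else, mostly with a low value. They report only what shows in the picture. A call takes as long as a camera call.
- ctrl.recognise(label, camera): "at" ([column, row] in pixels, amid what is visible of it).
- ctrl.regions_of(label, camera): "region" (400x640 bool, what is visible of it) and "at" ([column, row] in pixels, amid what is visible of it).
- ctrl.mark_of(label, camera): "at" ([column, row] in pixels: a listed point, or the origin of a listed thing).
The state is a dict: "time": time; "q": joint angles; "qd": joint speeds; "tau": joint torques, N m; "ee_pos": TCP position; "tool_rot": TCP orientation; "ft_force": force on the tool from outside, world axes, zero at the start; "ft_torque": the same for the moment, N m; "opening": finger opening in m.
Only numpy, scipy, OpenCV 4.12 (cv2) and the standard library are available. Lean on these libraries where they do the work, as an engineer would, in place of code of your own. Each camera call takes 0.05 s, during which the arm holds its last target.

TASK

Set the gap of the parallel-plate cell: slide every gauge blade that is in the white tray fully home, up to its shoulders, in a groove of its own under the raised upper plate, then seat the steel setting weight on the two pegs of the upper plate and let go, so that the plate sinks until it rests on the blades. Then take the weight off and stand it back on the bench clear of the stand, draw all the blades out again without disturbing the gap they have set, and lay them flat in the tray. Leave the jar and the bottles round about alone.

Things in the scene. Friction and masses are not known exactly. Their poses are not given: they have to be found in the camera images.
- stand: Fixed stand, origin on the bench under it; x into the stand from its open front, z up. Aluminium base: x -88 to 92, y -90 to 90, 22 mm high. On it four steel ribs 23 mm wide, 4 mm high, at y = -78, -26, 26, 78, from x = -20 (rounded noses) to 50 mm, leave three grooves 29 mm wide. Two columns with a bridge at the back: x 59 to 83, y -59 to 59, up to z = 120 mm.
- groove_0 (a point): Mouth of the left groove (stand x = -20, y = 52 mm): between the rib noses, mid-width, on the groove floor, 22 mm above the bench. Axes as the stand's: x points into the groove. A blade is home when its shoulders touch the rib noses: its origin is then 39 mm in front of this point (x = -39 mm), on the base at the same height.
- groove_1 (a point): Mouth of the middle groove (stand x = -20, y = 0 mm); otherwise as groove_0.
- groove_2 (a point): Mouth of the right groove (stand x = -20, y = -52 mm); otherwise as groove_0.
- gap (a joint): Height (m) of the upper plate's lower face over the groove floors. A stiff vertical slide that stays where it is left: friction 6.5 N, plate 0.4 kg. Travel 0.0042 to 0.016; starts raised, between 0.0105 and 0.0135. The setting weight makes it sink within a second or two; it never needs pressing by hand.
- upper_plate (a point): On the upper plate's top face (14 mm above its lower face), midway between its two pegs; moves with the plate, axes as the stand's. From here the plate spans 34 mm to either side in x, 80 mm in y; behind it (x over 37 mm) a carriage rises 20 mm higher. Pegs at y = -45 and 45 mm, 10 mm across, 15.5 mm high, tapered tips; by a peg the plate can be pulled up again.
- blade_0: Steel gauge blade, 0.2 kg, 6 mm thick; 2 or 3 of the three are there. Origin on its underside below the grip, x towards the tip. 26 mm wide from the tip (x = 100) back to the shoulders (x = 40); tang 44 mm wide from x = 40 to -22 mm. Upright black grip across it at x = 0: 12 mm thick (x), 36 mm wide (y), from 6 to 50 mm above the underside.
- blade_1: Steel gauge blade, 0.2 kg, 6 mm thick; 2 or 3 of the three are there. Origin on its underside below the grip, x towards the tip. 26 mm wide from the tip (x = 100) back to the shoulders (x = 40); tang 44 mm wide from x = 40 to -22 mm. Upright black grip across it at x = 0: 12 mm thick (x), 36 mm wide (y), from 6 to 50 mm above the underside.
- blade_2: Steel gauge blade, 0.2 kg, 6 mm thick; 2 or 3 of the three are there. Origin on its underside below the grip, x towards the tip. 26 mm wide from the tip (x = 100) back to the shoulders (x = 40); tang 44 mm wide from x = 40 to -22 mm. Upright black grip across it at x = 0: 12 mm thick (x), 36 mm wide (y), from 6 to 50 mm above the underside.
- blade_0_tip (a point): Middle of the tip of blade_0, at half thickness (x = 100, z = 3 mm from its origin).
- blade_1_tip (a point): Middle of the tip of blade_1, at half thickness (x = 100, z = 3 mm from its origin).
- blade_2_tip (a point): Middle of the tip of blade_2, at half thickness (x = 100, z = 3 mm from its origin).
- weight: Steel setting weight, 0.77 to 0.94 kg: block 50 (x) x 130 (y) x 18 mm, origin in the middle of its underside. Two through holes 13 mm across at y = -45 and 45 mm fit the pegs, either way round. Arch handle on top: black bar along x, 56 x 14 x 14 mm, centre 53 mm above the underside, on posts at x = -20 and 20 mm (32 mm free between them).
- tray: Flat white tray, fixed, 198 (x) x 268 (y) x 15 mm, origin in the middle of its underside. Floor 2 to 5 mm above the bench, level over about x = -80 to 73 mm, y = -116 to 113 mm; the rim is 15 mm high.
- tube_rack: Fixed orange tube rack between tray and stand, 85 mm wide (world y) and 190 mm deep (world x), 62 mm high; tubes in it rise 112 mm above the bench. Origin under its middle. Pass above the tubes or round its front (the side nearest the robot).
- sample_jar: Bystander: glass jar, 62 x 78 x 86 mm, origin under it.
- media_bottle: Bystander: tall bottle with a blue cap, 66 mm across, 147 mm high, origin under it.
- orange_bottle: Bystander: small bottle with an orange cap, 46 mm across, 97 mm high, origin under it.

How it is judged:
By the outcome, as a careful person would: the job done as asked, in the order asked, and still so for the second after the job is handed in, with the robot touching nothing.
Of blade_0, blade_1, blade_2 only 2 to 3 are there at a start; the rules pass over those that are not, and their reading is None.
At some moment in a run one of blade_0, blade_1, blade_2, weight may be knocked a few centimetres aside while the robot is not near it.
Once in a run the grip may slacken for a moment while it holds something.
It also fails if it takes over 210 s, if anything falls off the work surface, if the arm or the gripper's body presses on something with over 40 N, if the wrist force passes 120 N, or if a joint passes its speed limit or range.

## Working session

There is one attempt and no reset: what is moved stays moved. The work goes in short steps, Python scripts to look and compute and a shell command to move; the robot and the scene stay as the last step left them, time stands still between calls to the robot, and variables do not carry over. Pictures are saved under pics/ and viewed, and the job is handed in when it is done.

```bash
ls; mkdir -p pics; cat > h.py <<'E'
import numpy as np, cv2
from bench import ctrl
def cam(n,save=None):
    c=ctrl.camera(n)
    if save: cv2.imwrite('pics/'+save,c['image'])
    return c
def K(c):
    h=c['image'].shape[0]; f=h/2/np.tan(np.radians(c['fov_y'])/2)
    return np.array([[f,0,c['cx']],[0,f,c['cy']],[0,0,1.]])
def ray(c,px):
    u=cv2.undistortPoints(np.array(px,float).reshape(-1,1,2),K(c),np.array(c['dist_coeffs'],float)).reshape(-1,2)
    d=np.c_[u[:,0],-u[:,1],-np.ones(len(u))]
    T=np.array(c['world_to_cam']); R=T[:3,:3]; o=-R.T@T[:3,3]
    return o,d@R   # unit depth
def atz(c,px,z):
    o,d=ray(c,px); return o+d*((z-o[2])/d[:,2])[:,None]
def atdepth(c,px):
    px=np.array(px,float).reshape(-1,2); o,d=ray(c,px)
    r=c['range_z'][px[:,1].round().astype(int),px[:,0].round().astype(int)]
    return o+d*r[:,None]
def cloud(c):
    h,w=c['range_z'].shape; g=np.stack(np.meshgrid(np.arange(w),np.arange(h)),-1).reshape(-1,2)
    p=atdepth(c,g).reshape(h,w,3); p[c['range_z']==0]=np.nan; return p
def proj(c,P):
    T=np.array(c['world_to_cam']); p=np.atleast_2d(P)@T[:3,:3].T+T[:3,3]
    p=p*[1,-1,-1]
    return cv2.projectPoints(p.reshape(-1,1,3),np.zeros(3),np.zeros(3),K(c),np.array(c['dist_coeffs'],float))[0].reshape(-1,2)
E
python3 - <<'E'
from h import *
np.set_printoptions(precision=4,suppress=True)
for n in ['top','side']:
    c=cam(n,n+'0.png'); T=np.array(c['world_to_cam']); print(n,c['fov_y'],c['dist_coeffs'],-T[:3,:3].T@T[:3,3],T[:3,:3])
    for l in ['stand','groove_0','groove_1','groove_2','upper_plate','blade_0','blade_0_tip','weight','tray','tube_rack','sample_jar','media_bottle','orange_bottle']:
        print(l,[(np.round(m['at']),round(m['score'],2)) for m in ctrl.mark_of(l,n)])
print(ctrl.get_obs(),ctrl.hold_point_z)
E
```

```text
pics
top 48.42999647968954 [-0.0505  0.      0.      0.      0.    ] [0.4736 0.1066 1.4523] [[-0.0231 -0.9997 -0.0089]
 [ 0.9989 -0.0235  0.0401]
 [-0.0403 -0.0079  0.9992]]
stand [(array([337., 210.]), 0.77)]
groove_0 [(array([344., 218.]), 0.91), (array([322., 216.]), 0.9), (array([358., 222.]), 0.86), (array([314., 163.]), 0.32)]
groove_1 [(array([344., 218.]), 0.91), (array([322., 216.]), 0.9), (array([358., 222.]), 0.86), (array([314., 163.]), 0.32)]
groove_2 [(array([344., 218.]), 0.91), (array([322., 216.]), 0.9), (array([358., 222.]), 0.86), (array([314., 163.]), 0.32)]
upper_plate [(array([337., 204.]), 0.84)]
blade_0 [(array([243., 253.]), 0.81), (array([245., 209.]), 0.55)]
blade_0_tip [(array([214., 209.]), 0.72)]
weight [(array([419., 229.]), 0.96)]
tray [(array([232., 231.]), 0.91)]
tube_rack []
sample_jar [(array([415., 182.]), 0.7)]
media_bottle [(array([339., 142.]), 0.59)]
orange_bottle [(array([313., 161.]), 0.57)]
side 53.05606289186042 [-0.0104  0.      0.      0.      0.    ] [ 0.4084 -0.6922  0.8999] [[ 0.9928 -0.1185  0.0185]
 [ 0.0727  0.7173  0.693 ]
 [-0.09
[... 666 characters left out ...]
3., 300.]), 0.85), (array([300., 239.]), 0.45)]
media_bottle [(array([378., 226.]), 0.97)]
orange_bottle [(array([357., 204.]), 0.77)]
{'time': 1.4, 'q': array([ 1.2688,  0.4111, -0.0127,  1.5962,  0.0056,  1.1343, -0.0822]), 'qd': array([ 0.001 , -0.0009,  0.0003, -0.0003,  0.0005, -0.0023,  0.0029]), 'tau': array([  0.0011, -60.0406,   0.6817, -29.9739,   0.014 ,   0.002 ,
         0.    ]), 'ee_pos': array([ 0.1448, -0.608 ,  0.2313]), 'tool_rot': array([[-0.    ,  0.9728,  0.2317],
       [-0.    ,  0.2317, -0.9728],
       [-1.    , -0.    ,  0.    ]]), 'ft_force': array([-0.6324, -0.0241, -0.704 ]), 'ft_torque': array([-0.0275,  0.0084,  0.0226]), 'opening': 0.08555465682292179} 0.0187
```

View images.

```bash
python3 - <<'E'
import cv2
a=cv2.imread('pics/top0.png'); cv2.imwrite('pics/top0c.png',cv2.resize(a[110:310,160:460],None,fx=2.66,fy=2.66,interpolation=cv2.INTER_CUBIC))
a=cv2.imread('pics/side0.png'); cv2.imwrite('pics/side0c.png',cv2.resize(a[110:360,200:460],None,fx=2.4,fy=2.4,interpolation=cv2.INTER_CUBIC))
E
```

```text
(no output)
```

View pics/top0.png

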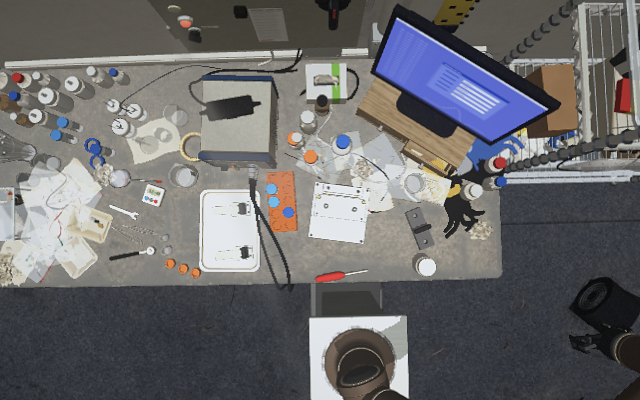

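View pics/top0c.png

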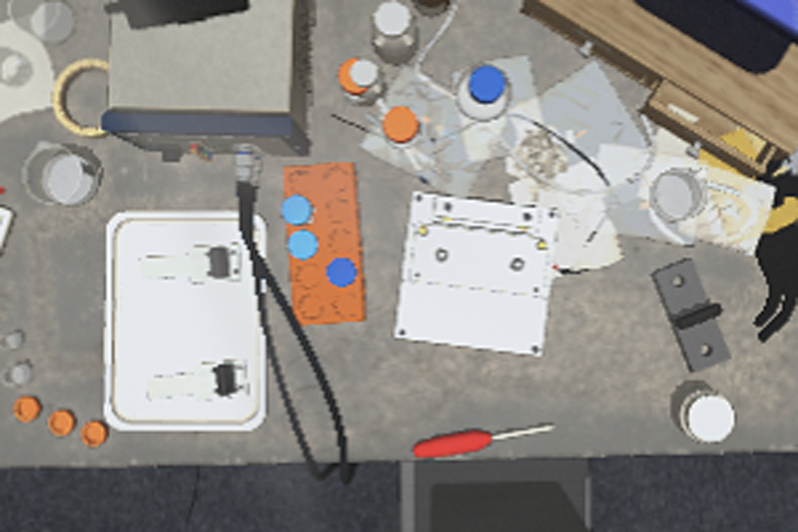

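View pics/side0c.png

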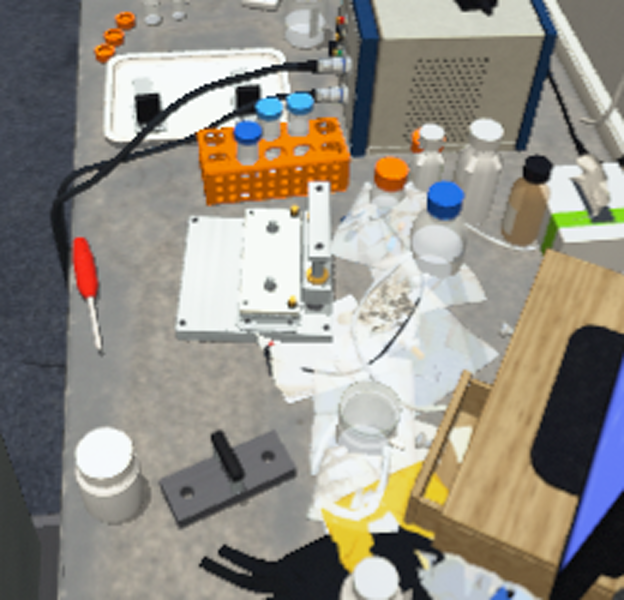

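```bash
cat >> h.py <<'E'
from scipy.optimize import minimize
def rotz(a): c,s=np.cos(a),np.sin(a); return np.array([[c,-s,0],[s,c,0],[0,0,1.]])
def place(P,x,y,a,z=0): return np.asarray(P)@rotz(a).T+[x,y,z]
def rect(x0,x1,y0,y1,z):
    p=[(x0,y0,z),(x1,y0,z),(x1,y1,z),(x0,y1,z)]; return [(p[i],p[(i+1)%4]) for i in range(4)]
def samp(segs,n=40):
    # points + neighbour for normals
    A=np.array([s[0] for s in segs],float);B=np.array([s[1] for s in segs],float)
    t=np.linspace(0.04,.96,n)[:,None]
    return np.concatenate([a+(b-a)*t for a,b in zip(A,B)])
def gradmag(c,sig=0.8):
    g=cv2.cvtColor(c['image'],cv2.COLOR_BGR2LAB).astype(np.float32)
    g=cv2.GaussianBlur(g,(0,0),sig)
    m=sum(cv2.Sobel(g[...,i],cv2.CV_32F,1,0)**2+cv2.Sobel(g[...,i],cv2.CV_32F,0,1)**2 for i in range(3))
    return np.minimum(np.sqrt(m),120.)
def edgefit(cs,segs,x0,z=0,rng=(.02,.02,.15)):
    P=samp(segs); G=[gradmag(c) for c in cs]
    def cost(p):
        s=0
        for c,g in zip(cs,G):
            u=proj(c,place(P,p[0],p[1],p[2],z)).astype(np.float32)
            s-=cv2.remap(g,u[:,0].reshape(-1,1),u[:,1].reshape(-1,1),cv2.INTER_CUBIC).mean()
        return s
    best=None
    r=np.random.default_rng(0)
    c0=[(cost(np.array(x0)+d),d) for d in np.r_[[np.zeros(3)],r.uniform(-1,1,(500,3))*rng]]
    c0.sort(key=lambda t:t[0])
    for _,d in c0[:6]:
        m=minimize(cost,np.array(x0)+d,method='Nelder-Mead',options=dict(initial_simplex=np.array(x0)+d+np.array([[0,0,0],[.003,0,0],[0,.003,0],[0,0,.02]]),xatol=1e-5,fatol=1e-3))
        if best is None or m.fun<best.fun: best=m
    return best.x,best.fun
def overlay(c,segsw,name,crop=None,f=3):
    im=c['image'].copy(); x0,y0,x1,y1=crop or (0,0,640,400)
    im=cv2.resize(im[y0:y1,x0:x1],None,fx=f,fy=f,interpolation=cv2.INTER_CUBIC)
    for a,b in segsw:
        u=(proj(c,np.array([a,b]))+.5-[x0,y0])*f-.5
        cv2.line(im,tuple(int(v) for v in u[0].round()),tuple(int(v) for v in u[1].round()),(0,0,255),1)
    cv2.imwrite('pics/'+name,im)
def tseg(segs,x,y,a,z=0): return [tuple(place(np.array(s),x,y,a,z)) for s in segs]
BASE=rect(-.088,.092,-.09,.09,.022)
WT=rect(-.025,.025,-.065,.065,.018)
BL=lambda z=.006:[((.1,-.013,z),(.1,.013,z)),((.1,.013,z),(.04,.013,z)),((.1,-.013,z),(.04,-.013,z)),((.04,.013,z),(.04,.022,z)),((.04,-.013,z),(.04,-.022,z)),((.04,.022,z),(-.022,.022,z)),((.04,-.022,z),(-.022,-.022,z)),((-.022,-.022,z),(-.022,.022,z))]
GR=rect(-.006,.006,-.018,.018,.05)
TR=rect(-.099,.099,-.134,.134,.015)
E
python3 - <<'E'
from h import *
np.set_printoptions(precision=4,suppress=True)
T=cam('top');S=cam('side')
pt=atz(T,[(337,210),(419,229),(232,231),(243,253),(245,209),(415,182),(339,142),(313,161)],[.0]*8);print(pt)
ps=atz(S,[(306,225),(293,309)],[0]*2);print(ps)
u=atz(T,[(308.5,237.1),(364.1,243.5)],.022);print(u)
yaw=np.arctan2(*(u[0]-u[1])[:2][::-1])-np.pi/2; print('yaw',yaw)
for cs in ([T],[S],[T,S]):
    print('stand',edgefit(cs,BASE,[*pt[0,:2],yaw]))
    print('tray',edgefit(cs,TR,[*pt[2,:2],0]))
for cs in ([T],[S],[T,S]):
    print('wt',edgefit(cs,WT,[*pt[1,:2],.35]))
C=cloud(T)
for n,i in (('bl',(253,243)),('b2',(209,245))):
    print(n,np.round(C[i[0]-1:i[0]+2,i[1]-15:i[1]+16:2,2][1]*1000))
E
```

```text
[[ 0.4965  0.0569  0.    ]
 [ 0.4282 -0.2091  0.    ]
 [ 0.4357  0.4018  0.    ]
 [ 0.3632  0.367   0.    ]
 [ 0.5067  0.3579  0.    ]
 [ 0.5821 -0.2008  0.    ]
 [ 0.7197  0.0448  0.    ]
 [ 0.659   0.1316  0.    ]]
[[ 0.4882  0.0643  0.    ]
 [ 0.4285 -0.2018  0.    ]]
[[ 0.4113  0.1512  0.022 ]
 [ 0.3867 -0.0266  0.022 ]]
yaw -0.13745968224191318
stand (array([ 0.4863,  0.0529, -0.1409]), np.float64(-111.20003509521484))
tray (array([ 0.4196,  0.4155, -0.0349]), np.float64(-62.083335876464844))
stand (array([ 0.4855,  0.0553, -0.1422]), np.float64(-105.708740234375))
tray (array([ 0.4196,  0.3748, -0.0325]), np.float64(-94.86035919189453))
stand (array([ 0.4857,  0.0533, -0.1452]), np.float64(-215.00750732421875))
tray (array([ 0.4187,  0.374 , -0.0378]), np.float64(-179.48887634277344))
wt (array([ 0.4206, -0.2508,  0.1706]), np.float64(-93.28631591796875))
wt (array([ 0.4356, -0.2462,  0.3699]), np.float64(-80.73759460449219))
wt (array([ 0.4202, -0.2517,  0.2046]), np.float64(-168.91146850585938))
bl [ 8.  9.  3. 11.  5.  7.  8. 47. 45. 35.  7.  7.  6. -2.  4. 12.]
b2 [  7.  12.   6.   5.  10.  47.  48.  24.  10.   4.   7.  -2.  -0. 124.
 127. 126.]
```

```bash
python3 - <<'E'
from h import *
np.set_printoptions(precision=4,suppress=True)
T=cam('top');S=cam('side')
r={}
for n,cs in (('T',[T]),('S',[S]),('TS',[T,S])):
    r[n]=[edgefit(cs,TR,[.427,.39,-.03],rng=(.02,.03,.05)),edgefit(cs,WT,[.4284,-.206,.35],rng=(.01,.012,.2))]
    print(n,r[n])
t,w=r['TS'][0][0],r['TS'][1][0]
sg=tseg(TR,*t)+tseg(WT,*w)+tseg(BASE,.4857,.0533,-.143)
overlay(T,sg,'t1.png',(190,150,450,300),3); overlay(S,sg,'s1.png',(220,110,450,330),2.6)
C=cloud(T)
for row in range(180,292,8):
    z=C[row,245:300,2]; k=np.nonzero(z>.07)[0]
    print(row,[(245+i,*np.round(C[row,245+i]*1000)) for i in k[::3]])
E
```

```text
T [(array([ 0.4182,  0.3736, -0.0385]), np.float64(-85.79206085205078)), (array([ 0.4261, -0.2472,  0.393 ]), np.float64(-92.09989166259766))]
S [(array([ 0.4196,  0.3748, -0.033 ]), np.float64(-94.8826904296875)), (array([ 0.4356, -0.2459,  0.3754]), np.float64(-80.9959945678711))]
TS [(array([ 0.4187,  0.374 , -0.0378]), np.float64(-179.45870971679688)), (array([ 0.4275, -0.2476,  0.4544]), np.float64(-173.25741577148438))]
180 [(np.int64(249), np.float64(590.0), np.float64(322.0), np.float64(129.0)), (np.int64(252), np.float64(591.0), np.float64(314.0), np.float64(122.0)), (np.int64(255), np.float64(595.0), np.float64(312.0), np.float64(73.0))]
188 [(np.int64(250), np.float64(567.0), np.float64(321.0), np.float64(118.0)), (np.int64(253), np.float64(566.0), np.float64(311.0), np.float64(126.0)), (np.int64(266), np.float64(566.0), np.float64(274.0), np.float64(109.0)), (np.int64(269), np.float64(566.0), np.float64(265.0), np.float64(111.0)), (np.int64(272), np.float64(566.0), np.float64(256.0), np.float64(112.0)), (np.int64(275), np.float64(566.0), np.float64(247.0), np.float64(111.
[... 1292 characters left out ...]
int64(270), np.float64(446.0), np.float64(261.0), np.float64(137.0))]
236 [(np.int64(272), np.float64(422.0), np.float64(256.0), np.float64(136.0)), (np.int64(275), np.float64(422.0), np.float64(247.0), np.float64(135.0))]
244 [(np.int64(276), np.float64(398.0), np.float64(245.0), np.float64(130.0)), (np.int64(279), np.float64(397.0), np.float64(237.0), np.float64(118.0))]
252 [(np.int64(279), np.float64(372.0), np.float64(239.0), np.float64(105.0)), (np.int64(282), np.float64(372.0), np.float64(230.0), np.float64(107.0))]
260 [(np.int64(283), np.float64(346.0), np.float64(229.0), np.float64(85.0)), (np.int64(286), np.float64(345.0), np.float64(220.0), np.float64(78.0))]
268 []
276 []
284 []
```

View pics/t1.png

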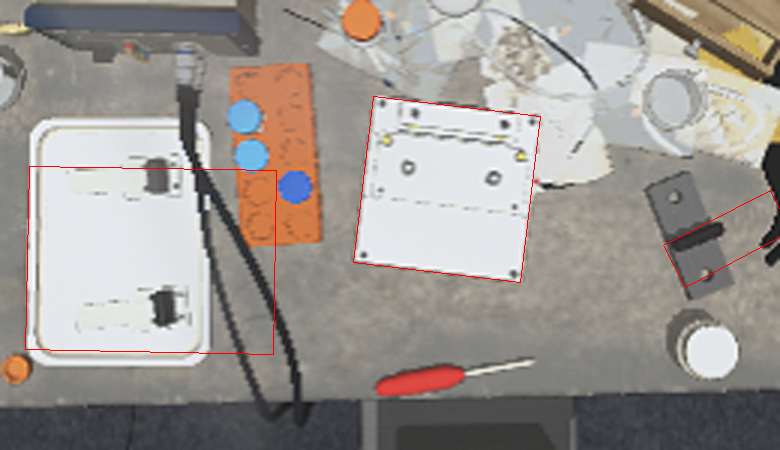

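View pics/s1.png

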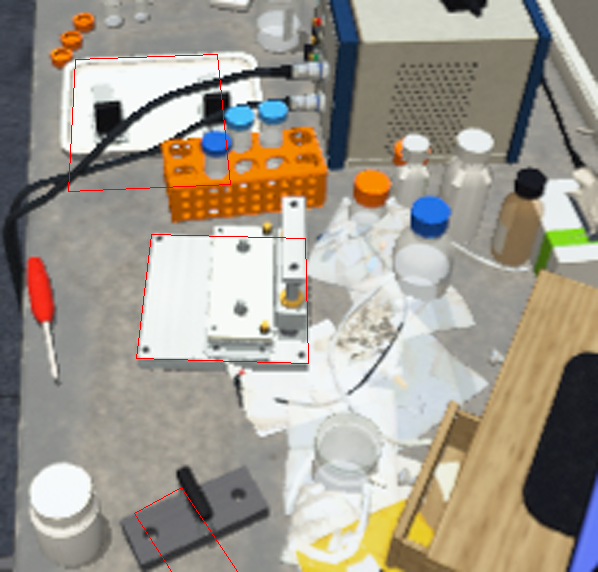

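```bash
python3 - <<'E'
from h import *
np.set_printoptions(precision=4,suppress=True)
T=cam('top');S=cam('side')
UP=rect(-.034,.034,-.08,.08,0)
RK=rect(-.095,.095,-.0425,.0425,.062)
sg=[[],[]]
for i,(n,cs) in enumerate((('T',[T]),('S',[S]))):
    t=edgefit(cs,TR,[.4357,.4018,-.05],rng=(.02,.02,.08))
    w=edgefit(cs,WT,[.4284,-.206,.3],rng=(.02,.02,.3))
    tr=edgefit(cs,rect(-.134,.134,-.099,.099,.015),[.4357,.4018,-.05],rng=(.02,.02,.1))
    w2=edgefit(cs,rect(-.065,.065,-.025,.025,.018),[.4284,-.206,.35],rng=(.015,.02,.2))
    b1=edgefit(cs,BL()+GR,[.363,.367,1.7],z=.004,rng=(.012,.02,.2))
    b2=edgefit(cs,BL()+GR,[.507,.358,1.7],z=.004,rng=(.012,.02,.2))
    s=edgefit(cs,BASE,[.4857,.0533,-.143],rng=(.005,.005,.02))
    print(n,'tray',tr,'w',w2,'b1',b1,'b2',b2,'st',s)
    sg[i]=tseg(rect(-.134,.134,-.099,.099,.015),*tr[0])+tseg(rect(-.065,.065,-.025,.025,.018),*w2[0])+tseg(BASE,*s[0])+tseg(BL()+GR,*b1[0],.004)+tseg(BL()+GR,*b2[0],.004)
overlay(T,sg[0],'t2.png',(190,150,450,300),3); overlay(S,sg[1],'s2.png',(220,110,450,330),2.6)
E
```

```text
T tray (array([ 0.4401,  0.408 , -0.024 ]), np.float64(-121.81156921386719)) w (array([ 0.4325, -0.2044,  0.3531]), np.float64(-100.59284973144531)) b1 (array([0.3692, 0.3537, 1.6463]), np.float64(-69.72393035888672)) b2 (array([0.5158, 0.3373, 1.7347]), np.float64(-87.57530975341797)) st (array([ 0.4862,  0.0528, -0.1428]), np.float64(-111.20088195800781))
S tray (array([ 0.4395,  0.4104, -0.0477]), np.float64(-116.6219711303711)) w (array([ 0.4306, -0.207 ,  0.351 ]), np.float64(-111.349853515625)) b1 (array([0.3699, 0.3586, 1.7056]), np.float64(-110.57088470458984)) b2 (array([0.5061, 0.3644, 1.4778]), np.float64(-119.44485473632812)) st (array([ 0.4855,  0.0553, -0.1418]), np.float64(-105.7377700805664))
```

View pics/t2.png

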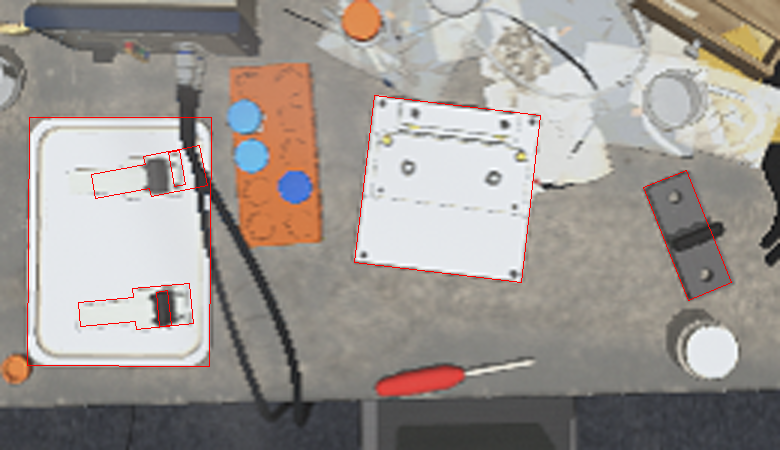

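View pics/s2.png

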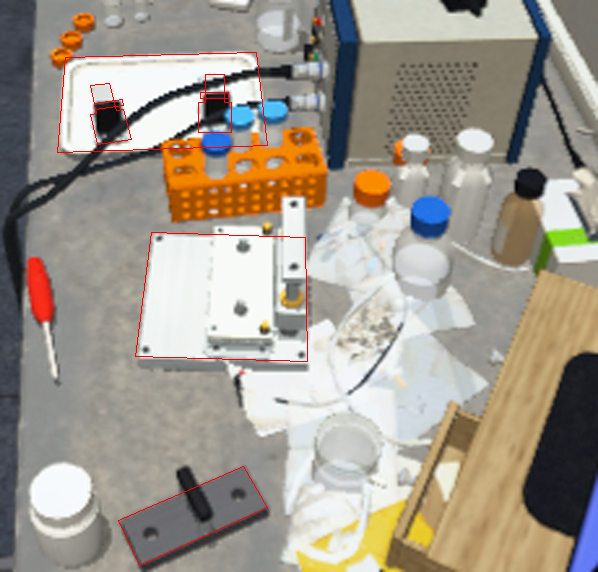

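```bash
python3 - <<'E'
from h import *
np.set_printoptions(precision=4,suppress=True)
T=cam('top')
def gm(c):
    g=cv2.cvtColor(c['image'],cv2.COLOR_BGR2GRAY).astype(np.float32)
    g=255*np.clip(g/255,0,1)**1
    g=cv2.GaussianBlur(g,(0,0),.7)
    m=np.hypot(cv2.Sobel(g,cv2.CV_32F,1,0),cv2.Sobel(g,cv2.CV_32F,0,1))
    return np.minimum(m,40)
import h; h.gradmag=gm
im=T['image'][190:275,205:270]
cl=cv2.createCLAHE(4,(2,2)).apply(cv2.cvtColor(im,cv2.COLOR_BGR2GRAY))
big=cv2.resize(cl,None,fx=7,fy=7,interpolation=cv2.INTER_CUBIC); big=cv2.cvtColor(big,cv2.COLOR_GRAY2BGR)
for x0,z in (([.370,.352,1.66],.004),([.510,.348,1.62],.004)):
    b=edgefit([T],BL()+GR+GR,x0,z=z,rng=(.006,.012,.08)); print(b)
    for s in tseg(BL()+GR,*b[0],z):
        u=(proj(T,np.array(s))+.5-[205,190])*7-.5
        cv2.line(big,*[tuple(int(v) for v in q.round()) for q in u],(0,0,255),1)
cv2.imwrite('pics/b3.png',big)
E
```

```text
(array([0.3684, 0.3639, 1.7331]), np.float64(-33.98810958862305))
(array([0.5159, 0.3383, 1.7365]), np.float64(-36.89805221557617))
```

View pics/b3.png

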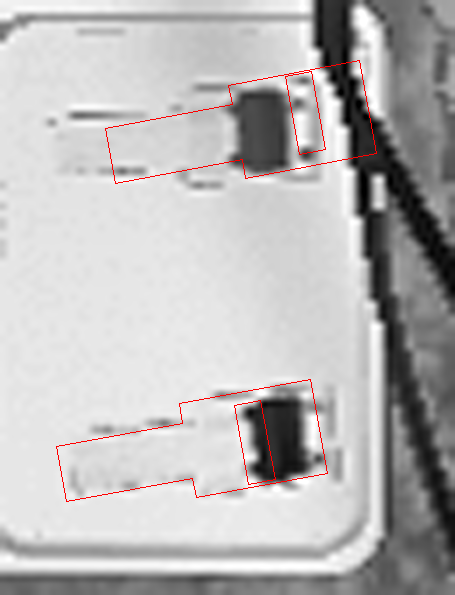

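```bash
cat >> h.py <<'E'
def boxhull(c,p,z0,B,f=8,off=(0,0),size=(10,10)):
    P=np.array([(x,y,z) for x in B[0] for y in B[1] for z in B[2]])
    u=(proj(c,place(P,*p,z0))+.5-off)*f
    m=np.zeros((size[1]*f,size[0]*f),np.uint8)
    cv2.fillConvexPoly(m,cv2.convexHull((u*16).round().astype(np.int32)),255,shift=4)
    return cv2.resize(m,size,interpolation=cv2.INTER_AREA)/255.
def silfit(c,p0,z0,B,ctr,hw=11,lo=70,hi=190,rng=(.006,.006,.1)):
    g=cv2.cvtColor(c['image'],cv2.COLOR_BGR2GRAY).astype(float)
    off=(int(ctr[0])-hw,int(ctr[1])-hw); D=np.clip((hi-g)/(hi-lo),0,1)[off[1]:off[1]+2*hw,off[0]:off[0]+2*hw]
    cost=lambda p:((boxhull(c,p,z0,B,8,off,(2*hw,2*hw))-D)**2).sum()
    best=None
    for a in np.linspace(-1,1,5):
        x0=np.array(p0)+[0,0,a*rng[2]]
        m=minimize(cost,x0,method='Nelder-Mead',options=dict(initial_simplex=x0+np.array([[0,0,0],[.005,0,0],[0,.005,0],[0,0,.06]])))
        if best is None or m.fun<best.fun:best=m
    return best.x,best.fun
GB=((-.006,.006),(-.018,.018),(.006,.05))
E
python3 - <<'E'
from h import *
np.set_printoptions(precision=4,suppress=True)
T=cam('top');S=cam('side')
for n,g,tip,tail in (('b1',(264,441),(67,464),(328,435)),('b2',(252,129),(50,146),(305,115))):
    f=lambda q:np.array(q)/7+[205,190]-.5
    G=atz(T,f(g),.054)[0];a=atz(T,f(tip),.01)[0];b=atz(T,f(tail),.01)[0]
    d=a-b; y=np.arctan2(d[1],d[0]); print(n,'grip',G,'len',np.linalg.norm(d),'yaw',y,'org from ends',b+d*22/122)
    print(silfit(T,[*G[:2],y],.004,GB,f(g)+[1,0]))
    u=proj(S,[[*G[:2],.03]])[0]; print(u,silfit(S,[*G[:2],y],.004,GB,u,hw=10))
E
```

```text
b1 grip [0.369  0.3597 0.054 ] len 0.12234203490216747 yaw 1.6605718478713067 org from ends [0.3659 0.3599 0.01  ]
(array([0.3684, 0.3571, 1.7251]), np.float64(6.051027970011534))
[261.6647 155.0562] (array([0.3687, 0.3561, 1.6115]), np.float64(31.622112168396775))
b2 grip [0.5092 0.3627 0.054 ] len 0.12006315854066428 yaw 1.6682734514342923 org from ends [0.5142 0.3675 0.01  ]
(array([0.509 , 0.3618, 1.5883]), np.float64(12.255597846981932))
[303.142  151.9222] (array([0.507 , 0.3617, 1.5135]), np.float64(74.28142325067282))
```

```bash
cat >> h.py <<'E'
from scipy.spatial.transform import Rotation as Ro
def Rdown(yaw):
    x=np.array([0,0,-1.]); z=np.array([np.cos(yaw),np.sin(yaw),0]); return np.c_[x,np.cross(z,x),z]
def rel(x,y,z,yaw):
    o=ctrl.get_obs(); R=o['tool_rot']; d=R.T@(np.array([x,y,z])-o['ee_pos']); r=Ro.from_matrix(R.T@Rdown(yaw)).as_rotvec()
    print('lin',d.round(4),'dr',r.round(4),'rows',np.linalg.norm(d)/.05,np.linalg.norm(r)/.15)
def st():
    o=ctrl.get_obs(); R=o['tool_rot']
    print('t',round(o['time'],2),'pos',o['ee_pos'].round(4),'yaw',round(np.arctan2(R[1,2],R[0,2]),4),'F',o['ft_force'].round(1),'op',round(o['opening'],4),'q',o['q'].round(2),'tilt',R[2].round(3))
E
python3 -c "
from h import *
rel(.42,-.32,.30,-.59)"
```

```text
lin [-0.0687  0.3345 -0.2164] dr [-0.7471  0.      0.    ] rows 8.085117227571047 4.980427119218176
```

```bash
R='{"linear":[-0.0687,0.3345,-0.2164],"dr":[-0.747,0,0]}'; python3 -m crank '[{"linear":[-0.0687,0.3345,-0.2164],"dr":[-0.747,0,0]},{"linear":[-0.0687,0.3345,-0.2164],"dr":[-0.747,0,0]},{"linear":[-0.0687,0.3345,-0.2164],"dr":[-0.747,0,0]},{"linear":[-0.0687,0.3345,-0.2164],"dr":[-0.747,0,0]},{"linear":[-0.0687,0.3345,-0.2164],"dr":[-0.747,0,0]}]' 0.7 40
python3 -c "
from h import *
st();rel(.42,-.32,.30,-.59);rel(.50,.10,.32,.15)"
```

```text
time: 2.35
ee_pos: [0.316, -0.4284, 0.2744]
tool_rot: [[0.0, 0.551, 0.834], [-0.001, 0.834, -0.551], [-1.0, -0.0, 0.001]]
ft_force: [0.7, -0.4, -0.3]
opening: 0.0599
t 2.35 pos [ 0.316  -0.4284  0.2744] yaw -0.5841 F [ 0.7 -0.4 -0.3] op 0.0599 q [ 1.06  0.23 -0.26  1.75  0.06  1.17  0.2 ] tilt [-1.    -0.     0.001]
lin [-0.0256  0.1477  0.027 ] dr [0.0059 0.0006 0.0005] rows 3.046394528508655 0.039888006692052815
lin [-0.0459  0.5422 -0.1379] dr [-7.341e-01  4.000e-04  7.000e-04] rows 11.226264956411526 4.89376489862252
```

```bash
python3 -m crank '[{"linear":[-0.046,0.542,-0.138],"dr":[-0.734,0,0]},{"linear":[-0.046,0.542,-0.138],"dr":[-0.734,0,0]},{"linear":[-0.046,0.542,-0.138],"dr":[-0.734,0,0]},{"linear":[-0.046,0.542,-0.138],"dr":[-0.734,0,0]},{"linear":[-0.046,0.542,-0.138],"dr":[-0.734,0,0]}]' 
python3 -c "
from h import *
st();rel(.50,.10,.32,.15)"
```

```text
time: 2.85
ee_pos: [0.3973, -0.1927, 0.2948]
tool_rot: [[0.001, -0.155, 0.988], [-0.002, 0.988, 0.155], [-1.0, -0.002, 0.001]]
ft_force: [1.1, -0.8, -0.4]
opening: 0.0597
t 2.85 pos [ 0.3973 -0.1927  0.2948] yaw 0.1558 F [ 1.1 -0.8 -0.4] op 0.0597 q [ 0.84  0.07 -0.53  1.9   0.04  1.18  0.46] tilt [-1.    -0.002  0.001]
lin [-0.0255  0.2732  0.1469] dr [0.0058 0.0006 0.0017] rows 6.224726314995787 0.040831794040471166
```

```bash
python3 -c "
from h import *
rel(.50,.22,.32,.75)"; python3 -m crank '[{"linear":[-0.025,0.320,0.166],"dr":[-0.6,0,0]},{"linear":[-0.025,0.320,0.166],"dr":[-0.6,0,0]},{"linear":[-0.025,0.320,0.166],"dr":[-0.6,0,0]},{"linear":[-0.025,0.320,0.166],"dr":[-0.6,0,0]},{"linear":[-0.025,0.320,0.166],"dr":[-0.6,0,0]}]' 
python3 -c "
from h import *
st();rel(.51,.372,.26,1.66);rel(.51,.372,.21,1.66)"
```

```text
lin [-0.0257  0.3918  0.1655] dr [-5.942e-01  1.000e-04  1.800e-03] rows 8.521145914637342 3.961035611787042
time: 3.35
ee_pos: [0.4762, 0.0438, 0.3122]
tool_rot: [[0.002, -0.689, 0.724], [-0.002, 0.724, 0.689], [-1.0, -0.003, 0.0]]
ft_force: [0.5, -1.5, -0.3]
opening: 0.06
t 3.35 pos [0.4762 0.0438 0.3122] yaw 0.7606 F [ 0.5 -1.5 -0.3] op 0.06 q [ 0.51  0.17 -0.79  1.78  0.13  1.24  0.45] tilt [-1.    -0.003  0.   ]
lin [0.0516 0.2147 0.2507] dr [-0.8994 -0.0013  0.0029] rows 6.681335223500905 5.996321744170037
lin [0.1016 0.2148 0.2507] dr [-0.8994 -0.0013  0.0029] rows 6.908568977706498 5.996321744170037
```

```bash
python3 -m crank '[{"linear":[0.02,0.2147,0.2507],"dr":[-0.9,0,0]},{"linear":[0.02,0.2147,0.2507],"dr":[-0.9,0,0]},{"linear":[0.02,0.2147,0.2507],"dr":[-0.9,0,0]},{"linear":[0.02,0.2147,0.2507],"dr":[-0.9,0,0]},{"linear":[0.02,0.2147,0.2507],"dr":[-0.9,0,0]}]' 
python3 -c "
from h import *
st();rel(.51,.372,.26,1.66)"
```

```text
time: 3.85
ee_pos: [0.5017, 0.2919, 0.2965]
tool_rot: [[0.003, -0.998, 0.06], [-0.002, 0.06, 0.998], [-1.0, -0.003, -0.002]]
ft_force: [0.7, -0.4, 0.3]
opening: 0.0598
t 3.85 pos [0.5017 0.2919 0.2965] yaw 1.5108 F [ 0.7 -0.4  0.3] op 0.0598 q [ 0.08  0.44 -0.96  1.57  0.38  1.32  0.58] tilt [-1.    -0.003 -0.002]
lin [ 0.0363 -0.0033  0.0806] dr [-0.1492 -0.0023  0.0025] rows 1.7685342294116717 0.9951715827519344
```

```bash
python3 -m crank '[{"linear":[0.0,-0.0033,0.0806],"dr":[-0.149,-0.002,0.0025]},{"linear":[0.0363,-0.0033,0.0806],"dr":[-0.149,-0.002,0.0025]},{"linear":[0.0363,-0.0033,0.0806],"dr":[-0.149,-0.002,0.0025]},{"linear":[0.0363,-0.0033,0.0806],"dr":[-0.149,-0.002,0.0025]}]' 
python3 - <<'E'
from h import *
st();rel(.51,.372,.022,1.66)
c=cam('top'); overlay(c,[],'t4.png',(190,150,320,290),4)
c=cam('side'); overlay(c,[],'s4.png',(200,70,380,210),4)
E
```

```text
time: 4.25
ee_pos: [0.5093, 0.3724, 0.2589]
tool_rot: [[-0.002, -0.996, -0.09], [-0.001, -0.09, 0.996], [-1.0, 0.002, -0.001]]
ft_force: [0.5, -1.0, 0.3]
opening: 0.0599
t 4.25 pos [0.5093 0.3724 0.2589] yaw 1.6612 F [ 0.5 -1.   0.3] op 0.0599 q [-0.09  0.57 -0.95  1.5   0.47  1.32  0.58] tilt [-1.     0.002 -0.001]
lin [ 2.369e-01 -1.200e-03 -1.000e-04] dr [ 0.0012 -0.0012 -0.0023] rows 4.7375594031896835 0.01906791661607769
```

View pics/s4.png

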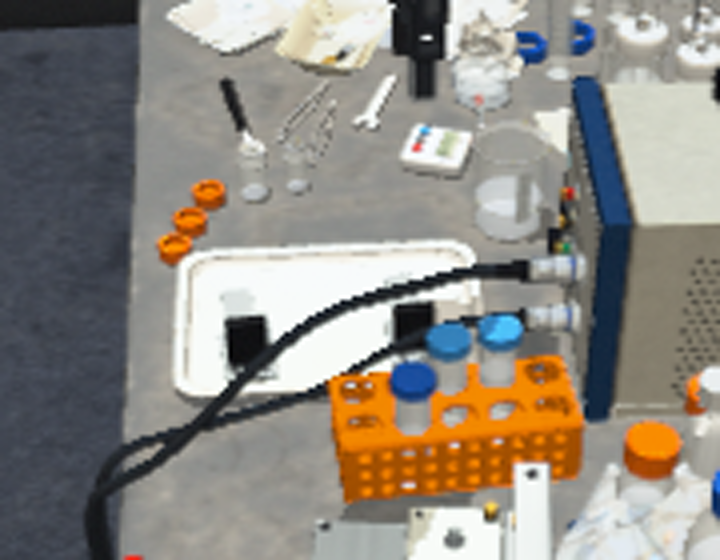

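```bash
python3 -m crank '[{"linear":[0.05,-0.001,0],"dr":[0,0,0]},{"linear":[0.09,-0.001,0],"dr":[0,0,0]},{"linear":[0.12,-0.001,0],"dr":[0,0,0]},{"linear":[0.15,-0.001,0],"dr":[0,0,0]},{"linear":[0.16,-0.001,0],"dr":[0,0,0]}]'
python3 -m crank '[{"linear":[0.02,0,0],"dr":[0,0,0]},{"linear":[0.04,0,0],"dr":[0,0,0]},{"linear":[0.06,0,0],"dr":[0,0,0]},{"linear":[0.075,0,0],"dr":[0,0,0]},{"linear":[0.080,0,0],"dr":[0,0,0]}]'
python3 - <<'E'
from h import *
st();rel(.51,.372,.018,1.66)
E
```

```text
time: 4.85
ee_pos: [0.5124, 0.3684, 0.0994]
tool_rot: [[0.0, -0.996, -0.085], [-0.003, -0.085, 0.996], [-1.0, -0.0, -0.003]]
ft_force: [-0.8, 0.2, -0.1]
opening: 0.0601
time: 5.35
ee_pos: [0.513, 0.3673, 0.0192]
tool_rot: [[0.001, -0.997, -0.083], [-0.004, -0.083, 0.997], [-1.0, -0.0, -0.004]]
ft_force: [-0.2, -1.3, 0.3]
opening: 0.0595
t 5.35 pos [0.513  0.3673 0.0192] yaw 1.6542 F [-0.2 -1.3  0.3] op 0.0595 q [-0.17  0.81 -0.79  1.71  0.7   0.93  0.41] tilt [-1.    -0.    -0.004]
lin [0.0011 0.0026 0.0049] dr [-0.0058 -0.0036  0.0002] rows 0.11364715713128765 0.04533226564751275
```

```bash
python3 -m crank '[{"linear":[0.001,0.002,0.005],"dr":[0,0,0]},{"linear":[0.001,0.002,0.005],"dr":[0,0,0]},{"linear":[0.001,0.002,0.005],"dr":[0,0,0]},{"linear":[0.001,0.002,0.005],"dr":[0,0,0]},{"linear":[0.001,0.002,0.005],"dr":[0,0,0]}]' 0 60
python3 - <<'E'
from h import *
st()
c=cam('top'); overlay(c,[],'t5.png',(190,150,320,290),4)
c=cam('side'); overlay(c,[],'s5.png',(200,70,380,210),4)
E
```

```text
time: 5.85
ee_pos: [0.5112, 0.3722, 0.0192]
tool_rot: [[0.002, -0.997, -0.083], [-0.003, -0.083, 0.997], [-1.0, -0.002, -0.004]]
ft_force: [0.1, -3.0, 6.5]
opening: 0.0114
t 5.85 pos [0.5112 0.3722 0.0192] yaw 1.6539 F [ 0.1 -3.   6.5] op 0.0114 q [-0.18  0.81 -0.79  1.71  0.7   0.93  0.4 ] tilt [-1.    -0.002 -0.004]
```

View pics/s5.png

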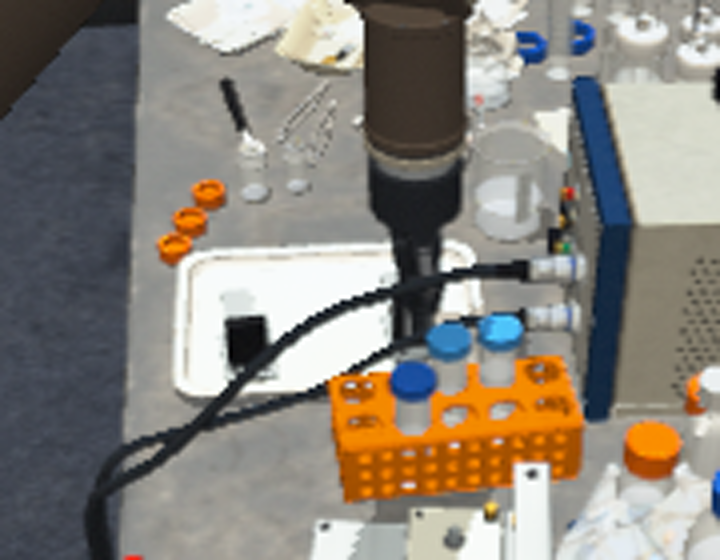

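```bash
python3 -m crank '[{"linear":[-0.03,0,0],"dr":[0,0,0]},{"linear":[-0.07,0,0],"dr":[0,0,0]},{"linear":[-0.11,0,0],"dr":[0,0,0]},{"linear":[-0.15,0,0],"dr":[0,0,0]},{"linear":[-0.19,0,0],"dr":[0,0,0]}]'
python3 -m crank '[{"linear":[-0.04,0,0],"dr":[0,0,0]},{"linear":[-0.06,0,0],"dr":[0,0,0]},{"linear":[-0.06,0,0],"dr":[0,0,0]}]'
python3 - <<'E'
from h import *
st();rel(.42,.26,.27,.9)
c=cam('top'); overlay(c,[],'t6.png',(190,130,320,270),4)
c=cam('side'); overlay(c,[],'s6.png',(200,40,380,180),4)
E
```

```text
time: 6.45
ee_pos: [0.5104, 0.3727, 0.2108]
tool_rot: [[0.002, -0.997, -0.083], [-0.003, -0.083, 0.997], [-1.0, -0.001, -0.003]]
ft_force: [0.5, -0.1, -1.5]
opening: 0.0113
time: 6.75
ee_pos: [0.5109, 0.3744, 0.2744]
tool_rot: [[0.006, -0.996, -0.084], [0.0, -0.084, 0.996], [-1.0, -0.006, -0.0]]
ft_force: [0.4, -0.4, -2.6]
opening: 0.0111
t 6.75 pos [0.5109 0.3744 0.2744] yaw 1.6545 F [ 0.4 -0.4 -2.6] op 0.0111 q [-0.09  0.56 -0.95  1.48  0.47  1.34  0.58] tilt [-1.    -0.006 -0.   ]
lin [ 0.0038  0.1001 -0.1064] dr [0.7545 0.0021 0.0059] rows 2.922776480499503 5.030097330101572
```

View pics/s6.png

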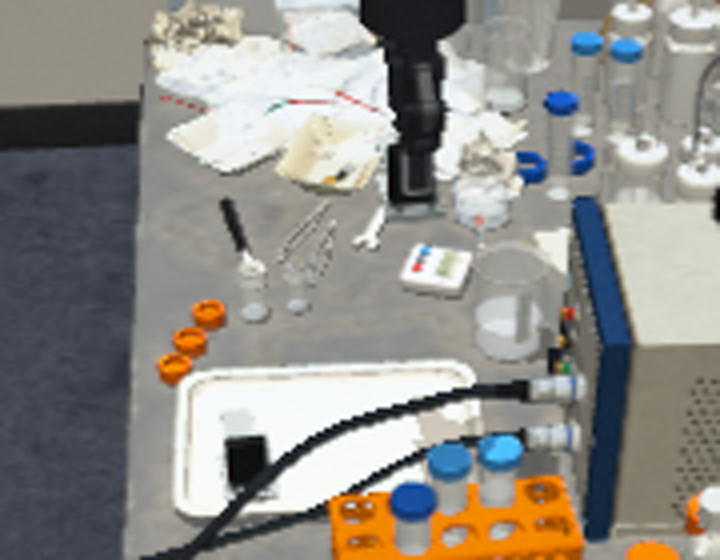

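View pics/t6.png

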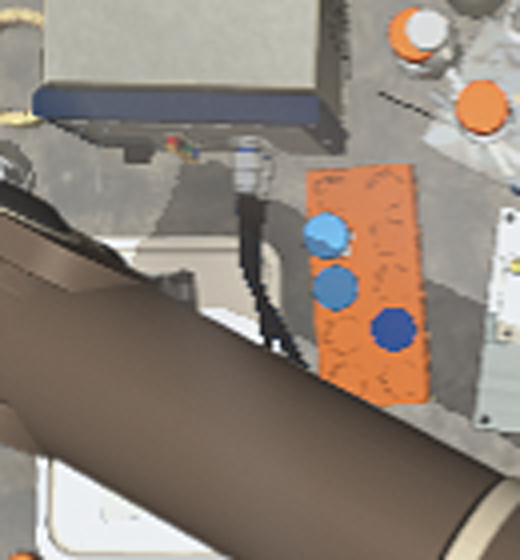

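```bash
python3 -m crank '[{"linear":[0.004,0.1,-0.106],"dr":[0.754,0,0]},{"linear":[0.004,0.1,-0.106],"dr":[0.754,0,0]},{"linear":[0.004,0.1,-0.106],"dr":[0.754,0,0]},{"linear":[0.004,0.1,-0.106],"dr":[0.754,0,0]},{"linear":[0.004,0.1,-0.106],"dr":[0.754,0,0]}]'
python3 - <<'E'
from h import *
st();rel(.3595,.1246,.25,.2);
E
```

```text
time: 7.35
ee_pos: [0.4185, 0.2559, 0.2649]
tool_rot: [[0.0, -0.78, 0.625], [-0.007, 0.625, 0.78], [-1.0, -0.004, -0.005]]
ft_force: [-0.1, 0.2, -2.0]
opening: 0.011
t 7.35 pos [0.4185 0.2559 0.2649] yaw 0.8954 F [-0.1  0.2 -2. ] op 0.011 q [ 0.11  0.26 -0.9   1.82  0.23  1.17  0.03] tilt [-1.    -0.004 -0.005]
lin [ 0.0157 -0.036  -0.1393] dr [ 0.6954 -0.0034  0.0058] rows 2.893728506527151 4.636466689892377
```

```bash
python3 -m crank '[{"linear":[0.016,-0.036,-0.139],"dr":[0.695,-0.003,0.006]},{"linear":[0.016,-0.036,-0.139],"dr":[0.695,-0.003,0.006]},{"linear":[0.016,-0.036,-0.139],"dr":[0.695,-0.003,0.006]},{"linear":[0.016,-0.036,-0.139],"dr":[0.695,-0.003,0.006]},{"linear":[0.016,-0.036,-0.139],"dr":[0.695,-0.003,0.006]}]'
python3 - <<'E'
from h import *
st();rel(.3595,.1246,.15,-.142);
E
```

```text
time: 7.85
ee_pos: [0.3583, 0.1224, 0.2483]
tool_rot: [[-0.002, -0.189, 0.982], [-0.002, 0.982, 0.189], [-1.0, -0.001, -0.003]]
ft_force: [0.7, 0.3, -1.5]
opening: 0.0114
t 7.85 pos [0.3583 0.1224 0.2483] yaw 0.1906 F [ 0.7  0.3 -1.5] op 0.0114 q [ 0.37  0.01 -0.8   2.07  0.01  1.07 -0.25] tilt [-1.    -0.001 -0.003]
lin [0.0983 0.0021 0.0018] dr [ 0.3326 -0.0024  0.0018] rows 1.9665440800349714 2.2176606721244507
```

```bash
python3 -m crank '[{"linear":[0.03,0.002,0.002],"dr":[0.333,-0.002,0.002]},{"linear":[0.07,0.002,0.002],"dr":[0.333,-0.002,0.002]},{"linear":[0.098,0.002,0.002],"dr":[0.333,-0.002,0.002]},{"linear":[0.098,0.002,0.002],"dr":[0.333,-0.002,0.002]},{"linear":[0.098,0.002,0.002],"dr":[0.333,-0.002,0.002]}]'
python3 - <<'E'
from h import *
st();rel(.3595,.1246,.06,-.142);
E
```

```text
time: 8.35
ee_pos: [0.3588, 0.1246, 0.1499]
tool_rot: [[-0.003, 0.139, 0.99], [0.0, 0.99, -0.139], [-1.0, -0.0, -0.003]]
ft_force: [1.4, 0.1, -2.0]
opening: 0.0113
t 8.35 pos [0.3588 0.1246 0.1499] yaw -0.1399 F [ 1.4  0.1 -2. ] op 0.0113 q [ 0.28  0.17 -0.8   2.2   0.17  0.83 -0.76] tilt [-1.    -0.    -0.003]
lin [0.0899 0.0001 0.001 ] dr [ 0.0021 -0.0034  0.0001] rows 1.7980856916715584 0.026921468664677182
```

Descend to just above the base, then look.

```bash
python3 -m crank '[{"linear":[0.04,0,0.001],"dr":[0,-0.003,0]},{"linear":[0.07,0,0.001],"dr":[0,-0.003,0]},{"linear":[0.09,0,0.001],"dr":[0,-0.003,0]},{"linear":[0.09,0,0.001],"dr":[0,-0.003,0]}]'
python3 - <<'E'
from h import *
st()
c=cam('top'); overlay(c,[],'t7.png',(280,170,400,270),6)
c=cam('side'); overlay(c,[],'s7.png',(240,170,370,270),6)
for n in ('top','side'):
  for l in ('blade_0_tip','groove_0','blade_0'): print(n,l,[(np.round(m['at'],1),round(m['score'],2)) for m in ctrl.mark_of(l,n)])
E
```

```text
time: 8.75
ee_pos: [0.3591, 0.1242, 0.0593]
tool_rot: [[-0.002, 0.138, 0.99], [-0.001, 0.99, -0.138], [-1.0, -0.001, -0.002]]
ft_force: [-0.5, 0.3, -1.6]
opening: 0.0113
t 8.75 pos [0.3591 0.1242 0.0593] yaw -0.1386 F [-0.5  0.3 -1.6] op 0.0113 q [ 0.15  0.36 -0.7   2.29  0.4   0.62 -0.99] tilt [-1.    -0.001 -0.002]
top blade_0_tip [(array([323.6, 223. ]), 0.49)]
top groove_0 [(array([323.3, 214.9]), 0.94), (array([354.1, 222.4]), 0.91), (array([341.6, 219. ]), 0.69)]
top blade_0 [(array([247., 248.]), 0.95)]
side blade_0_tip [(array([294.8, 202.1]), 0.68)]
side groove_0 [(array([298.7, 206.6]), 0.85), (array([297.8, 235.1]), 0.61), (array([298. , 221.5]), 0.6)]
side blade_0 [(array([259.9, 200.2]), 0.71)]
```

View pics/s7.png

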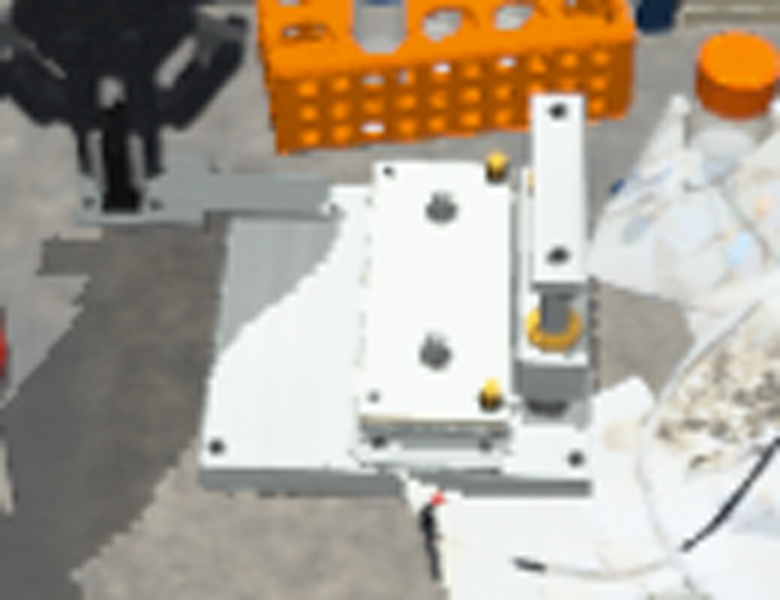

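View pics/t7.png

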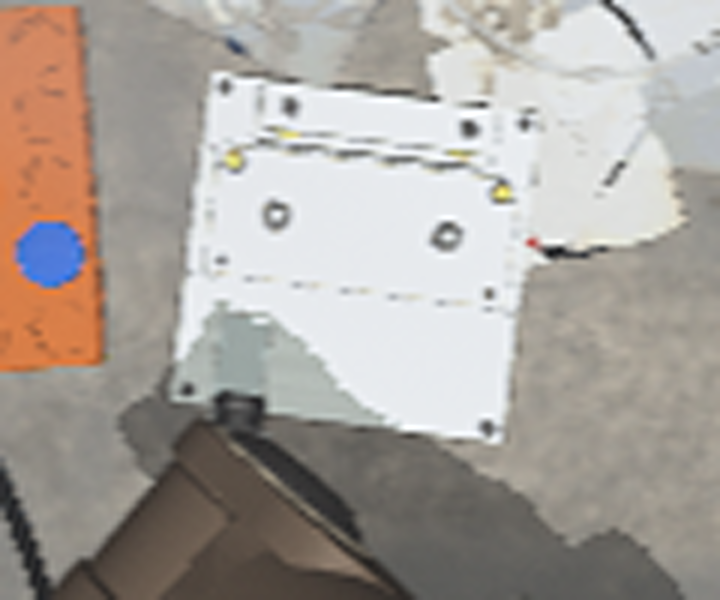

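```bash
cat >> h.py <<'E'
def gm2(c):
    g=cv2.cvtColor(c['image'],cv2.COLOR_BGR2GRAY).astype(np.float32); g=cv2.GaussianBlur(g,(0,0),.7)
    return np.minimum(np.hypot(cv2.Sobel(g,cv2.CV_32F,1,0),cv2.Sobel(g,cv2.CV_32F,0,1)),120)
FRONT=lambda z=.006,x0=.06:[((.1,-.013,z),(.1,.013,z)),((.1,.013,z),(x0,.013,z)),((.1,-.013,z),(x0,-.013,z))]
SX,SY,SA=.4858,.054,-.142
def s2w(sx,sy): return np.array([SX,SY])+rotz(SA)[:2,:2]@[sx,sy]
def w2s(x,y): return rotz(SA)[:2,:2].T@(np.array([x,y])-[SX,SY])
E
python3 - <<'E'
from h import *
np.set_printoptions(precision=4,suppress=True)
T=cam('top');S=cam('side')
x0=[.3591,.1242,-.139]; z=.0593-.015
for n,c,sg,cr in (('t',T,FRONT(),(280,170,400,270)),('s',S,FRONT(x0=.045),(240,170,370,270))):
    b,f=edgefit([c],sg,x0,z=z,rng=(.006,.006,.05)); st_,_=edgefit([c],BASE,[SX,SY,SA],rng=(.004,.004,.02))
    d=rotz(st_[2])[:2,:2].T@(b[:2]-st_[:2]); print(n,b,f,'stand',st_,'blade in stand',d,b[2]-st_[2])
    overlay(c,tseg(BL(),*b,z)+tseg(BASE,*st_),n+'8.png',cr,6)
E
```

```text
t [0.3654 0.1026 0.1868] -88.9962387084961 stand [ 0.4858  0.0527 -0.1408] blade in stand [-0.1262  0.0326] 0.3275970499345791
s [ 0.3639  0.1231 -0.1723] -91.04997253417969 stand [ 0.4852  0.0547 -0.1435] blade in stand [-0.1298  0.0503] -0.02886375674436925
```

View pics/s8.png

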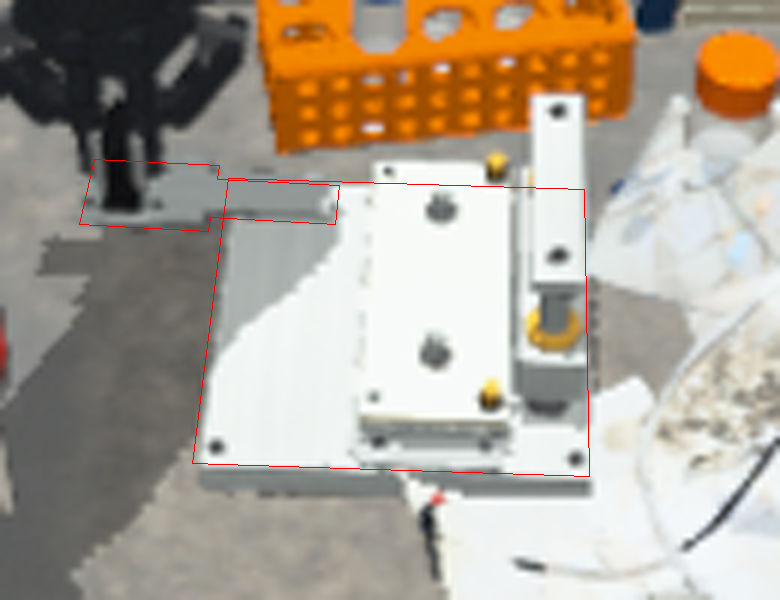

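View pics/t8.png

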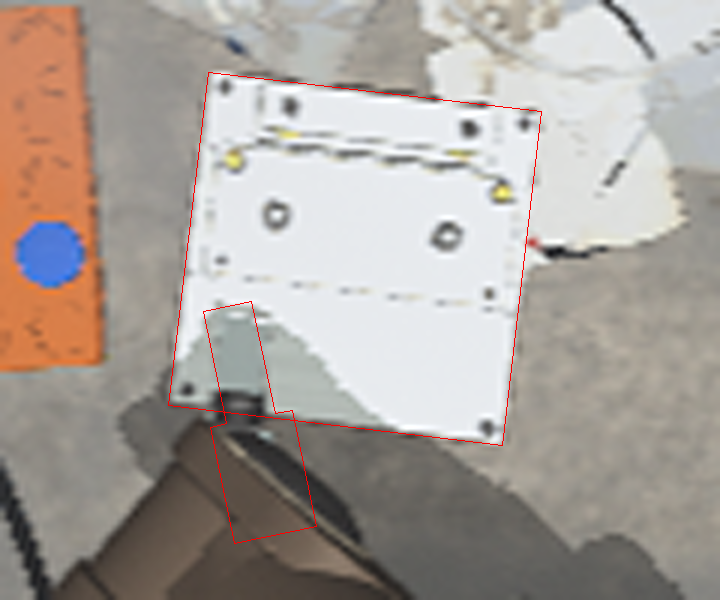

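```bash
cat > tipm.py <<'E'
from h import *
np.set_printoptions(precision=4,suppress=True)
T=cam('top'); o=ctrl.get_obs(); yaw=np.arctan2(o['tool_rot'][1,2],o['tool_rot'][0,2])
z=o['ee_pos'][2]-.015+.006
g=cv2.cvtColor(T['image'],cv2.COLOR_BGR2GRAY)
P0=o['ee_pos'][:2]
for s in np.arange(.055,.1,.005):
    p=P0+s*np.array([np.cos(yaw),np.sin(yaw)]); n=np.array([-np.sin(yaw),np.cos(yaw)])
    t=np.arange(-.024,.0241,.001); u=proj(T,np.c_[p+t[:,None]*n,np.full(len(t),z)]).astype(np.float32)
    v=cv2.remap(g,u[:,0].reshape(-1,1),u[:,1].reshape(-1,1),cv2.INTER_LINEAR).ravel()
    print(round(s,3),' '.join(map(str,v[::2])))
E
python3 tipm.py; python3 - <<'E'
from h import *
T=cam('top')
im=T['image'][205:245,305:345]; cl=cv2.cvtColor(im,cv2.COLOR_BGR2GRAY); cl=cv2.normalize(np.clip(cl,120,240),None,0,255,cv2.NORM_MINMAX)
cv2.imwrite('pics/t9.png',cv2.resize(cl,None,fx=14,fy=14,interpolation=cv2.INTER_NEAREST))
E
```

```text
0.055 184 185 186 183 156 112 63 57 61 78 86 91 90 81 70 58 49 46 90 129 163 180 189 175 148
0.06 183 184 185 186 169 148 126 121 123 133 132 131 120 113 112 115 121 138 154 169 178 182 183 163 139
0.065 181 181 182 184 178 170 164 163 163 163 163 163 163 163 162 162 163 168 173 178 179 180 179 180 182
0.07 186 186 185 185 183 175 167 160 161 161 162 162 162 162 162 162 162 161 161 169 176 182 182 181 180
0.075 181 181 181 181 181 175 169 164 162 161 161 162 163 162 162 162 162 161 156 160 166 176 179 179 178
0.08 181 181 180 180 181 178 173 169 165 161 162 163 163 162 162 162 162 161 156 157 163 171 176 175 173
0.085 187 186 186 187 187 186 183 177 170 164 162 162 162 162 163 162 163 166 162 158 161 170 182 181 193
0.09 181 182 183 185 176 165 158 158 163 163 163 163 163 163 163 162 161 165 170 177 180 181 179 197 221
0.095 229 216 198 186 171 158 150 149 161 167 168 166 163 162 161 161 160 161 162 168 172 175 174 189 217
```

View pics/t9.png

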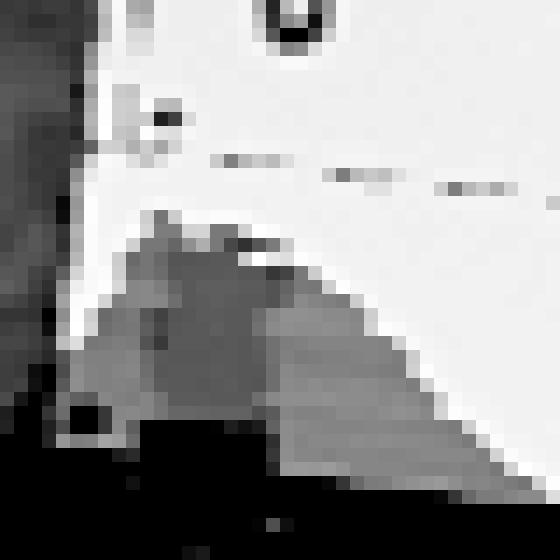

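```bash
python3 - <<'E'
from h import *
np.set_printoptions(precision=4,suppress=True)
T=cam('top');S=cam('side')
def show(c,pts,z,name):
    for u in pts:
        w=atz(c,[u],z)[0]; print(name,w,w2s(*w[:2]))
show(T,[(325.7,205.2),(354,208.8)],.0625,'top pegs')
# side pegs from s7 crop (240,170) f6
show(S,[(240+441/6-.5,170+206/6-.5),(240+436/6-.5,170+350/6-.5)],.0615,'side pegs')
for c,n,cr in((T,'t',(315,195,365,220)),(S,'s',(295,190,345,235))):
    x0,y0,x1,y1=cr; cv2.imwrite('pics/peg_'+n+'.png',cv2.resize(c['image'][y0:y1,x0:x1],None,fx=12,fy=12,interpolation=cv2.INTER_NEAREST))
E
```

```text
top pegs [0.5113 0.094  0.0625] [0.0196 0.0432]
top pegs [0.498  0.0059 0.0625] [ 0.0189 -0.0459]
side pegs [0.5109 0.0895 0.0615] [0.0198 0.0387]
side pegs [0.4984 0.0008 0.0615] [ 0.02   -0.0508]
```

View pics/peg_t.png

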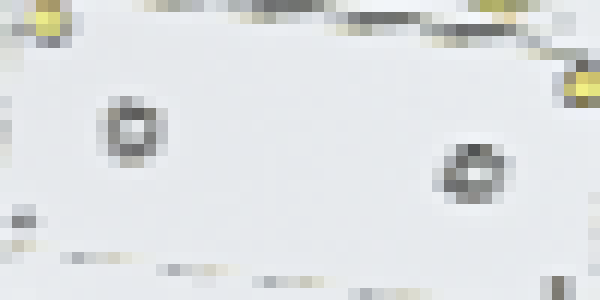

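View pics/peg_s.png

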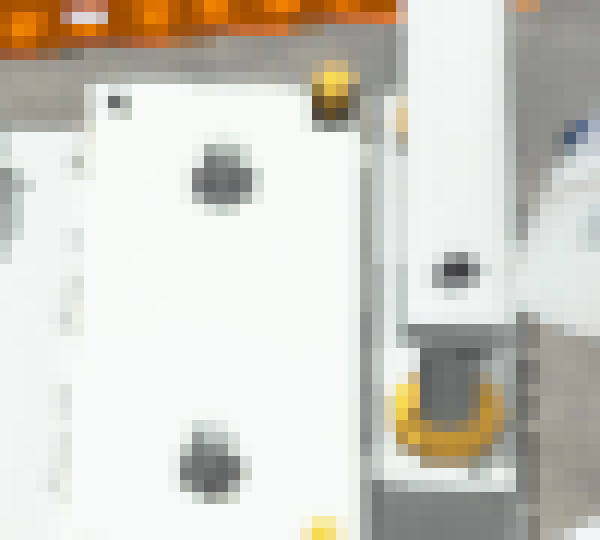

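```bash
sed -i 's/^SX,SY,SA=.*/SX,SY,SA=.4857,.0530,-.142/' h.py; cat >> h.py <<'E'
def rs(sx,sy,z,dyaw=0):
    o=ctrl.get_obs(); print('now stand',w2s(*o['ee_pos'][:2]).round(4)); rel(*s2w(sx,sy),z,SA+dyaw)
E
python3 -c "
from h import *
st();rs(-.137,.052,.040)"
```

```text
t 9.45 pos [0.3595 0.1244 0.06  ] yaw -0.1399 F [ 0.7 -0.2 -2. ] op 0.0113 q [ 0.15  0.35 -0.7   2.29  0.4   0.61 -0.99] tilt [-1. -0. -0.]
now stand [-0.135   0.0529]
lin [ 0.02   -0.0008 -0.002 ] dr [ 0.0021 -0.0003  0.0001] rows 0.40166699602953504 0.01395077014801063
```

```bash
python3 -m crank '[{"linear":[0.01,-0.001,-0.002],"dr":[0.002,0,0]},{"linear":[0.018,-0.001,-0.002],"dr":[0.002,0,0]},{"linear":[0.02,-0.001,-0.002],"dr":[0.002,0,0]},{"linear":[0.02,-0.001,-0.002],"dr":[0.002,0,0]}]'
python3 -m crank '[{"linear":[0.001,0,0],"dr":[0,0,0]},{"linear":[0.002,0,0],"dr":[0,0,0]},{"linear":[0.002,0,0],"dr":[0,0,0]}]'
python3 -c "
from h import *
st();rs(-.137,.052,.040)"
```

```text
time: 9.85
ee_pos: [0.3568, 0.1238, 0.0393]
tool_rot: [[-0.002, 0.141, 0.99], [-0.0, 0.99, -0.141], [-1.0, -0.0, -0.002]]
ft_force: [0.0, -0.8, -1.2]
opening: 0.0113
time: 10.15
ee_pos: [0.3567, 0.124, 0.0378]
tool_rot: [[-0.001, 0.14, 0.99], [-0.001, 0.99, -0.14], [-1.0, -0.001, -0.001]]
ft_force: [-4.3, -0.4, 11.3]
opening: 0.0113
t 10.15 pos [0.3567 0.124  0.0378] yaw -0.1408 F [-4.3 -0.4 11.3] op 0.0113 q [ 0.1   0.4  -0.66  2.31  0.46  0.56 -1.06] tilt [-1.    -0.001 -0.001]
now stand [-0.1377  0.052 ]
lin [-0.0022 -0.      0.0007] dr [ 0.0013 -0.0013  0.0009] rows 0.0462807095673406 0.013467569193174166
```

```bash
python3 -m crank '[{"linear":[-0.0014,0,0],"dr":[0,0,0]},{"linear":[-0.0014,0,0.008],"dr":[0,0,0]},{"linear":[-0.0014,0,0.016],"dr":[0,0,0]},{"linear":[-0.0014,0,0.022],"dr":[0,0,0]},{"linear":[-0.0014,0,0.022],"dr":[0,0,0]}]'
python3 -c "
from h import *
st();rs(-.100,.052,.0392)"
```

```text
time: 10.65
ee_pos: [0.3797, 0.1208, 0.0391]
tool_rot: [[-0.001, 0.142, 0.99], [-0.0, 0.99, -0.142], [-1.0, -0.0, -0.001]]
ft_force: [0.6, 0.0, -3.2]
opening: 0.0112
t 10.65 pos [0.3797 0.1208 0.0391] yaw -0.1422 F [ 0.6  0.  -3.2] op 0.0112 q [ 0.12  0.42 -0.65  2.27  0.46  0.59 -1.02] tilt [-1.    -0.    -0.001]
now stand [-0.1145  0.0521]
lin [-0.0001 -0.0001  0.0145] dr [-0.0002 -0.0011  0.0003] rows 0.2905358621815691 0.0075832299157618235
```

```bash
python3 -m crank '[{"linear":[0,0,0.005],"dr":[0,0,0]},{"linear":[0,0,0.01],"dr":[0,0,0]},{"linear":[0,0,0.014],"dr":[0,0,0]},{"linear":[0,0,0.018],"dr":[0,0,0]},{"linear":[0,0,0.02],"dr":[0,0,0]}]'
python3 -c "
from h import *
st();rs(-.064,.052,.0392)"
```

```text
time: 11.15
ee_pos: [0.3998, 0.1177, 0.039]
tool_rot: [[-0.001, 0.142, 0.99], [-0.0, 0.99, -0.142], [-1.0, -0.001, -0.001]]
ft_force: [-1.0, -0.5, -1.9]
opening: 0.0115
t 11.15 pos [0.3998 0.1177 0.039 ] yaw -0.1425 F [-1.  -0.5 -1.9] op 0.0115 q [ 0.14  0.44 -0.64  2.23  0.47  0.61 -1.  ] tilt [-1.    -0.001 -0.001]
now stand [-0.0942  0.0519]
lin [-0.0002  0.0001  0.0302] dr [-0.0005 -0.0013  0.0005] rows 0.6043395318257148 0.009697257663019945
```

Tip should be ~14 mm past the nose with no force. Continue.

```bash
python3 -m crank '[{"linear":[0,0,0.007],"dr":[0,0,0]},{"linear":[0,0,0.014],"dr":[0,0,0]},{"linear":[0,0,0.02],"dr":[0,0,0]},{"linear":[0,0,0.026],"dr":[0,0,0]},{"linear":[0,0,0.028],"dr":[0,0,0]}]'
python3 -c "
from h import *
st();rs(-.059,.052,.0392)"
```

```text
time: 11.65
ee_pos: [0.4282, 0.1136, 0.0389]
tool_rot: [[-0.001, 0.143, 0.99], [-0.0, 0.99, -0.143], [-1.0, -0.0, -0.001]]
ft_force: [-1.0, -0.2, -1.7]
opening: 0.0114
t 11.65 pos [0.4282 0.1136 0.0389] yaw -0.1431 F [-1.  -0.2 -1.7] op 0.0114 q [ 0.15  0.48 -0.63  2.17  0.47  0.64 -0.96] tilt [-1.    -0.    -0.001]
now stand [-0.0655  0.0519]
lin [-0.0003  0.0001  0.0065] dr [-0.0011 -0.0012  0.0004] rows 0.1297768179191653 0.011078866014716122
```

```bash
python3 -m crank '[{"linear":[0.0005,0,0.003],"dr":[0,0,0]},{"linear":[0.001,0,0.005],"dr":[0,0,0]},{"linear":[0.001,0,0.006],"dr":[0,0,0]},{"linear":[0.001,0,0.007],"dr":[0,0,0]}]'
python3 -m crank '[{"linear":[0,0,0.001],"dr":[0,0,0]},{"linear":[0,0,0.002],"dr":[0,0,0]},{"linear":[0,0,0.003],"dr":[0,0,0]}]'
python3 -c "
from h import *
st();rs(-.059,.052,.0382)"
```

```text
time: 12.05
ee_pos: [0.433, 0.1128, 0.0381]
tool_rot: [[-0.004, 0.142, 0.99], [-0.002, 0.99, -0.142], [-1.0, -0.002, -0.004]]
ft_force: [-12.7, -1.1, 14.5]
opening: 0.0115
time: 12.35
ee_pos: [0.4352, 0.1124, 0.0382]
tool_rot: [[-0.005, 0.141, 0.99], [-0.002, 0.99, -0.141], [-1.0, -0.003, -0.005]]
ft_force: [-7.1, 0.4, 7.0]
opening: 0.0112
t 12.35 pos [0.4352 0.1124 0.0382] yaw -0.1417 F [-7.1  0.4  7. ] op 0.0112 q [ 0.15  0.49 -0.63  2.15  0.47  0.65 -0.95] tilt [-1.    -0.003 -0.005]
now stand [-0.0584  0.0517]
lin [ 0.      0.0003 -0.0006] dr [ 0.0003 -0.0049  0.0028] rows 0.014377938187365073 0.03793035928575517
```

```bash
python3 -m crank '[{"linear":[-0.0003,0,0.001],"dr":[0,0,0]},{"linear":[-0.0003,0,0.002],"dr":[0,0,0]},{"linear":[-0.0003,0,0.003],"dr":[0,0,0]},{"linear":[-0.0003,0,0.003],"dr":[0,0,0]}]'
python3 -c "
from h import *
st();rs(-.059,.052,.0382)
c=cam('side'); overlay(c,[],'s10.png',(240,170,370,270),6)
"
```

```text
time: 12.75
ee_pos: [0.4361, 0.1121, 0.0384]
tool_rot: [[-0.009, 0.14, 0.99], [-0.003, 0.99, -0.14], [-1.0, -0.004, -0.008]]
ft_force: [-11.8, -1.0, 9.0]
opening: 0.0112
t 12.75 pos [0.4361 0.1121 0.0384] yaw -0.1406 F [-11.8  -1.    9. ] op 0.0112 q [ 0.16  0.49 -0.63  2.14  0.47  0.66 -0.95] tilt [-1.    -0.004 -0.008]
now stand [-0.0575  0.0514]
lin [ 0.0002  0.0006 -0.0015] dr [ 0.0014 -0.0081  0.0044] rows 0.03250522948171702 0.061930258177448225
```

View pics/s10.png

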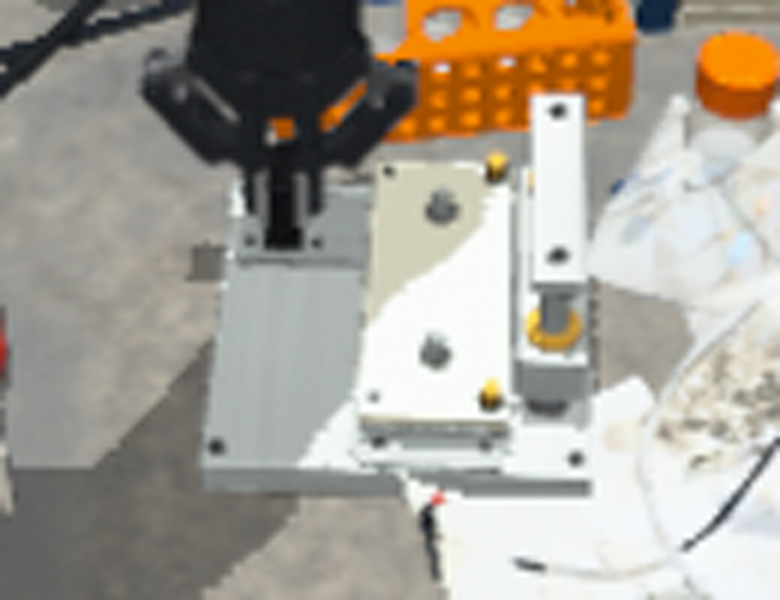

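```bash
python3 -m crank '[{"linear":[-0.0003,0,0.002],"dr":[0,0.006,0]},{"linear":[-0.0003,0,0.004],"dr":[0,0.006,0]},{"linear":[-0.0003,0,0.005],"dr":[0,0.006,0]},{"linear":[-0.0003,0,0.005],"dr":[0,0.006,0]}]'
python3 -c "
from h import *
st();rs(-.059,.052,.0382)
"
```

```text
time: 13.2
ee_pos: [0.4362, 0.1119, 0.0386]
tool_rot: [[-0.022, 0.137, 0.99], [-0.005, 0.99, -0.137], [-1.0, -0.008, -0.021]]
ft_force: [-23.7, 0.6, 22.7]
opening: 0.0115
t 13.2 pos [0.4362 0.1119 0.0386] yaw -0.1379 F [-23.7   0.6  22.7] op 0.0115 q [ 0.16  0.5  -0.64  2.13  0.46  0.67 -0.93] tilt [-1.    -0.008 -0.021]
now stand [-0.0573  0.0513]
lin [ 0.0005  0.0007 -0.0016] dr [ 0.0041 -0.0207  0.0076] rows 0.03684253917862012 0.14936473022605107
```

```bash
python3 -m crank '[{"linear":[0,0,0],"dr":[0,0,0]},{"linear":[0,0,0],"dr":[0,0,0]},{"linear":[0,0,0],"dr":[0,0,0]}]' 0.3
python3 -c "
from h import *
st();rs(-.059,.052,.10)
"
```

```text
time: 13.5
ee_pos: [0.4373, 0.1121, 0.0388]
tool_rot: [[-0.02, 0.138, 0.99], [-0.004, 0.99, -0.138], [-1.0, -0.007, -0.019]]
ft_force: [-0.4, -0.3, 0.5]
opening: 0.0256
t 13.5 pos [0.4373 0.1121 0.0388] yaw -0.1383 F [-0.4 -0.3  0.5] op 0.0256 q [ 0.16  0.5  -0.64  2.13  0.46  0.67 -0.93] tilt [-1.    -0.007 -0.019]
now stand [-0.0563  0.0516]
lin [-0.0611 -0.     -0.0039] dr [ 0.0038 -0.0191  0.0067] rows 1.2253548343330003 0.13752064815275036
```

```bash
python3 -m crank '[{"linear":[-0.015,0,0],"dr":[0,0,0]},{"linear":[-0.05,0,-0.002],"dr":[0.004,-0.019,0.007]},{"linear":[-0.1,0,-0.004],"dr":[0.004,-0.019,0.007]},{"linear":[-0.15,0,-0.01],"dr":[0.004,-0.019,0.007]},{"linear":[-0.2,0,-0.02],"dr":[0.004,-0.019,0.007]}]'
python3 - <<'E'
from h import *
st();rel(.3695,.358,.27,1.67);rel(.3695,.34,.27,1.0)
c=cam('side'); overlay(c,[],'s11.png',(240,170,370,270),6)
c=cam('top'); overlay(c,[],'t11.png',(205,170,365,280),5)
E
```

```text
time: 14.0
ee_pos: [0.4222, 0.1156, 0.2399]
tool_rot: [[0.001, 0.142, 0.99], [0.001, 0.99, -0.142], [-1.0, 0.001, 0.001]]
ft_force: [0.8, -1.1, 0.2]
opening: 0.0254
t 14.0 pos [0.4222 0.1156 0.2399] yaw -0.1425 F [ 0.8 -1.1  0.2] op 0.0254 q [ 0.38  0.16 -0.82  1.97  0.13  1.07 -0.64] tilt [-1.     0.001  0.001]
lin [-0.0298  0.2325 -0.0866] dr [-1.8125e+00  1.9000e-03 -4.0000e-04] rows 4.996946807633494 12.083475257008365
lin [-0.0299  0.2146 -0.084 ] dr [-1.1425e+00  1.5000e-03 -9.0000e-04] rows 4.648555505812231 7.616812089042421
```

View pics/s11.png

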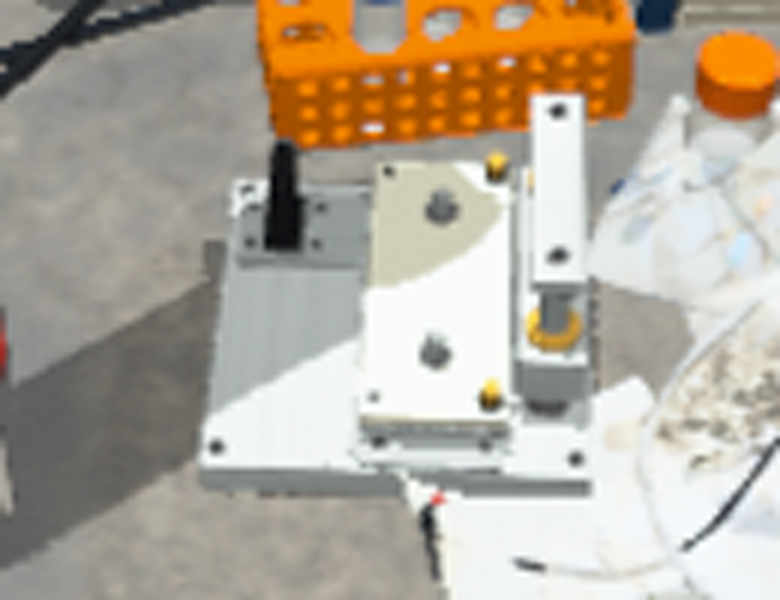

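View pics/t11.png

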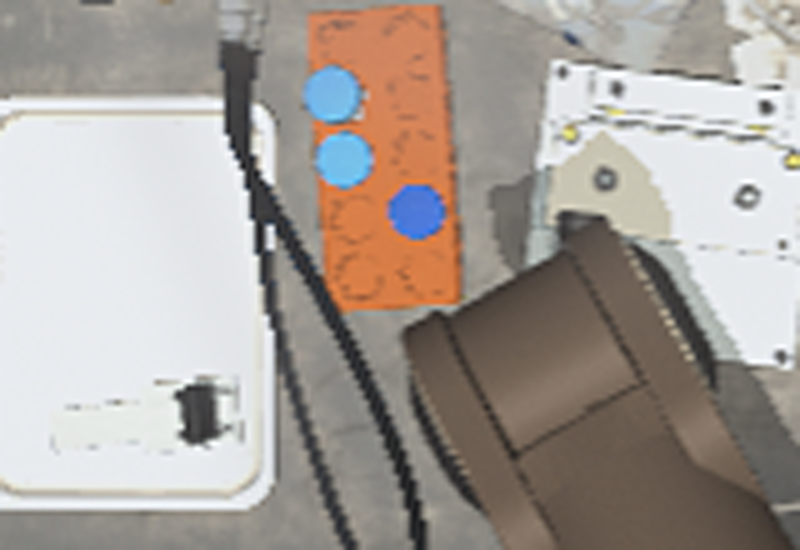

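```bash
python3 -m crank '[{"linear":[-0.03,0.215,-0.084],"dr":[-1.14,0,0]},{"linear":[-0.03,0.215,-0.084],"dr":[-1.14,0,0]},{"linear":[-0.03,0.215,-0.084],"dr":[-1.14,0,0]},{"linear":[-0.03,0.215,-0.084],"dr":[-1.14,0,0]},{"linear":[-0.03,0.215,-0.084],"dr":[-1.14,0,0]}]' 0.7
python3 - <<'E'
from h import *
st();rel(.369,.360,.26,1.67)
E
```

```text
time: 14.6
ee_pos: [0.3708, 0.3452, 0.2741]
tool_rot: [[0.008, -0.577, 0.817], [0.002, 0.817, 0.577], [-1.0, -0.003, 0.008]]
ft_force: [-0.2, -0.7, 0.4]
opening: 0.0603
t 14.6 pos [0.3708 0.3452 0.2741] yaw 0.6152 F [-0.2 -0.7  0.4] op 0.0603 q [-0.    0.33 -1.04  1.78  0.31  1.2  -0.52] tilt [-1.    -0.003  0.008]
lin [0.0141 0.0131 0.0069] dr [-1.0548  0.0054  0.0071] rows 0.41018564398601276 7.032088672331304
```

```bash
python3 -m crank '[{"linear":[0.014,0.013,0.007],"dr":[-1.055,0.005,0.007]},{"linear":[0.014,0.013,0.007],"dr":[-1.055,0.005,0.007]},{"linear":[0.014,0.013,0.007],"dr":[-1.055,0.005,0.007]},{"linear":[0.014,0.013,0.007],"dr":[-1.055,0.005,0.007]},{"linear":[0.014,0.013,0.007],"dr":[-1.055,0.005,0.007]}]'
python3 -m crank '[{"linear":[0,0,0],"dr":[-0.15,0,0]},{"linear":[0,0,0],"dr":[-0.3,0,0]},{"linear":[0,0,0],"dr":[-0.31,0,0]},{"linear":[0,0,0],"dr":[-0.31,0,0]}]'
python3 - <<'E'
from h import *
st();rel(.369,.360,.12,1.68)
c=cam('side'); overlay(c,[],'s12.png',(200,80,380,220),4)
E
```

```text
time: 15.1
ee_pos: [0.3697, 0.3601, 0.2596]
tool_rot: [[0.002, -0.979, 0.206], [0.001, 0.206, 0.979], [-1.0, -0.002, 0.002]]
ft_force: [-1.5, -1.0, 0.1]
opening: 0.0598
time: 15.5
ee_pos: [0.3701, 0.36, 0.2592]
tool_rot: [[0.001, -0.995, -0.099], [0.002, -0.099, 0.995], [-1.0, -0.002, 0.002]]
ft_force: [-0.8, -0.1, 0.3]
opening: 0.0596
t 15.5 pos [0.3701 0.36   0.2592] yaw 1.6695 F [-0.8 -0.1  0.3] op 0.0596 q [ 0.09  0.48 -1.28  1.77  0.49  1.26  0.35] tilt [-1.    -0.002  0.002]
lin [ 0.1392  0.0013 -0.0002] dr [-0.0105  0.0019  0.0016] rows 2.7838539518765297 0.07200010355635345
```

View pics/s12.png

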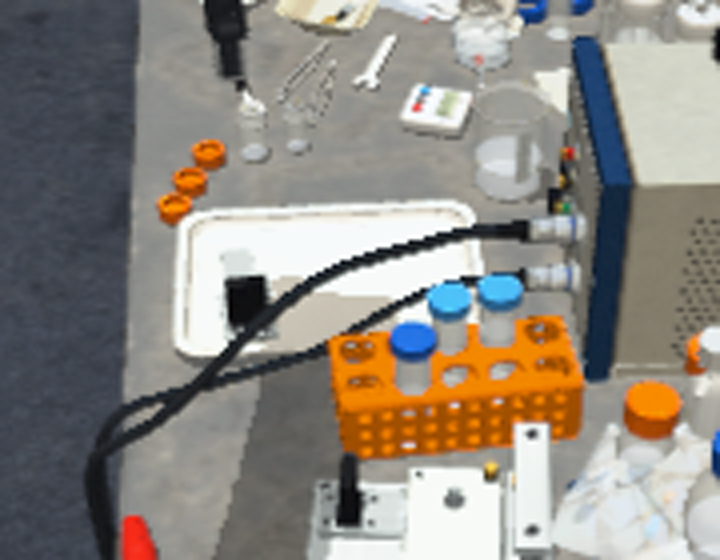

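```bash
python3 -m crank '[{"linear":[0.04,0.001,0],"dr":[-0.01,0,0]},{"linear":[0.08,0.001,0],"dr":[-0.01,0,0]},{"linear":[0.12,0.001,0],"dr":[-0.01,0,0]},{"linear":[0.14,0.001,0],"dr":[-0.01,0,0]},{"linear":[0.14,0.001,0],"dr":[-0.01,0,0]}]'
python3 - <<'E'
from h import *
st();rel(.369,.360,.019,1.68)
E
```

```text
time: 16.05
ee_pos: [0.3683, 0.3588, 0.1169]
tool_rot: [[-0.001, -0.994, -0.106], [-0.001, -0.106, 0.994], [-1.0, 0.001, -0.001]]
ft_force: [-0.6, -0.3, -0.0]
opening: 0.06
t 16.05 pos [0.3683 0.3588 0.1169] yaw 1.6771 F [-0.6 -0.3 -0. ] op 0.06 q [-0.04  0.63 -1.12  1.93  0.67  1.02  0.21] tilt [-1.     0.001 -0.001]
lin [ 0.0979 -0.001   0.0013] dr [-0.0029 -0.0012 -0.0015] rows 1.9575083575395382 0.023138045309492476
```

```bash
python3 -m crank '[{"linear":[0.03,-0.001,0.001],"dr":[0,0,0]},{"linear":[0.06,-0.001,0.001],"dr":[0,0,0]},{"linear":[0.085,-0.001,0.001],"dr":[0,0,0]},{"linear":[0.098,-0.001,0.001],"dr":[0,0,0]},{"linear":[0.098,-0.001,0.001],"dr":[0,0,0]}]'
python3 -m crank '[{"linear":[0,0,0],"dr":[0,0,0]},{"linear":[0,0,0],"dr":[0,0,0]},{"linear":[0,0,0],"dr":[0,0,0]},{"linear":[0,0,0],"dr":[0,0,0]}]' 0 60
python3 - <<'E'
from h import *
st()
E
```

```text
time: 16.55
ee_pos: [0.369, 0.3597, 0.0187]
tool_rot: [[-0.002, -0.994, -0.105], [-0.002, -0.105, 0.994], [-1.0, 0.002, -0.002]]
ft_force: [-0.9, 0.1, 0.1]
opening: 0.0598
time: 16.95
ee_pos: [0.3696, 0.3602, 0.0198]
tool_rot: [[-0.0, -0.995, -0.105], [-0.001, -0.105, 0.995], [-1.0, 0.0, -0.001]]
ft_force: [0.2, -0.3, 7.1]
opening: 0.0112
t 16.95 pos [0.3696 0.3602 0.0198] yaw 1.6757 F [ 0.2 -0.3  7.1] op 0.0112 q [-0.15  0.75 -0.98  1.99  0.84  0.87  0.08] tilt [-1.     0.    -0.001]
```

```bash
python3 -m crank '[{"linear":[-0.03,0,0],"dr":[0,0,0]},{"linear":[-0.07,0,0],"dr":[0,0,0]},{"linear":[-0.11,0,0],"dr":[0,0,0]},{"linear":[-0.15,0,0],"dr":[0,0,0]},{"linear":[-0.19,0,0],"dr":[0,0,0]}]'
python3 -m crank '[{"linear":[-0.04,0,0],"dr":[0,0,0]},{"linear":[-0.055,0,0],"dr":[0.1,0,0]},{"linear":[-0.055,0,0],"dr":[0.25,0,0]}]'
python3 - <<'E'
from h import *
st();rel(.40,.20,.26,.7)
c=cam('side'); overlay(c,[],'s13.png',(200,40,380,180),4)
E
```

```text
time: 17.45
ee_pos: [0.3693, 0.36, 0.2114]
tool_rot: [[-0.0, -0.994, -0.105], [-0.001, -0.105, 0.994], [-1.0, 0.001, -0.001]]
ft_force: [0.3, -0.6, -2.2]
opening: 0.0114
time: 17.75
ee_pos: [0.3697, 0.3609, 0.269]
tool_rot: [[0.002, -0.989, 0.149], [0.001, 0.149, 0.989], [-1.0, -0.002, 0.001]]
ft_force: [-0.1, -0.4, -2.7]
opening: 0.0114
t 17.75 pos [0.3697 0.3609 0.269 ] yaw 1.4215 F [-0.1 -0.4 -2.7] op 0.0114 q [ 0.06  0.44 -1.21  1.75  0.43  1.25  0.16] tilt [-1.    -0.002  0.001]
lin [ 0.0089 -0.0539 -0.1546] dr [0.7215 0.002  0.0017] rows 3.2799689970731887 4.809753689903523
```

View pics/s13.png

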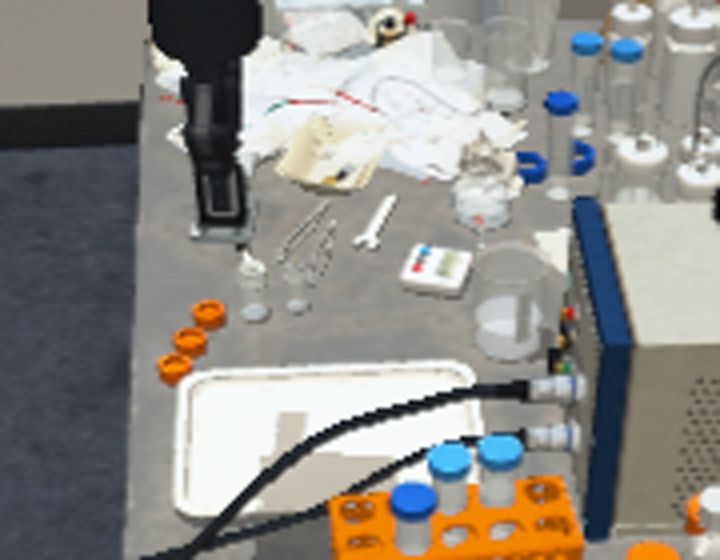

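Blade 1 held, tray empty (only two blades existed). Carry.

```bash
python3 -m crank '[{"linear":[0.009,-0.054,-0.155],"dr":[0.72,0,0]},{"linear":[0.009,-0.054,-0.155],"dr":[0.72,0,0]},{"linear":[0.009,-0.054,-0.155],"dr":[0.72,0,0]},{"linear":[0.009,-0.054,-0.155],"dr":[0.72,0,0]},{"linear":[0.009,-0.054,-0.155],"dr":[0.72,0,0]}]'
python3 - <<'E'
from h import *
st();rs(-.123,-.052,.22)
E
```

```text
time: 18.3
ee_pos: [0.3986, 0.1945, 0.2583]
tool_rot: [[0.001, -0.63, 0.776], [-0.003, 0.776, 0.63], [-1.0, -0.003, -0.001]]
ft_force: [-0.8, -0.4, -2.2]
opening: 0.0117
t 18.3 pos [0.3986 0.1945 0.2583] yaw 0.6818 F [-0.8 -0.4 -2.2] op 0.0117 q [ 0.44  0.22 -1.13  1.92  0.23  1.13 -0.1 ] tilt [-1.    -0.003 -0.001]
now stand [-0.1062  0.1277]
lin [ 0.0388 -0.1097 -0.1432] dr [ 8.238e-01 -1.000e-04  3.400e-03] rows 3.690573504274829 5.492032650358312
```

```bash
python3 -m crank '[{"linear":[0.038,-0.11,-0.143],"dr":[0.824,0,0.003]},{"linear":[0.038,-0.11,-0.143],"dr":[0.824,0,0.003]},{"linear":[0.038,-0.11,-0.143],"dr":[0.824,0,0.003]},{"linear":[0.038,-0.11,-0.143],"dr":[0.824,0,0.003]},{"linear":[0.038,-0.11,-0.143],"dr":[0.824,0,0.003]}]'
python3 - <<'E'
from h import *
st();rs(-.123,-.052,.13)
E
```

```text
time: 18.8
ee_pos: [0.3541, 0.014, 0.2192]
tool_rot: [[-0.004, 0.069, 0.998], [-0.003, 0.998, -0.069], [-1.0, -0.004, -0.004]]
ft_force: [0.6, 0.9, -1.1]
opening: 0.011
t 18.8 pos [0.3541 0.014  0.2192] yaw -0.0687 F [ 0.6  0.9 -1.1] op 0.011 q [ 0.83 -0.   -0.97  2.15  0.    1.   -0.21] tilt [-1.    -0.004 -0.004]
now stand [-0.1248 -0.0572]
lin [0.0892 0.0054 0.0025] dr [ 0.0734 -0.0034  0.0039] rows 1.7883376586819382 0.49022116499468027
```

```bash
python3 -m crank '[{"linear":[0.04,0.005,0.0025],"dr":[0.073,-0.003,0.004]},{"linear":[0.08,0.005,0.0025],"dr":[0.073,-0.003,0.004]},{"linear":[0.11,0.005,0.0025],"dr":[0.073,-0.003,0.004]},{"linear":[0.13,0.005,0.0025],"dr":[0.073,-0.003,0.004]},{"linear":[0.14,0.005,0.0025],"dr":[0.073,-0.003,0.004]}]'
python3 - <<'E'
from h import *
st();rs(-.123,-.052,.06)
c=cam('side'); overlay(c,[],'s14.png',(240,170,370,270),6)
E
python3 tipm.py
```

```text
time: 19.3
ee_pos: [0.3546, 0.0186, 0.0773]
tool_rot: [[-0.004, 0.137, 0.991], [0.001, 0.991, -0.137], [-1.0, 0.0, -0.004]]
ft_force: [0.6, -0.1, -1.7]
opening: 0.0111
t 19.3 pos [0.3546 0.0186 0.0773] yaw -0.1376 F [ 0.6 -0.1 -1.7] op 0.0111 q [ 0.6   0.32 -0.89  2.32  0.41  0.66 -0.73] tilt [-1.     0.    -0.004]
now stand [-0.1249 -0.0527]
lin [0.0172 0.0006 0.002 ] dr [ 0.0044 -0.0044 -0.0004] rows 0.34758893371952576 0.04142334874632383
0.055 137 88 61 55 71 85 99 102 99 91 75 61 54 69 99 131 152 160 154 154 160 170 179 179 179
0.06 162 140 124 113 113 109 114 118 118 100 88 79 96 115 141 155 163 166 167 169 174 179 182 182 182
0.065 176 176 177 178 177 171 166 162 163 163 164 163 162 161 160 160 161 164 167 173 177 179 178 178 178
0.07 175 174 174 174 173 170 167 162 160 159 160 161 161 161 161 160 160 159 158 164 171 180 180 180 180
0.075 179 179 178 178 179 175 170 164 161 159 160 160 161 160 161 161 162 158 149 154 164 178 182 181 181
0.08 177 176 176 176 176 177 179 175 169 162 161 162 162 162 162 161 161 160 148 147 156 171 179 179 177
0.085 176 176 176 176 171 163 157 159 162 160 161 162 163 163 162 161 162 165 162 160 163 171 179 177 194
0.09 176 176 177 178 173 165 161 160 162 162 162 162 162 162 161 160 161 167 173 179 187 198 208 221 230
0.095 207 193 176 176 175 169 163 161 162 162 162 163 163 162 160 160 161 180 202 223 234 236 234 233 233
```

View pics/s14.png

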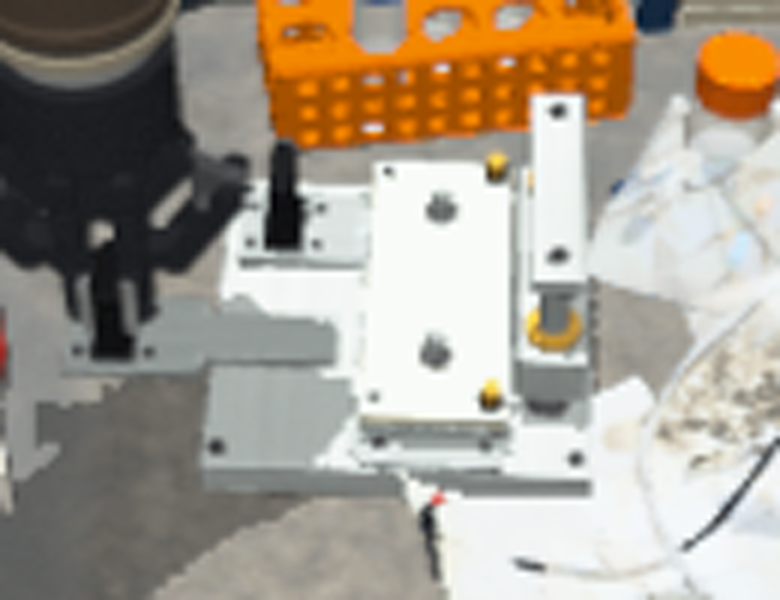

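```bash
python3 -m crank '[{"linear":[0.017,0.0006,0.002],"dr":[0.004,-0.004,0]},{"linear":[0.03,0.0006,0.002],"dr":[0.004,-0.004,0]},{"linear":[0.036,0.0006,0.002],"dr":[0.004,-0.004,0]},{"linear":[0.036,0.0006,0.002],"dr":[0.004,-0.004,0]}]'
python3 -m crank '[{"linear":[0.001,0,0],"dr":[0,0,0]},{"linear":[0.002,0,0],"dr":[0,0,0]},{"linear":[0.003,0,0],"dr":[0,0,0]}]'
python3 - <<'E'
from h import *
st();rs(-.123,-.052,.04)
E
```

```text
time: 19.8
ee_pos: [0.3564, 0.0191, 0.0419]
tool_rot: [[-0.001, 0.14, 0.99], [0.0, 0.99, -0.14], [-1.0, 0.0, -0.001]]
ft_force: [-0.3, -0.2, -2.4]
opening: 0.0114
time: 20.1
ee_pos: [0.3568, 0.0189, 0.0393]
tool_rot: [[0.0, 0.14, 0.99], [0.0, 0.99, -0.14], [-1.0, 0.0, 0.0]]
ft_force: [0.7, -0.4, -1.9]
opening: 0.0115
t 20.1 pos [0.3568 0.0189 0.0393] yaw -0.1408 F [ 0.7 -0.4 -1.9] op 0.0115 q [ 0.5   0.4  -0.79  2.35  0.54  0.57 -0.86] tilt [-1.  0.  0.]
now stand [-0.1227 -0.052 ]
lin [-0.0007 -0.     -0.0003] dr [ 0.0012  0.0001 -0.0001] rows 0.01492783462000545 0.00789039319407042
```

Not yet touching; about 0.5–1 mm above. Advance.

```bash
python3 -m crank '[{"linear":[-0.0005,0,0.006],"dr":[0.001,0,0]},{"linear":[-0.0005,0,0.012],"dr":[0.001,0,0]},{"linear":[-0.0005,0,0.018],"dr":[0.001,0,0]},{"linear":[-0.0005,0,0.024],"dr":[0.001,0,0]},{"linear":[-0.0005,0,0.028],"dr":[0.001,0,0]}]'
python3 - <<'E'
from h import *
st();rs(-.064,-.052,.0398)
E
```

```text
time: 20.6
ee_pos: [0.3853, 0.0149, 0.0398]
tool_rot: [[0.0, 0.142, 0.99], [0.0, 0.99, -0.142], [-1.0, 0.0, 0.0]]
ft_force: [-0.0, 0.1, -1.3]
opening: 0.0113
t 20.6 pos [0.3853 0.0149 0.0398] yaw -0.1422 F [-0.   0.1 -1.3] op 0.0113 q [ 0.5   0.43 -0.78  2.29  0.55  0.6  -0.84] tilt [-1.  0.  0.]
now stand [-0.094 -0.052]
lin [-0.   -0.    0.03] dr [-0.0002  0.0001 -0.0002] rows 0.6006289489688795 0.0018166578405610498
```

```bash
python3 -m crank '[{"linear":[0,0,0.008],"dr":[0,0,0]},{"linear":[0,0,0.016],"dr":[0,0,0]},{"linear":[0,0,0.023],"dr":[0,0,0]},{"linear":[0,0,0.029],"dr":[0,0,0]},{"linear":[0,0,0.031],"dr":[0,0,0]}]'
python3 -m crank '[{"linear":[0.0008,0,0.002],"dr":[0,0,0]},{"linear":[0.0012,0,0.004],"dr":[0,0,0]},{"linear":[0.0012,0,0.006],"dr":[0,0,0]},{"linear":[0.0012,0,0.007],"dr":[0,0,0]}]'
python3 - <<'E'
from h import *
st();rs(-.0573,-.052,.0398)
E
```

```text
time: 21.1
ee_pos: [0.4166, 0.0104, 0.0397]
tool_rot: [[0.0, 0.142, 0.99], [0.0, 0.99, -0.142], [-1.0, 0.0, 0.0]]
ft_force: [-0.3, -1.2, -2.0]
opening: 0.0111
time: 21.5
ee_pos: [0.4184, 0.0101, 0.0388]
tool_rot: [[-0.008, 0.14, 0.99], [-0.002, 0.99, -0.14], [-1.0, -0.004, -0.008]]
ft_force: [-26.1, 5.1, 37.7]
opening: 0.0108
t 21.5 pos [0.4184 0.0101 0.0388] yaw -0.1409 F [-26.1   5.1  37.7] op 0.0108 q [ 0.49  0.48 -0.76  2.21  0.56  0.65 -0.82] tilt [-1.    -0.004 -0.008]
now stand [-0.0606 -0.052 ]
lin [-0.0011 -0.      0.0033] dr [ 0.0011 -0.0077  0.0035] rows 0.06850753907362651 0.056955671241681084
```

```bash
python3 -m crank '[{"linear":[-0.0008,0,0],"dr":[0,-0.008,0.003]},{"linear":[-0.0008,0,0],"dr":[0,-0.008,0.003]}]'
python3 -c "
from h import *
st()"
python3 -m crank '[{"linear":[0,0,0.001],"dr":[0,0,0]},{"linear":[0,0,0.003],"dr":[0,0,0]},{"linear":[0,0,0.004],"dr":[0,0,0]},{"linear":[0,0,0.004],"dr":[0,0,0]}]'
python3 - <<'E'
from h import *
st();rs(-.0573,-.052,.0398)
E
```

```text
time: 21.7
ee_pos: [0.4178, 0.01, 0.0397]
tool_rot: [[-0.0, 0.14, 0.99], [-0.001, 0.99, -0.14], [-1.0, -0.001, 0.0]]
ft_force: [0.1, -1.4, -1.9]
opening: 0.0111
t 21.7 pos [0.4178 0.01   0.0397] yaw -0.1404 F [ 0.1 -1.4 -1.9] op 0.0111 q [ 0.49  0.48 -0.76  2.22  0.56  0.64 -0.82] tilt [-1.    -0.001  0.   ]
time: 22.1
ee_pos: [0.4209, 0.0094, 0.0393]
tool_rot: [[-0.002, 0.14, 0.99], [-0.001, 0.99, -0.14], [-1.0, -0.002, -0.002]]
ft_force: [-4.5, 0.0, -0.1]
opening: 0.0113
t 22.1 pos [0.4209 0.0094 0.0393] yaw -0.1404 F [-4.5  0.  -0.1] op 0.0113 q [ 0.49  0.48 -0.76  2.21  0.56  0.65 -0.81] tilt [-1.    -0.002 -0.002]
now stand [-0.0579 -0.0524]
lin [-0.0005  0.0004  0.0006] dr [ 0.0016 -0.0017  0.0016] rows 0.01798669861205099 0.019135317691485996
```

```bash
python3 -m crank '[{"linear":[0.0002,0,0.001],"dr":[0,0,0]},{"linear":[0.0003,0,0.003],"dr":[0,0,0]},{"linear":[0.0003,0,0.004],"dr":[0,0,0]},{"linear":[0.0003,0,0.004],"dr":[0,0,0]}]'
python3 - <<'E'
from h import *
st();rs(-.0573,-.052,.0398)
E
```

```text
time: 22.5
ee_pos: [0.421, 0.0093, 0.0389]
tool_rot: [[-0.008, 0.138, 0.99], [-0.003, 0.99, -0.138], [-1.0, -0.004, -0.008]]
ft_force: [-20.1, 2.6, 21.6]
opening: 0.0113
t 22.5 pos [0.421  0.0093 0.0389] yaw -0.1389 F [-20.1   2.6  21.6] op 0.0113 q [ 0.49  0.49 -0.76  2.2   0.56  0.66 -0.81] tilt [-1.    -0.004 -0.008]
now stand [-0.0579 -0.0524]
lin [-0.0009  0.0004  0.0006] dr [ 0.0031 -0.0079  0.0042] rows 0.02354528655436336 0.06322976254445384
```

```bash
python3 -m crank '[{"linear":[0,0,0],"dr":[0,0,0]},{"linear":[0,0,0],"dr":[0,0,0]},{"linear":[0,0,0],"dr":[0,0,0]}]' 0.25
python3 -c "
from h import *
st();rs(-.0573,-.052,.0398)"
python3 -m crank '[{"linear":[-0.003,0,0.003],"dr":[0,-0.008,0.004]},{"linear":[-0.003,0,0.006],"dr":[0,-0.008,0.004]},{"linear":[-0.003,0,0.008],"dr":[0,-0.008,0.004]},{"linear":[-0.003,0,0.008],"dr":[0,-0.008,0.004]}]'
python3 -c "
from h import *
st();rs(-.0573,-.052,.0398)"
```

```text
time: 22.8
ee_pos: [0.4222, 0.0095, 0.0391]
tool_rot: [[-0.007, 0.139, 0.99], [-0.002, 0.99, -0.139], [-1.0, -0.003, -0.006]]
ft_force: [1.1, -0.6, 0.1]
opening: 0.0208
t 22.8 pos [0.4222 0.0095 0.0391] yaw -0.1391 F [ 1.1 -0.6  0.1] op 0.0208 q [ 0.49  0.49 -0.76  2.2   0.56  0.66 -0.81] tilt [-1.    -0.003 -0.006]
now stand [-0.0567 -0.0521]
lin [-0.0007  0.0001 -0.0006] dr [ 0.0029 -0.0062  0.0034] rows 0.017963880779565154 0.050502866261177004
time: 23.2
ee_pos: [0.4259, 0.0084, 0.0414]
tool_rot: [[-0.006, 0.138, 0.99], [-0.001, 0.99, -0.138], [-1.0, -0.002, -0.005]]
ft_force: [-15.2, 2.6, 11.9]
opening: 0.0214
t 23.2 pos [0.4259 0.0084 0.0414] yaw -0.1385 F [-15.2   2.6  11.9] op 0.0214 q [ 0.5   0.49 -0.77  2.19  0.55  0.66 -0.8 ] tilt [-1.    -0.002 -0.005]
now stand [-0.0529 -0.0526]
lin [ 0.0016  0.0006 -0.0044] dr [ 0.0035 -0.0054  0.0017] rows 0.0937613706437358 0.04452500672672949
```

```bash
python3 -m crank '[{"linear":[0,0,-0.0045],"dr":[0.003,-0.005,0.002]},{"linear":[0,0,-0.0045],"dr":[0.003,-0.005,0.002]},{"linear":[-0.03,0,-0.0045],"dr":[0.003,-0.005,0.002]},{"linear":[-0.08,0,-0.0045],"dr":[0.003,-0.005,0.002]},{"linear":[-0.13,0,-0.005],"dr":[0.003,-0.005,0.002]}]' 0.3
python3 - <<'E'
from h import *
st()
c=cam('side'); overlay(c,[],'s15.png',(240,170,370,270),6)
c=cam('top'); overlay(c,[],'t15.png',(290,130,450,280),5)
E
```

```text
time: 23.7
ee_pos: [0.4218, 0.0096, 0.1729]
tool_rot: [[-0.001, 0.14, 0.99], [0.002, 0.99, -0.14], [-1.0, 0.002, -0.001]]
ft_force: [0.8, -1.1, 1.0]
opening: 0.0257
t 23.7 pos [0.4218 0.0096 0.1729] yaw -0.1408 F [ 0.8 -1.1  1. ] op 0.0257 q [ 0.72  0.26 -0.96  2.08  0.26  0.92 -0.53] tilt [-1.     0.002 -0.001]
```

View pics/s15.png

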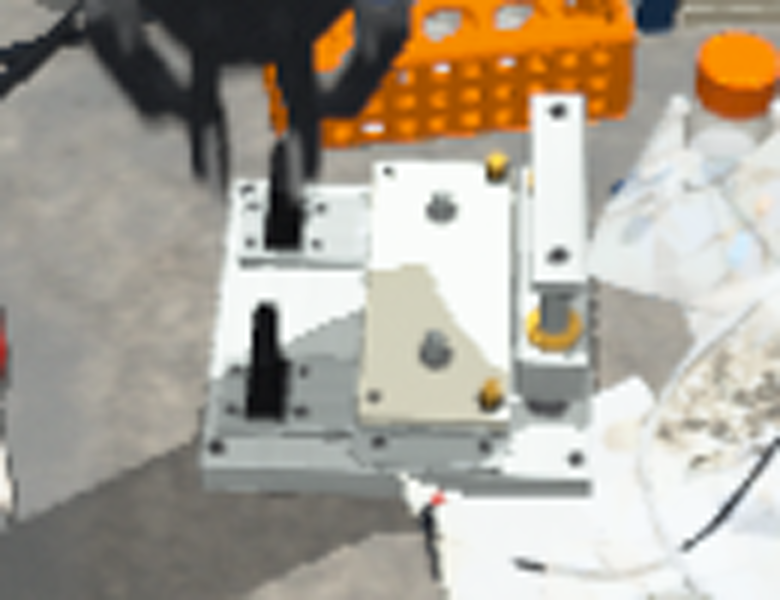

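View pics/t15.png

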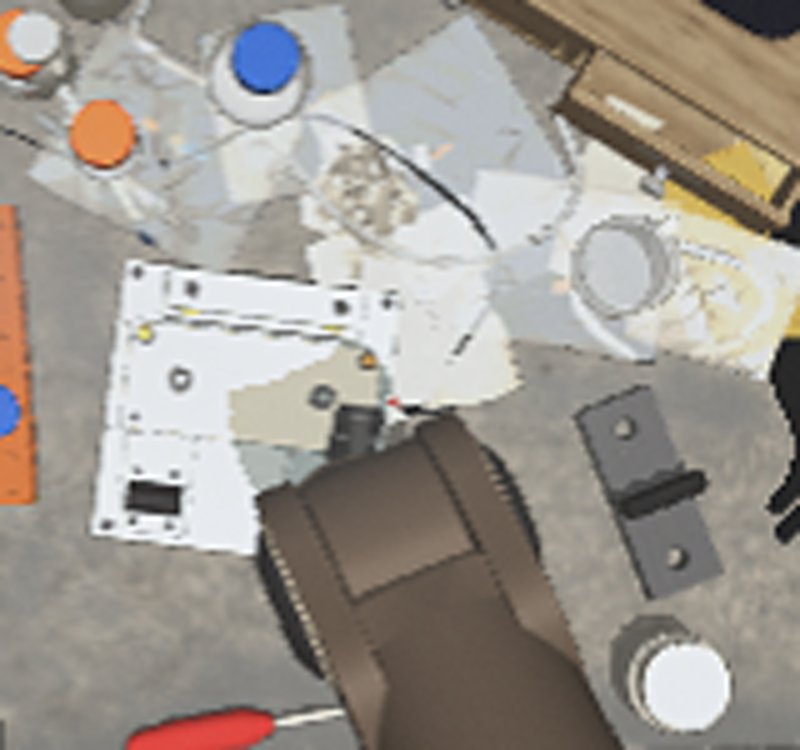

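```bash
python3 - <<'E'
from h import *
np.set_printoptions(precision=3,suppress=True)
T=cam('top'); C=cloud(T)
print(C[260:274:3,415:440:3].reshape(-1,3))
for n,c in (('T',T),('S',cam('side'))):
    print(n,edgefit([c],rect(-.065,.065,-.025,.025,.018),[.4315,-.2057,.352],rng=(.01,.01,.05)))
rel(.4315,-.2057,.20,.352)
E
```

```text
[[ 0.331 -0.186  0.033]
 [ 0.334 -0.189  0.066]
 [ 0.335 -0.195  0.08 ]
 [ 0.336 -0.203  0.087]
 [ 0.336 -0.212  0.088]
 [ 0.336 -0.221  0.089]
 [ 0.327 -0.25   0.005]
 [ 0.326 -0.262 -0.   ]
 [ 0.326 -0.272 -0.001]
 [ 0.323 -0.183  0.048]
 [ 0.326 -0.186  0.077]
 [ 0.327 -0.193  0.088]
 [ 0.327 -0.202  0.091]
 [ 0.327 -0.211  0.092]
 [ 0.327 -0.22   0.091]
 [ 0.326 -0.23   0.088]
 [ 0.316 -0.262 -0.001]
 [ 0.317 -0.27   0.005]
 [ 0.315 -0.18   0.06 ]
 [ 0.318 -0.184  0.085]
 [ 0.318 -0.192  0.089]
 [ 0.318 -0.202  0.089]
 [ 0.317 -0.212  0.086]
 [ 0.317 -0.221  0.084]
 [ 0.317 -0.229  0.089]
 [ 0.307 -0.261  0.001]
 [ 0.306 -0.27   0.001]
 [ 0.305 -0.182  0.051]
 [ 0.308 -0.185  0.078]
 [ 0.31  -0.191  0.095]
 [ 0.308 -0.202  0.088]
 [ 0.308 -0.211  0.087]
 [ 0.308 -0.22   0.089]
 [ 0.308 -0.229  0.089]
 [ 0.297 -0.259  0.006]
 [ 0.296 -0.271 -0.003]
 [ 0.289 -0.192  0.   ]
 [ 0.297 -0.188  0.064]
 [ 0.3   -0.192  0.09 ]
 [ 0.299 -0.201  0.089]
 [ 0.299 -0.211  0.088]
 [ 0.299 -0.22   0.086]
 [ 0.299 -0.229  0.088]
 [ 0.287 -0.26   0.002]
 [ 0.286 -0.271 -0.003]]
T (array([ 0.433, -0.205,  0.354]), np.float64(-101.42745208740234))
S (array([ 0.431, -0.207,  0.351]), np.float64(-112.220703125))
lin [-0.027 -0.211  0.039] dr [-0.495  0.004  0.001] rows 4.322309868908533 3.3008738288470205
```

```bash
python3 -m crank '[{"linear":[-0.027,-0.211,0.039],"dr":[-0.495,0.004,0]},{"linear":[-0.027,-0.211,0.039],"dr":[-0.495,0.004,0]},{"linear":[-0.027,-0.211,0.039],"dr":[-0.495,0.004,0]},{"linear":[-0.027,-0.211,0.039],"dr":[-0.495,0.004,0]},{"linear":[-0.027,-0.211,0.039],"dr":[-0.495,0.004,0]}]' 0.6
python3 - <<'E'
from h import *
st();rel(.432,-.206,.10,.352)
E
```

```text
time: 24.4
ee_pos: [0.4305, -0.2091, 0.1986]
tool_rot: [[-0.002, -0.346, 0.938], [-0.001, 0.938, 0.346], [-1.0, -0.0, -0.002]]
ft_force: [1.3, 0.0, -0.1]
opening: 0.0511
t 24.4 pos [ 0.4305 -0.2091  0.1986] yaw 0.3537 F [ 1.3  0.  -0.1] op 0.0511 q [ 1.15  0.35 -0.97  1.93  0.33  1.03  0.39] tilt [-1.    -0.    -0.002]
lin [0.0986 0.0024 0.0026] dr [ 0.0017 -0.0019  0.0001] rows 1.9723860905291037 0.016965881186992833
```

```bash
python3 -m crank '[{"linear":[0.04,0.0024,0.0026],"dr":[0,-0.002,0]},{"linear":[0.08,0.0024,0.0026],"dr":[0,-0.002,0]},{"linear":[0.11,0.0024,0.0026],"dr":[0,-0.002,0]},{"linear":[0.12,0.0024,0.0026],"dr":[0,-0.002,0]},{"linear":[0.12,0.0024,0.0026],"dr":[0,-0.002,0]}]'
python3 - <<'E'
from h import *
st();rel(.432,-.206,.036,.352)
c=cam('side'); overlay(c,[],'s16.png',(240,200,400,340),5)
c=cam('top'); overlay(c,[],'t16.png',(350,160,460,280),5)
E
```

```text
time: 24.9
ee_pos: [0.4309, -0.2051, 0.0768]
tool_rot: [[-0.003, -0.347, 0.938], [0.002, 0.938, 0.347], [-1.0, 0.003, -0.002]]
ft_force: [0.6, 0.3, -0.3]
opening: 0.051
t 24.9 pos [ 0.4309 -0.2051  0.0768] yaw 0.3549 F [ 0.6  0.3 -0.3] op 0.051 q [ 1.01  0.51 -0.84  2.05  0.53  0.81  0.2 ] tilt [-1.     0.003 -0.002]
lin [ 0.0407 -0.0014  0.0008] dr [ 0.0029 -0.002  -0.0034] rows 0.815605577692728 0.03240786149051528
```

View pics/s16.png

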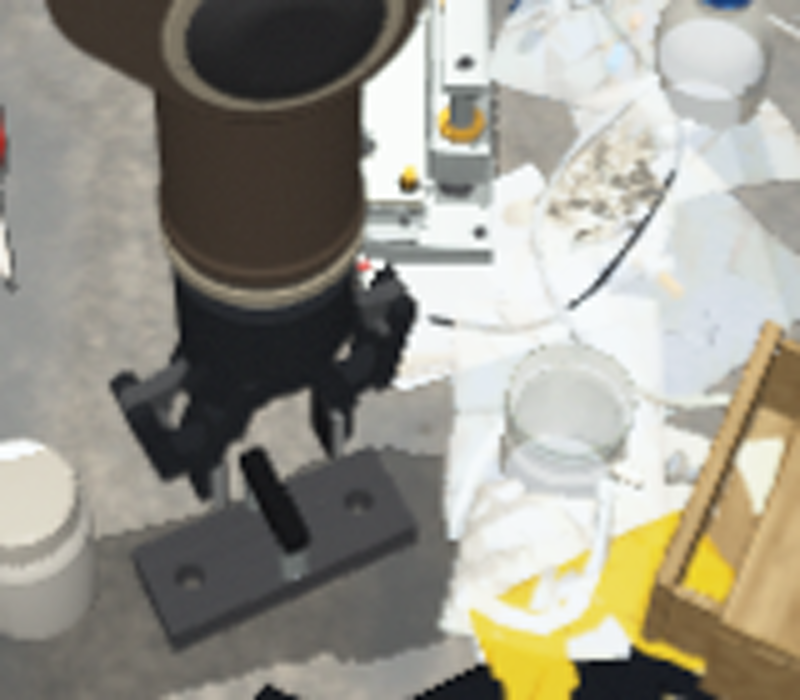

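```bash
python3 -m crank '[{"linear":[0.02,-0.001,0.001],"dr":[0,-0.002,-0.003]},{"linear":[0.035,-0.001,0.001],"dr":[0,-0.002,-0.003]},{"linear":[0.040,-0.001,0.001],"dr":[0,-0.002,-0.003]},{"linear":[0.0405,-0.001,0.001],"dr":[0,-0.002,-0.003]}]'
python3 -m crank '[{"linear":[0,0,0],"dr":[0,0,0]},{"linear":[0,0,0],"dr":[0,0,0]},{"linear":[0,0,0],"dr":[0,0,0]},{"linear":[0,0,0],"dr":[0,0,0]},{"linear":[0,0,0],"dr":[0,0,0]}]' 0 90
python3 -m crank '[{"linear":[-0.01,0,0],"dr":[0,0,0]},{"linear":[-0.04,0,0],"dr":[0,0,0]},{"linear":[-0.08,0,0],"dr":[0,0,0]},{"linear":[-0.12,0,0],"dr":[0,0,0]},{"linear":[-0.12,0,0],"dr":[0,0,0]}]'
python3 - <<'E'
from h import *
st();rel(*s2w(.0193,0),.20,1.429)
c=cam('side'); overlay(c,[],'s17.png',(240,200,400,340),5)
E
```

```text
time: 25.4
ee_pos: [0.4338, -0.2062, 0.0385]
tool_rot: [[0.003, -0.347, 0.938], [-0.002, 0.938, 0.347], [-1.0, -0.003, 0.002]]
ft_force: [0.0, -0.1, -0.2]
opening: 0.0511
time: 25.9
ee_pos: [0.4329, -0.2068, 0.0392]
tool_rot: [[0.002, -0.347, 0.938], [-0.003, 0.938, 0.347], [-1.0, -0.004, 0.0]]
ft_force: [-5.7, 0.4, 9.1]
opening: 0.0123
time: 26.4
ee_pos: [0.4354, -0.2067, 0.1638]
tool_rot: [[0.008, -0.347, 0.938], [-0.007, 0.938, 0.347], [-1.0, -0.009, 0.005]]
ft_force: [1.8, 0.2, -8.7]
opening: 0.0118
t 26.4 pos [ 0.4354 -0.2067  0.1638] yaw 0.3545 F [ 1.8  0.2 -8.7] op 0.0118 q [ 1.11  0.39 -0.95  1.98  0.39  0.96  0.33] tilt [-1.    -0.009  0.005]
lin [-0.0374  0.2166  0.1545] dr [-1.0745e+00 -2.0000e-04  1.1200e-02] rows 5.372452596948124 7.164030889541173
```

View pics/s17.png

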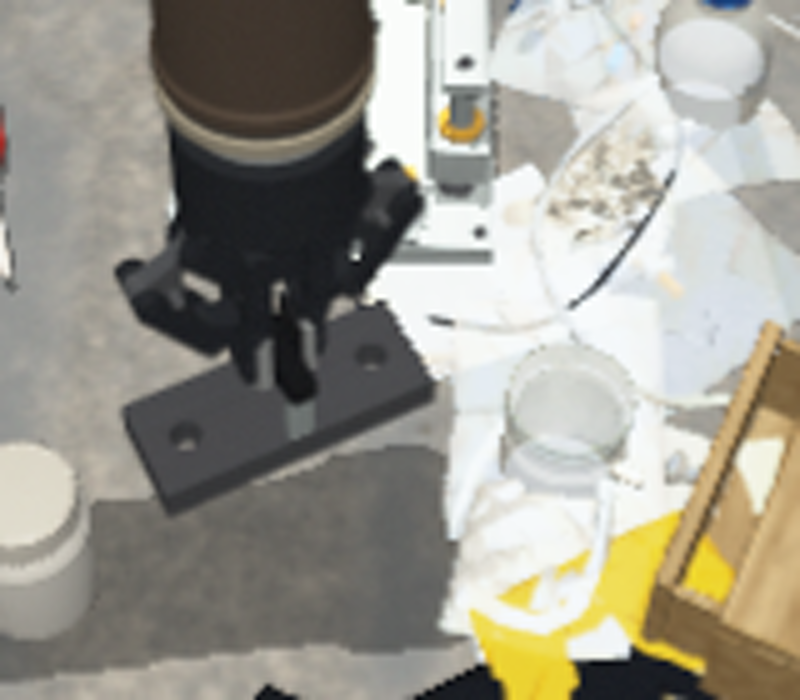

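```bash
python3 -m crank '[{"linear":[-0.04,0.02,0.02],"dr":[-1.075,0,0.011]},{"linear":[-0.056,0.2166,0.1545],"dr":[-1.075,0,0.011]},{"linear":[-0.056,0.2166,0.1545],"dr":[-1.075,0,0.011]},{"linear":[-0.056,0.2166,0.1545],"dr":[-1.075,0,0.011]},{"linear":[-0.056,0.2166,0.1545],"dr":[-1.075,0,0.011]}]'
python3 - <<'E'
from h import *
st();rel(.5047,.0498,.20,1.429)
E
```

```text
time: 26.95
ee_pos: [0.4926, 0.0132, 0.2116]
tool_rot: [[-0.004, -0.895, 0.445], [-0.001, 0.445, 0.895], [-1.0, 0.004, -0.003]]
ft_force: [0.6, -0.5, -8.7]
opening: 0.012
t 26.95 pos [0.4926 0.0132 0.2116] yaw 1.1092 F [ 0.6 -0.5 -8.7] op 0.012 q [ 0.79  0.44 -1.17  1.88  0.45  1.13  0.56] tilt [-1.     0.004 -0.003]
lin [0.0116 0.0054 0.0382] dr [-0.3198 -0.0019 -0.004 ] rows 0.8050054588158114 2.1322368168320462
```

```bash
python3 -m crank '[{"linear":[0.01,0.005,0.038],"dr":[-0.32,-0.002,-0.004]},{"linear":[0.03,0.005,0.038],"dr":[-0.32,-0.002,-0.004]},{"linear":[0.06,0.005,0.038],"dr":[-0.32,-0.002,-0.004]},{"linear":[0.08,0.005,0.038],"dr":[-0.32,-0.002,-0.004]},{"linear":[0.08,0.005,0.038],"dr":[-0.32,-0.002,-0.004]}]'
python3 - <<'E'
from h import *
st();rel(.5047,.0498,.12,1.429)
c=cam('side'); overlay(c,[],'s18.png',(240,140,390,260),5)
c=cam('top'); overlay(c,[],'t18.png',(290,150,390,260),6)
E
```

```text
time: 27.45
ee_pos: [0.5012, 0.0484, 0.1271]
tool_rot: [[-0.009, -0.99, 0.14], [-0.001, 0.14, 0.99], [-1.0, 0.008, -0.002]]
ft_force: [-0.9, -0.2, -8.1]
opening: 0.0117
t 27.45 pos [0.5012 0.0484 0.1271] yaw 1.4301 F [-0.9 -0.2 -8.1] op 0.0117 q [ 0.65  0.6  -1.13  1.94  0.64  1.03  0.66] tilt [-1.     0.008 -0.002]
lin [ 0.007  -0.0033  0.0019] dr [ 0.0011 -0.0018 -0.0084] rows 0.16002958006285234 0.057492444475943455
```

View pics/s18.png

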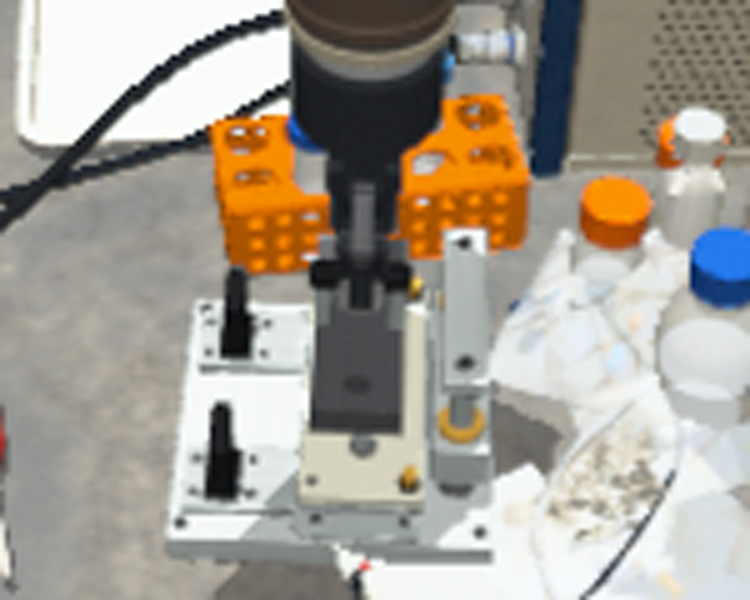

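View pics/t18.png

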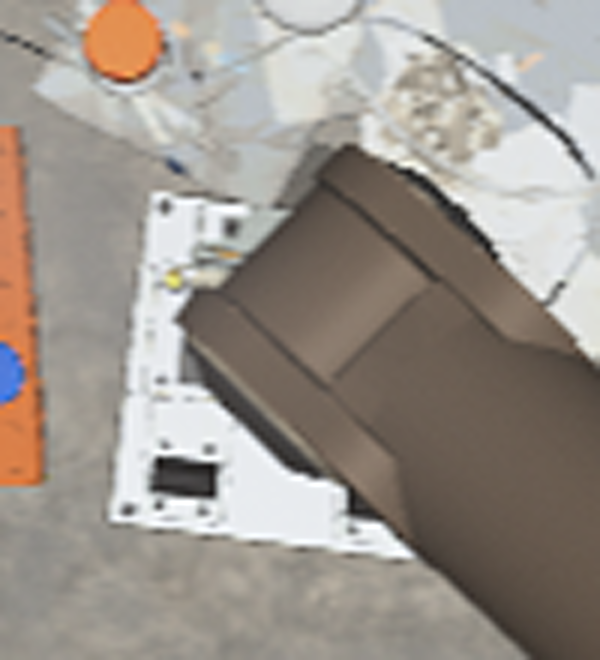

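```bash
python3 -m crank '[{"linear":[0.007,-0.0033,0.0019],"dr":[0.001,-0.002,-0.008]},{"linear":[0.007,-0.0033,0.0019],"dr":[0.001,-0.002,-0.008]},{"linear":[0.007,-0.0033,0.0019],"dr":[0.001,-0.002,-0.008]}]'
cat > wfit.py <<'E'
from h import *
np.set_printoptions(precision=4,suppress=True)
o=ctrl.get_obs(); st(); c=cam('side')
u=o['ee_pos'][2]-.039
yaw=np.arctan2(o['tool_rot'][1,2],o['tool_rot'][0,2])-np.pi/2  # weight x axis
zt=.018
V=[((-.025,-.065,zt),(-.025,-.03,zt)),((.025,-.065,zt),(.025,-.03,zt)),((-.025,-.065,zt),(.025,-.065,zt)),((-.025,-.065,0),(.025,-.065,0))]
b,f=edgefit([c],V,[*o['ee_pos'][:2],yaw],z=u,rng=(.008,.008,.04)); print('weight',b,f,'vs tcp',b[:2]-o['ee_pos'][:2],b[2]-yaw)
hole=place([[0,-.045,zt],[0,.045,zt]],*b,u); print('holes',hole)
overlay(c,tseg(V,*b,u),'wf.png',(280,170,360,240),9)
E
python3 wfit.py
```

```text
time: 27.85
ee_pos: [0.5075, 0.0508, 0.124]
tool_rot: [[0.006, -0.99, 0.142], [0.001, 0.142, 0.99], [-1.0, -0.006, 0.002]]
ft_force: [0.1, -0.3, -8.8]
opening: 0.0119
t 27.85 pos [0.5075 0.0508 0.124 ] yaw 1.4285 F [ 0.1 -0.3 -8.8] op 0.0119 q [ 0.64  0.6  -1.12  1.94  0.65  1.01  0.65] tilt [-1.    -0.006  0.002]
weight [ 0.507   0.0517 -0.1308] -112.2480697631836 vs tcp [-0.0005  0.0009] 0.011532218708997233
holes [[0.5012 0.0071 0.103 ]
 [0.5129 0.0963 0.103 ]]
```

View pics/wf.png

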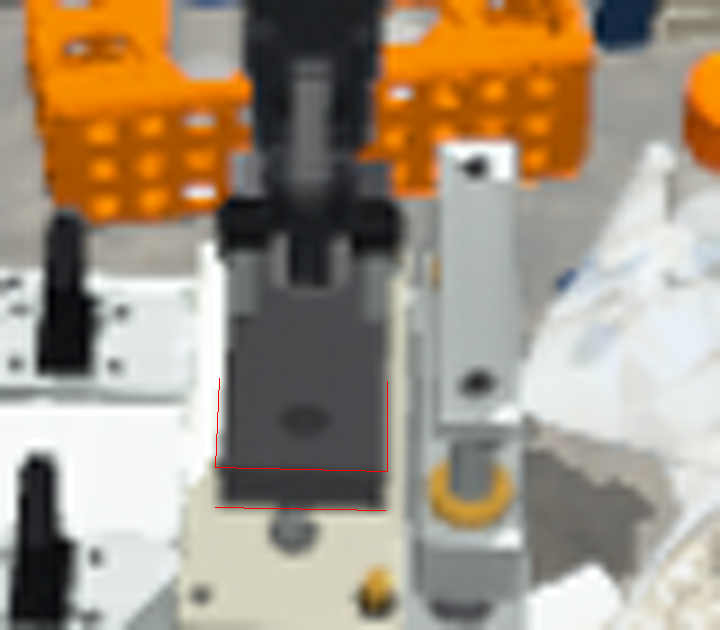

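```bash
python3 - <<'E'
from h import *
np.set_printoptions(precision=4,suppress=True)
c=cam('side');o=ctrl.get_obs(); st()
im=c['image'][185:240,295:335]; cv2.imwrite('pics/hp.png',cv2.resize(im,None,fx=12,fy=12,interpolation=cv2.INTER_NEAREST))
zt=o['ee_pos'][2]-.039+.018
h=atz(c,[(313.2,216.2)],zt)[0]; print('hole',h,w2s(*h[:2]))
for z in (.055,.0625): 
    p=atz(c,[(312,228.4)],z)[0]; print('peg',p,w2s(*p[:2]))
t=w2s(*o['ee_pos'][:2]); print('tcp stand',t)
print('expected hole px',proj(c,[[*s2w(t[0],t[1]-.045),zt]]), 'peg model top px at SX', proj(c,[[*s2w(.0193,-.045),.063],[*s2w(.0193,-.045),.048]]))
E
```

```text
t 27.95 pos [0.5075 0.0508 0.1241] yaw 1.4285 F [-1.   0.7 -8.6] op 0.0118 q [ 0.64  0.6  -1.12  1.94  0.65  1.01  0.65] tilt [-1.    -0.006  0.002]
hole [0.5012 0.006  0.1031] [ 0.022  -0.0444]
peg [0.4984 0.0043 0.055 ] [ 0.0195 -0.0465]
peg [ 0.4976 -0.0019  0.0625] [ 0.0196 -0.0527]
tcp stand [0.0219 0.0009]
expected hole px [[313.1769 216.1113]] peg model top px at SX [[311.9816 226.1033]
 [311.9124 229.6204]]
```

View pics/hp.png

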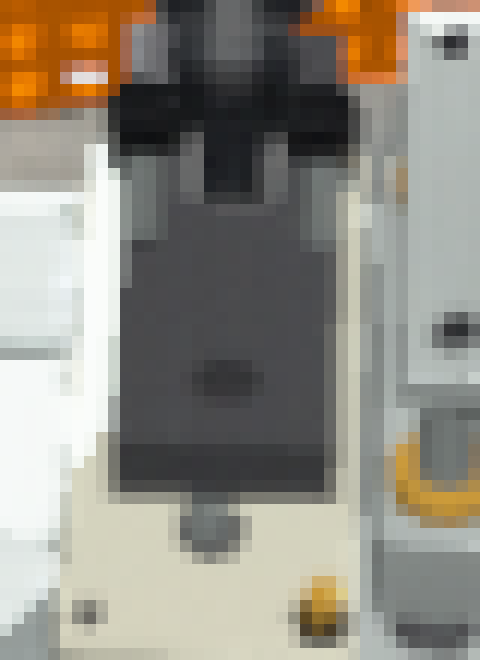

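```bash
python3 -c "
from h import *
rs(.0195,-.0003,.106)
rel(*s2w(.0195,-.0003),.106,1.429)"
```

```text
now stand [0.0219 0.0009]
lin [ 0.0181  0.0025 -0.0013] dr [1.5705 0.0064 0.0033] rows 0.3662775712931543 10.469911625005597
lin [ 0.0181  0.0025 -0.0013] dr [-0.0005  0.002   0.0062] rows 0.3662775712931543 0.04357477128333623
```

```bash
python3 -m crank '[{"linear":[0.009,0.0025,-0.0013],"dr":[0,0.002,0.006]},{"linear":[0.018,0.0025,-0.0013],"dr":[0,0.002,0.006]},{"linear":[0.018,0.0025,-0.0013],"dr":[0,0.002,0.006]},{"linear":[0.018,0.0025,-0.0013],"dr":[0,0.002,0.006]}]'
python3 - <<'E'
from h import *
np.set_printoptions(precision=4,suppress=True)
c=cam('side'); st(); rel(*s2w(.0195,-.0003),.10,1.429)
im=c['image'][185:240,295:335]; cv2.imwrite('pics/hp2.png',cv2.resize(im,None,fx=12,fy=12,interpolation=cv2.INTER_NEAREST))
E
```

```text
time: 28.35
ee_pos: [0.5047, 0.05, 0.1056]
tool_rot: [[-0.001, -0.99, 0.142], [0.0, 0.142, 0.99], [-1.0, 0.001, 0.0]]
ft_force: [0.4, 0.6, -9.0]
opening: 0.0116
t 28.4 pos [0.505  0.0501 0.106 ] yaw 1.4287 F [ 0.5  0.2 -7.8] op 0.0117 q [ 0.62  0.63 -1.1   1.96  0.68  0.99  0.63] tilt [-1.  0.  0.]
lin [ 0.006  -0.     -0.0002] dr [-0.0003  0.0003 -0.0002] rows 0.11942983840205115 0.0028611328194524874
```

View pics/hp2.png

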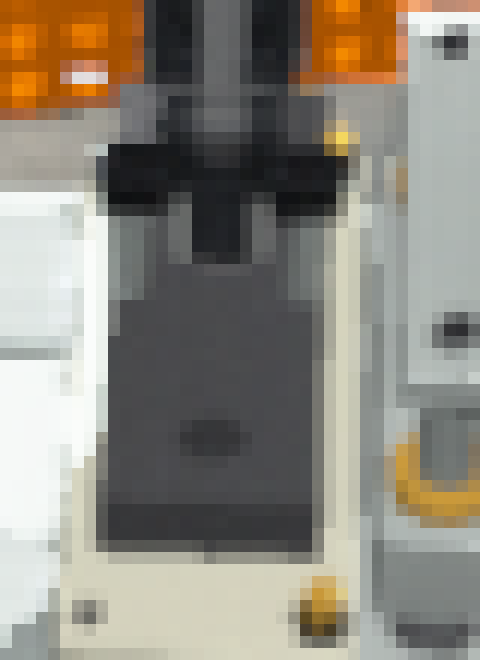

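```bash
python3 -m crank '[{"linear":[0.003,0,0],"dr":[0,0,0]},{"linear":[0.006,0,0],"dr":[0,0,0]},{"linear":[0.008,0,0],"dr":[0,0,0]}]'
python3 -m crank '[{"linear":[0.001,0,0],"dr":[0,0,0]},{"linear":[0.003,0,0],"dr":[0,0,0]},{"linear":[0.004,0,0],"dr":[0,0,0]}]'
python3 - <<'E'
from h import *
st(); rel(*s2w(.0195,-.0003),.10,1.429)
E
```

```text
time: 28.7
ee_pos: [0.5049, 0.05, 0.0977]
tool_rot: [[-0.0, -0.99, 0.142], [0.0, 0.142, 0.99], [-1.0, 0.0, 0.0]]
ft_force: [-0.8, 0.8, -8.8]
opening: 0.0121
time: 29.0
ee_pos: [0.5049, 0.05, 0.0935]
tool_rot: [[-0.0, -0.99, 0.142], [0.0, 0.142, 0.99], [-1.0, 0.0, 0.0]]
ft_force: [1.3, 0.9, -8.4]
opening: 0.0122
t 29.0 pos [0.5049 0.05   0.0935] yaw 1.4286 F [ 1.3  0.9 -8.4] op 0.0122 q [ 0.61  0.64 -1.08  1.97  0.7   0.97  0.61] tilt [-1.  0.  0.]
lin [-0.0065 -0.0001 -0.0001] dr [-0.0004  0.0002 -0.0003] rows 0.1297208713005193 0.003541316916965022
```

```bash
python3 -m crank '[{"linear":[0.002,0,0],"dr":[0,0,0]},{"linear":[0.004,0,0],"dr":[0,0,0]},{"linear":[0.005,0,0],"dr":[0,0,0]}]'
python3 -m crank '[{"linear":[0.001,0,0],"dr":[0,0,0]},{"linear":[0.002,0,0],"dr":[0,0,0]}]'
python3 -c "
from h import *
c=cam('side');st(); overlay(c,[],'s19.png',(240,140,390,260),5)"
```

```text
time: 29.3
ee_pos: [0.5048, 0.05, 0.0884]
tool_rot: [[-0.001, -0.99, 0.142], [0.0, 0.142, 0.99], [-1.0, 0.001, 0.0]]
ft_force: [-0.5, -0.1, -5.1]
opening: 0.0117
time: 29.5
ee_pos: [0.5048, 0.05, 0.0865]
tool_rot: [[-0.0, -0.99, 0.142], [-0.0, 0.142, 0.99], [-1.0, 0.0, -0.0]]
ft_force: [-0.3, -0.5, -4.4]
opening: 0.012
t 29.55 pos [0.5048 0.05   0.0863] yaw 1.4286 F [-0.5  0.2 -6.8] op 0.012 q [ 0.6   0.65 -1.07  1.97  0.71  0.95  0.6 ] tilt [-1.     0.001 -0.   ]
```

View pics/s19.png

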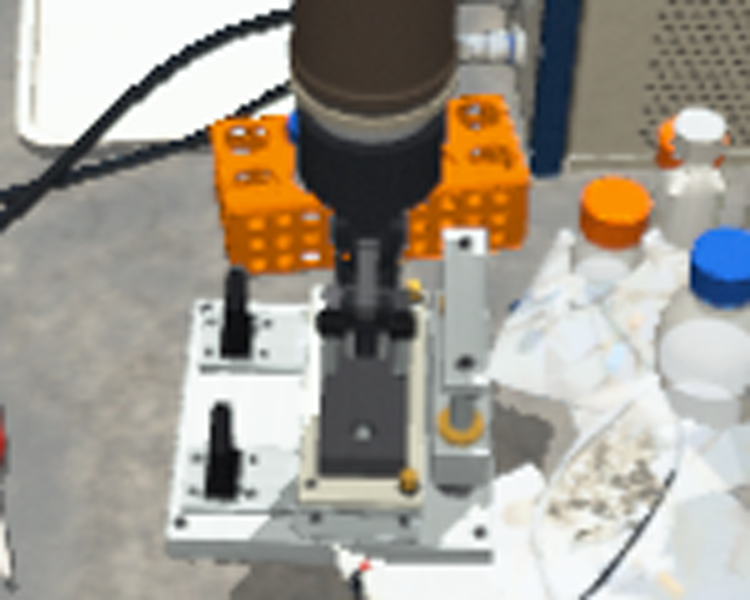

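```bash
python3 -m crank '[{"linear":[0,0,0],"dr":[0,0,0]},{"linear":[0,0,0],"dr":[0,0,0]},{"linear":[0,0,0],"dr":[0,0,0]},{"linear":[0,0,0],"dr":[0,0,0]}]' 0.4
python3 -m crank '[{"linear":[-0.015,0,0],"dr":[0,0,0]},{"linear":[-0.06,0,0],"dr":[0,0,0]},{"linear":[-0.1,0,0],"dr":[0,0,0]},{"linear":[-0.1,0,0],"dr":[0,0,0]},{"linear":[-0.1,0,0],"dr":[0,0,0]}]'
python3 -c "
from h import *
c=cam('side');st(); overlay(c,[],'s20.png',(240,140,390,260),5)"
python3 -m crank '[{"linear":[0,0,0],"dr":[0,0,0]},{"linear":[0,0,0],"dr":[0,0,0]},{"linear":[0,0,0],"dr":[0,0,0]},{"linear":[0,0,0],"dr":[0,0,0]},{"linear":[0,0,0],"dr":[0,0,0]}]'
python3 -m crank '[{"linear":[0,0,0],"dr":[0,0,0]},{"linear":[0,0,0],"dr":[0,0,0]},{"linear":[0,0,0],"dr":[0,0,0]},{"linear":[0,0,0],"dr":[0,0,0]},{"linear":[0,0,0],"dr":[0,0,0]}]'
python3 -m crank '[{"linear":[0,0,0],"dr":[0,0,0]},{"linear":[0,0,0],"dr":[0,0,0]},{"linear":[0,0,0],"dr":[0,0,0]},{"linear":[0,0,0],"dr":[0,0,0]},{"linear":[0,0,0],"dr":[0,0,0]}]'
python3 -c "
from h import *
c=cam('side');st(); overlay(c,[],'s21.png',(240,140,390,260),5)"
```

```text
time: 29.95
ee_pos: [0.5052, 0.0502, 0.0867]
tool_rot: [[0.0, -0.99, 0.142], [0.0, 0.142, 0.99], [-1.0, -0.0, 0.0]]
ft_force: [0.3, 0.2, 0.9]
opening: 0.034
time: 30.45
ee_pos: [0.5058, 0.0502, 0.1884]
tool_rot: [[0.003, -0.99, 0.142], [-0.0, 0.142, 0.99], [-1.0, -0.003, 0.0]]
ft_force: [0.2, -0.8, -0.4]
opening: 0.0343
t 30.5 pos [0.5051 0.0499 0.1872] yaw 1.4283 F [-0.1 -0.2 -0.2] op 0.0342 q [ 0.71  0.53 -1.2   1.88  0.56  1.12  0.72] tilt [-1.    -0.001 -0.   ]
time: 31.0
ee_pos: [0.5051, 0.05, 0.187]
tool_rot: [[0.001, -0.99, 0.142], [-0.0, 0.142, 0.99], [-1.0, -0.001, -0.0]]
ft_force: [-0.1, 0.2, 0.7]
opening: 0.0342
time: 31.5
ee_pos: [0.5051, 0.0499, 0.187]
tool_rot: [[0.001, -0.99, 0.142], [-0.0, 0.142, 0.99], [-1.0, -0.001, -0.0]]
ft_force: [-0.4, -0.9, -0.2]
opening: 0.0345
time: 32.0
ee_pos: [0.505, 0.05, 0.187]
tool_rot: [[0.001, -0.99, 0.142], [-0.0, 0.142, 0.99], [-1.0, -0.001, -0.0]]
ft_force: [-0.3, -0.0, 0.3]
opening: 0.0341
t 32.05 pos [0.505  0.0499 0.187 ] yaw 1.4285 F [-0.1 -1.   0.6] op 0.0339 q [ 0.71  0.53 -1.2   1.88  0.56  1.12  0.72] tilt [-1.    -0.001 -0.   ]
```

View pics/s20.png

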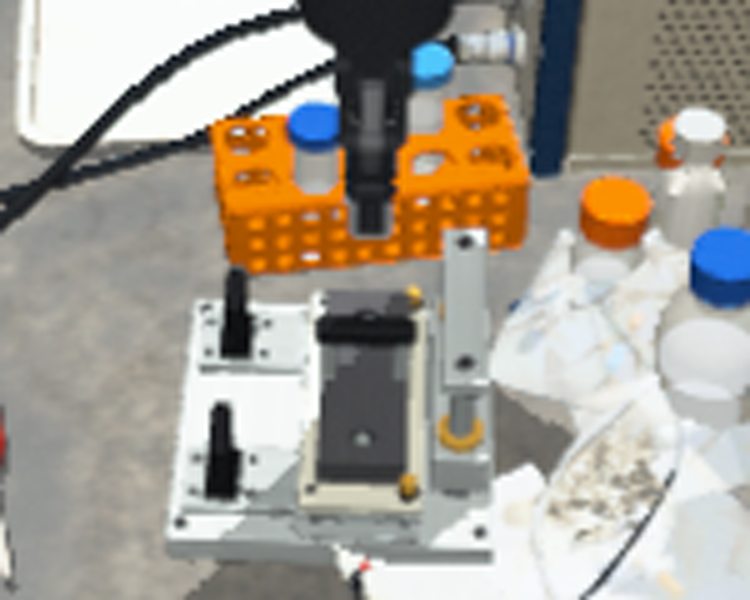

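View pics/s21.png

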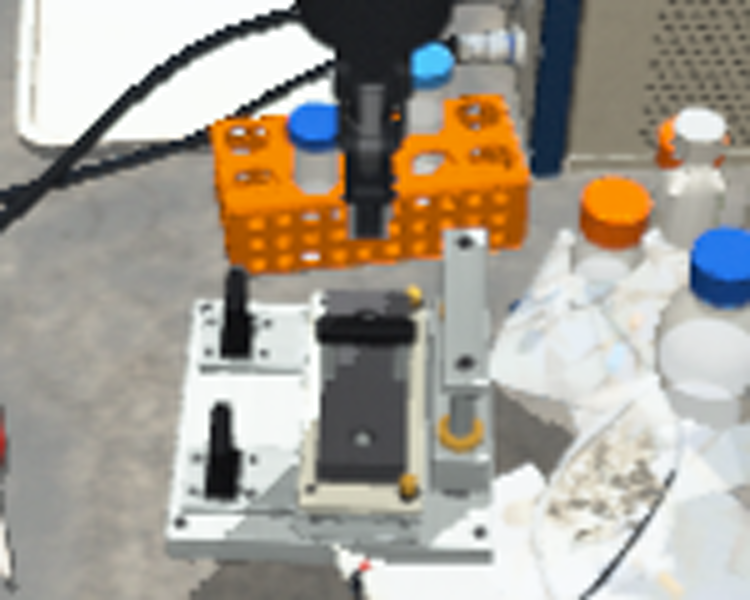

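```bash
python3 -m crank '[{"linear":[0.04,0,0],"dr":[0,0,0]},{"linear":[0.08,0,0],"dr":[0,0,0]},{"linear":[0.1,0,0],"dr":[0,0,0]},{"linear":[0.105,0,0],"dr":[0,0,0]},{"linear":[0.105,0,0],"dr":[0,0,0]}]'
python3 -c "
from h import *
st(); rel(*s2w(.0195,-.0003),.0815,1.429)"
```

```text
time: 32.55
ee_pos: [0.5049, 0.0502, 0.0819]
tool_rot: [[-0.0, -0.99, 0.141], [0.0, 0.141, 0.99], [-1.0, 0.0, 0.0]]
ft_force: [-0.3, 0.9, 0.3]
opening: 0.0339
t 32.55 pos [0.5049 0.0502 0.0819] yaw 1.429 F [-0.3  0.9  0.3] op 0.0339 q [ 0.6   0.65 -1.06  1.98  0.72  0.95  0.59] tilt [-1.  0.  0.]
lin [ 0.0004 -0.0001 -0.0003] dr [-0.      0.     -0.0002] rows 0.009714377673456735 0.001697404742172354
```

```bash
python3 -m crank '[{"linear":[0,0,0],"dr":[0,0,0]},{"linear":[0,0,0],"dr":[0,0,0]},{"linear":[0,0,0],"dr":[0,0,0]},{"linear":[0,0,0],"dr":[0,0,0]},{"linear":[0,0,0],"dr":[0,0,0]}]' 0 90
python3 -m crank '[{"linear":[-0.002,0,0],"dr":[0,0,0]},{"linear":[-0.004,0,0],"dr":[0,0,0]},{"linear":[-0.006,0,0],"dr":[0,0,0]},{"linear":[-0.008,0,0],"dr":[0,0,0]}]'
python3 -c "
from h import *
c=cam('side');st(); overlay(c,[],'s22.png',(240,140,390,260),5)"
```

```text
time: 33.05
ee_pos: [0.5058, 0.0503, 0.0835]
tool_rot: [[0.002, -0.99, 0.142], [-0.0, 0.142, 0.99], [-1.0, -0.002, -0.0]]
ft_force: [-1.6, -1.1, 5.1]
opening: 0.0117
time: 33.45
ee_pos: [0.5055, 0.0501, 0.0914]
tool_rot: [[0.001, -0.99, 0.142], [-0.0, 0.142, 0.99], [-1.0, -0.002, -0.0]]
ft_force: [0.4, -0.3, -8.7]
opening: 0.0121
t 33.5 pos [0.5057 0.0502 0.0917] yaw 1.4285 F [-0.1  0.3 -8.3] op 0.0119 q [ 0.61  0.64 -1.08  1.97  0.7   0.96  0.61] tilt [-1.    -0.002 -0.   ]
```

View pics/s22.png

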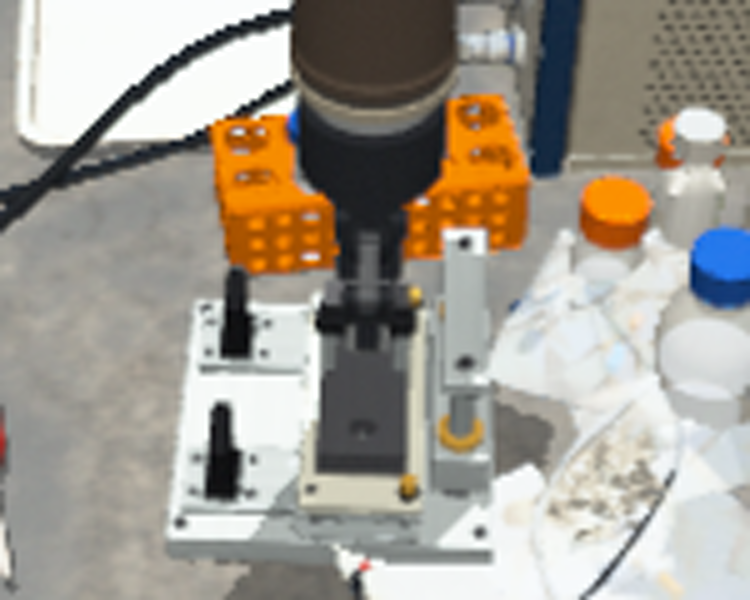

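```bash
python3 -m crank '[{"linear":[-0.005,0,0],"dr":[0,0,0]},{"linear":[-0.012,0,0],"dr":[0,0,0]},{"linear":[-0.03,0,0],"dr":[0,0,0]},{"linear":[-0.07,0,0],"dr":[0,0,0]},{"linear":[-0.11,0,0],"dr":[0,0,0]}]'
python3 -c "
from h import *
st(); rel(.432,-.206,.18,.352)"
```

```text
time: 34.0
ee_pos: [0.5049, 0.0507, 0.2038]
tool_rot: [[0.001, -0.99, 0.141], [0.0, 0.141, 0.99], [-1.0, -0.001, 0.0]]
ft_force: [1.3, -0.2, -8.2]
opening: 0.0116
t 34.0 pos [0.5049 0.0507 0.2038] yaw 1.4298 F [ 1.3 -0.2 -8.2] op 0.0116 q [ 0.72  0.51 -1.22  1.86  0.53  1.15  0.74] tilt [-1.    -0.001  0.   ]
lin [ 0.0237  0.0361 -0.2644] dr [1.0778e+00 8.0000e-04 7.0000e-04] rows 5.35835331105049 7.1851233875703535
```

```bash
python3 -m crank '[{"linear":[0,0.036,-0.264],"dr":[1.078,0,0]},{"linear":[0,0.036,-0.264],"dr":[1.078,0,0]},{"linear":[0,0.036,-0.264],"dr":[1.078,0,0]},{"linear":[0.02,0.036,-0.264],"dr":[1.078,0,0]},{"linear":[0.024,0.036,-0.264],"dr":[1.078,0,0]}]'
python3 -m crank '[{"linear":[0.02,0,0],"dr":[0.15,0,0]},{"linear":[0.04,0,0],"dr":[0.3,0,0]},{"linear":[0.05,0,0],"dr":[0.33,0,0]}]'
python3 -c "
from h import *
st(); rel(.432,-.206,.06,.352)"
```

```text
time: 34.5
ee_pos: [0.4369, -0.19, 0.1855]
tool_rot: [[0.004, -0.623, 0.782], [-0.002, 0.782, 0.623], [-1.0, -0.004, 0.002]]
ft_force: [1.9, -0.6, -8.2]
opening: 0.0112
time: 34.8
ee_pos: [0.4365, -0.1902, 0.1355]
tool_rot: [[0.003, -0.33, 0.944], [-0.002, 0.944, 0.33], [-1.0, -0.003, 0.002]]
ft_force: [-0.2, 0.5, -8.9]
opening: 0.0116
t 34.8 pos [ 0.4365 -0.1902  0.1355] yaw 0.3366 F [-0.2  0.5 -8.9] op 0.0116 q [ 1.06  0.43 -0.93  2.01  0.44  0.91  0.23] tilt [-1.    -0.003  0.002]
lin [ 0.0755 -0.0132 -0.0096] dr [-0.0154  0.0023  0.0029] rows 1.5456939167375574 0.10570263228711885
```

```bash
python3 -m crank '[{"linear":[0.04,-0.013,-0.01],"dr":[-0.015,0.002,0.003]},{"linear":[0.065,-0.013,-0.01],"dr":[-0.015,0.002,0.003]},{"linear":[0.08,-0.013,-0.01],"dr":[-0.015,0.002,0.003]},{"linear":[0.088,-0.013,-0.01],"dr":[-0.015,0.002,0.003]},{"linear":[0.09,-0.013,-0.01],"dr":[-0.015,0.002,0.003]}]'
python3 -m crank '[{"linear":[0.001,0,0],"dr":[0,0,0]},{"linear":[0.003,0,0],"dr":[0,0,0]},{"linear":[0.004,0,0],"dr":[0,0,0]}]'
python3 -c "
from h import *
st()"
```

```text
time: 35.3
ee_pos: [0.4323, -0.2055, 0.0459]
tool_rot: [[0.001, -0.345, 0.939], [0.001, 0.939, 0.345], [-1.0, 0.0, 0.001]]
ft_force: [-0.2, 0.6, -8.0]
opening: 0.0119
time: 35.6
ee_pos: [0.4329, -0.2056, 0.0425]
tool_rot: [[0.002, -0.345, 0.939], [-0.0, 0.939, 0.345], [-1.0, -0.001, 0.002]]
ft_force: [-0.3, -0.7, -8.8]
opening: 0.0115
t 35.6 pos [ 0.4329 -0.2056  0.0425] yaw 0.3525 F [-0.3 -0.7 -8.8] op 0.0115 q [ 0.98  0.57 -0.81  2.08  0.61  0.74  0.13] tilt [-1.    -0.001  0.002]
```

```bash
python3 -m crank '[{"linear":[0.001,0,0],"dr":[0,0,0]},{"linear":[0.002,0,0],"dr":[0,0,0]},{"linear":[0.002,0,0],"dr":[0,0,0]}]'
python3 -c "
from h import *
st()"
```

```text
time: 35.9
ee_pos: [0.4332, -0.2058, 0.0415]
tool_rot: [[0.003, -0.345, 0.939], [-0.002, 0.939, 0.345], [-1.0, -0.002, 0.002]]
ft_force: [-2.9, 0.7, 3.8]
opening: 0.0117
t 35.9 pos [ 0.4332 -0.2058  0.0415] yaw 0.3525 F [-2.9  0.7  3.8] op 0.0117 q [ 0.97  0.57 -0.8   2.08  0.62  0.74  0.13] tilt [-1.    -0.002  0.002]
```

Standing on bench; release, rise, and look.

```bash
python3 -m crank '[{"linear":[0,0,0],"dr":[0,0,0]},{"linear":[0,0,0],"dr":[0,0,0]},{"linear":[0,0,0],"dr":[0,0,0]},{"linear":[0,0,0],"dr":[0,0,0]}]' 0.6
python3 -m crank '[{"linear":[-0.02,0,0],"dr":[0,0,0]},{"linear":[-0.06,0,0],"dr":[0,0,0]},{"linear":[-0.11,0,0],"dr":[0,0,0]},{"linear":[-0.16,0,0],"dr":[0,0,0]},{"linear":[-0.18,0,0],"dr":[0,0,0]}]'
python3 -c "
from h import *
st(); rel(.4218,.0096,.20,-.142)
c=cam('side'); overlay(c,[],'s23.png',(220,110,400,340),2.6)
c=cam('top'); overlay(c,[],'t23.png',(205,150,365,280),5)"
```

```text
time: 36.3
ee_pos: [0.4336, -0.2059, 0.0417]
tool_rot: [[0.003, -0.345, 0.939], [-0.002, 0.939, 0.345], [-1.0, -0.003, 0.002]]
ft_force: [0.1, -0.1, -0.5]
opening: 0.0513
time: 36.8
ee_pos: [0.4349, -0.2056, 0.226]
tool_rot: [[0.008, -0.346, 0.938], [-0.004, 0.938, 0.346], [-1.0, -0.007, 0.006]]
ft_force: [0.6, -0.2, -0.6]
opening: 0.051
t 36.8 pos [ 0.4349 -0.2056  0.226 ] yaw 0.3531 F [ 0.6 -0.2 -0.6] op 0.051 q [ 1.19  0.32 -1.02  1.9   0.31  1.08  0.4 ] tilt [-1.    -0.007  0.006]
lin [0.0249 0.2066 0.0619] dr [0.495  0.0076 0.0053] rows 4.3422776758036346 3.3009001175229375
```

View pics/s23.png

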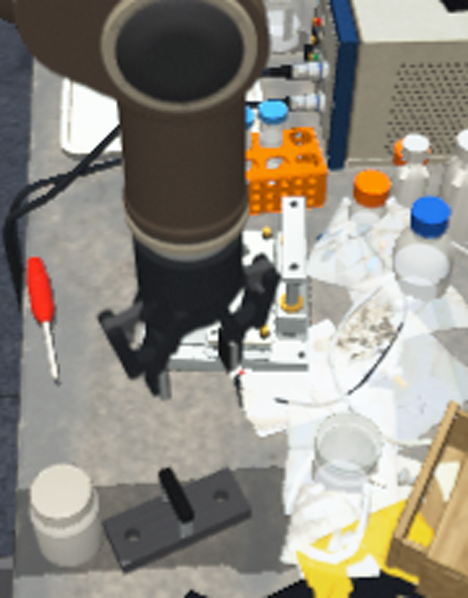

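View pics/t23.png

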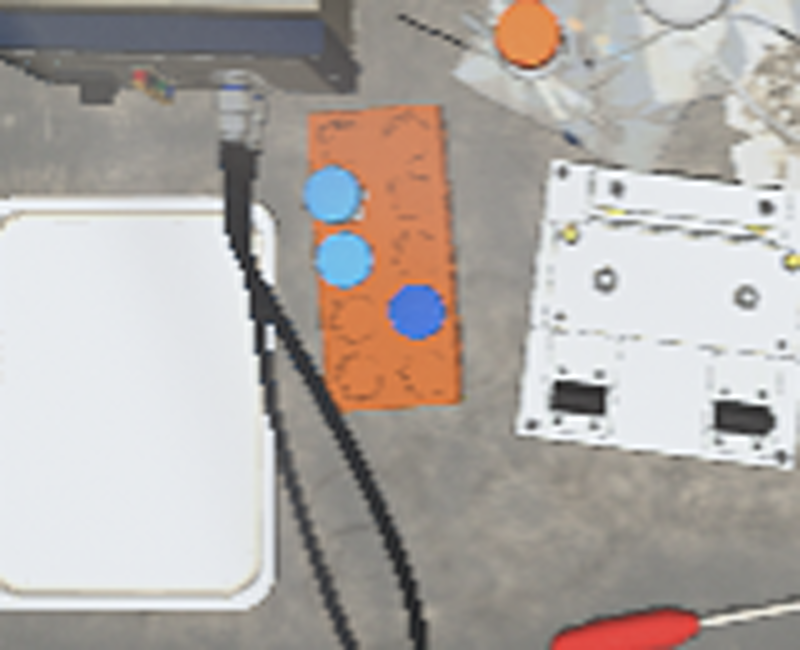

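```bash
python3 -m crank '[{"linear":[0.025,0.2066,0.062],"dr":[0.495,0.007,0.005]},{"linear":[0.025,0.2066,0.062],"dr":[0.495,0.007,0.005]},{"linear":[0.025,0.2066,0.062],"dr":[0.495,0.007,0.005]},{"linear":[0.025,0.2066,0.062],"dr":[0.495,0.007,0.005]},{"linear":[0.025,0.2066,0.062],"dr":[0.495,0.007,0.005]}]' 0.3
python3 -c "
from h import *
st(); rs(-.0575,-.0522,.10)"
```

```text
time: 37.4
ee_pos: [0.4206, 0.0128, 0.1977]
tool_rot: [[-0.0, 0.141, 0.99], [-0.001, 0.99, -0.141], [-1.0, -0.001, -0.0]]
ft_force: [0.2, 0.2, 0.5]
opening: 0.0257
t 37.4 pos [0.4206 0.0128 0.1977] yaw -0.1414 F [0.2 0.2 0.5] op 0.0257 q [ 0.77  0.23 -1.02  2.05  0.24  0.98 -0.51] tilt [-1.    -0.001 -0.   ]
now stand [-0.0588 -0.049 ]
lin [ 0.0977 -0.0031  0.0013] dr [ 0.0006 -0.0002  0.0007] rows 1.9550445933105733 0.006066483933414427
```

```bash
python3 -m crank '[{"linear":[0.04,-0.003,0.001],"dr":[0,0,0]},{"linear":[0.08,-0.003,0.001],"dr":[0,0,0]},{"linear":[0.098,-0.003,0.001],"dr":[0,0,0]},{"linear":[0.098,-0.003,0.001],"dr":[0,0,0]}]'
python3 -c "
from h import *
st(); rs(-.0575,-.0522,.041)
c=cam('side'); overlay(c,[],'s24.png',(240,170,370,270),6)"
```

```text
time: 37.8
ee_pos: [0.4184, 0.0099, 0.0968]
tool_rot: [[-0.007, 0.139, 0.99], [0.001, 0.99, -0.139], [-1.0, -0.0, -0.007]]
ft_force: [-0.9, 1.1, 0.2]
opening: 0.0256
t 37.8 pos [0.4184 0.0099 0.0968] yaw -0.14 F [-0.9  1.1  0.2] op 0.0256 q [ 0.63  0.4  -0.91  2.17  0.45  0.78 -0.71] tilt [-1.    -0.    -0.007]
now stand [-0.0605 -0.0522]
lin [0.0558 0.     0.0033] dr [ 0.002  -0.0066  0.0004] rows 1.1170473108923622 0.046159864485930686
```

View pics/s24.png

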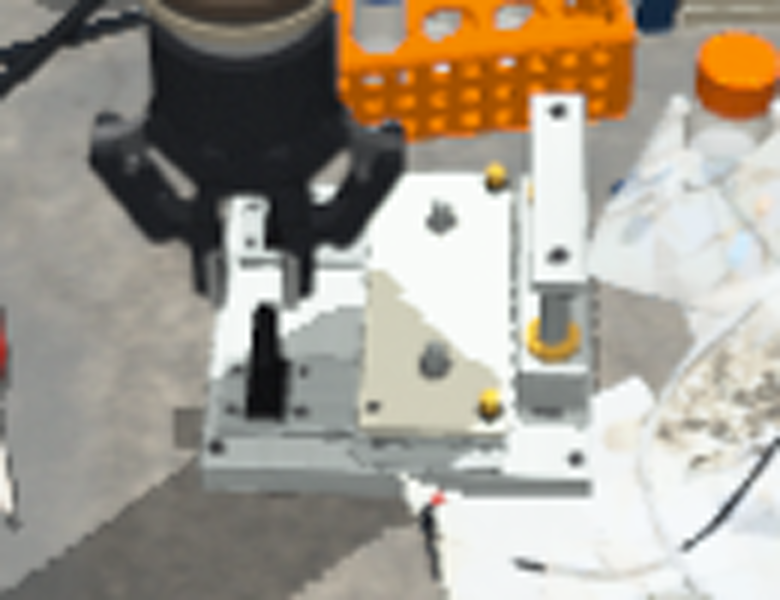

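```bash
python3 -m crank '[{"linear":[0.01,0,0.0033],"dr":[0.002,-0.0066,0]},{"linear":[0.03,0,0.0033],"dr":[0.002,-0.0066,0]},{"linear":[0.048,0,0.0033],"dr":[0.002,-0.0066,0]},{"linear":[0.0558,0,0.0033],"dr":[0.002,-0.0066,0]},{"linear":[0.0558,0,0.0033],"dr":[0.002,-0.0066,0]}]'
python3 -c "
from h import *
st(); rs(-.0575,-.0522,.041)"
```

```text
time: 38.35
ee_pos: [0.4227, 0.0096, 0.0423]
tool_rot: [[0.002, 0.142, 0.99], [-0.0, 0.99, -0.142], [-1.0, -0.0, 0.002]]
ft_force: [-0.2, -0.6, 0.4]
opening: 0.0257
t 38.35 pos [0.4227 0.0096 0.0423] yaw -0.1421 F [-0.2 -0.6  0.4] op 0.0257 q [ 0.53  0.49 -0.81  2.21  0.58  0.67 -0.84] tilt [-1.    -0.     0.002]
now stand [-0.0562 -0.0519]
lin [ 0.0013 -0.0003 -0.0013] dr [-0.0001  0.0021  0.0001] rows 0.03699062502708457 0.013787036580926313
```

```bash
python3 -m crank '[{"linear":[0,0,-0.0013],"dr":[0,0.002,0]},{"linear":[0,0,-0.0013],"dr":[0,0.002,0]},{"linear":[0,0,-0.0013],"dr":[0,0.002,0]}]'
python3 -m crank '[{"linear":[0,0,0],"dr":[0,0,0]},{"linear":[0,0,0],"dr":[0,0,0]},{"linear":[0,0,0],"dr":[0,0,0]},{"linear":[0,0,0],"dr":[0,0,0]}]' 0 50
python3 -c "
from h import *
st(); rs(-.124,-.0522,.041)"
```

```text
time: 38.65
ee_pos: [0.4219, 0.0097, 0.0429]
tool_rot: [[0.001, 0.142, 0.99], [-0.0, 0.99, -0.142], [-1.0, -0.0, 0.001]]
ft_force: [-0.6, 0.6, 0.6]
opening: 0.0259
time: 39.05
ee_pos: [0.4211, 0.0098, 0.0433]
tool_rot: [[0.0, 0.141, 0.99], [-0.001, 0.99, -0.141], [-1.0, -0.001, 0.0]]
ft_force: [-5.5, 0.1, 9.5]
opening: 0.0109
t 39.05 pos [0.4211 0.0098 0.0433] yaw -0.1419 F [-5.5  0.1  9.5] op 0.0109 q [ 0.53  0.49 -0.81  2.21  0.58  0.67 -0.84] tilt [-1.    -0.001  0.   ]
now stand [-0.0579 -0.0519]
lin [ 0.0023 -0.0003 -0.0661] dr [0.0001 0.0004 0.0011] rows 1.323414394972805 0.0080775778269554
```

```bash
python3 -m crank '[{"linear":[0,0,-0.003],"dr":[0,0,0]},{"linear":[0,0,-0.008],"dr":[0,0,0]},{"linear":[0,0,-0.014],"dr":[0,0,0]},{"linear":[0,0,-0.02],"dr":[0,0,0]}]'
python3 -c "
from h import *
st(); rs(-.124,-.0520,.0433)
c=cam('side'); overlay(c,[],'s25.png',(240,170,370,270),6)"
```

```text
time: 39.45
ee_pos: [0.4007, 0.0126, 0.0434]
tool_rot: [[0.0, 0.141, 0.99], [-0.001, 0.99, -0.141], [-1.0, -0.001, 0.0]]
ft_force: [0.7, 0.6, -1.3]
opening: 0.0111
t 39.45 pos [0.4007 0.0126 0.0434] yaw -0.1419 F [ 0.7  0.6 -1.3] op 0.0111 q [ 0.53  0.46 -0.82  2.25  0.57  0.65 -0.85] tilt [-1.    -0.001  0.   ]
now stand [-0.0785 -0.052 ]
lin [ 0.0001 -0.     -0.0455] dr [0.0001 0.0003 0.0013] rows 0.910997773521714 0.008793284089626182
```

View pics/s25.png

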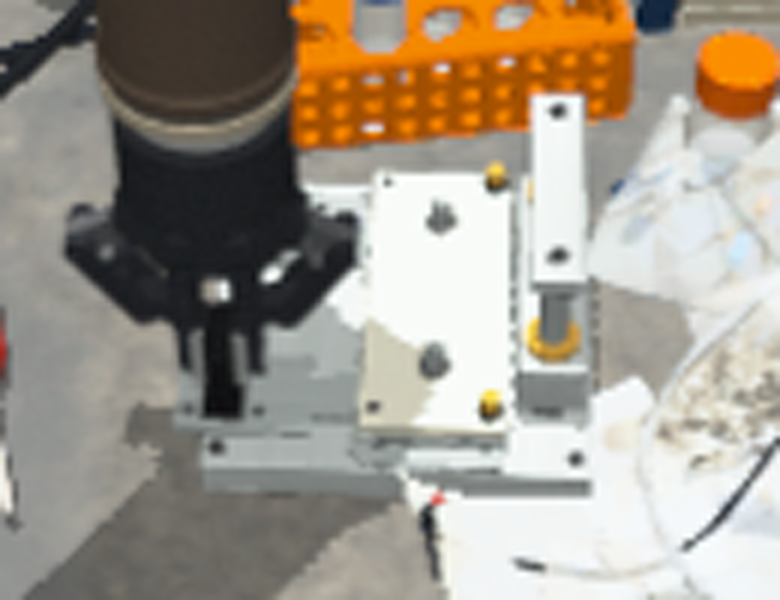

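```bash
python3 -m crank '[{"linear":[0,0,-0.01],"dr":[0,0,0]},{"linear":[0,0,-0.02],"dr":[0,0,0]},{"linear":[0,0,-0.03],"dr":[0,0,0]},{"linear":[0,0,-0.04],"dr":[0,0,0]},{"linear":[0,0,-0.047],"dr":[0,0,0]}]'
python3 -c "
from h import *
st(); rs(-.124,-.0520,.0433)
c=cam('side'); overlay(c,[],'s26.png',(240,170,370,270),6)"
```

```text
time: 40.0
ee_pos: [0.3521, 0.0194, 0.0434]
tool_rot: [[-0.001, 0.141, 0.99], [-0.002, 0.99, -0.141], [-1.0, -0.002, -0.0]]
ft_force: [0.8, -0.1, -2.0]
opening: 0.0112
t 40.0 pos [0.3521 0.0194 0.0434] yaw -0.1411 F [ 0.8 -0.1 -2. ] op 0.0112 q [ 0.54  0.4  -0.85  2.35  0.55  0.59 -0.88] tilt [-1.    -0.002 -0.   ]
now stand [-0.1275 -0.0522]
lin [0.0001 0.0002 0.0035] dr [ 0.0009 -0.0004  0.0022] rows 0.07065049935381604 0.016011470902506233
```

View pics/s26.png

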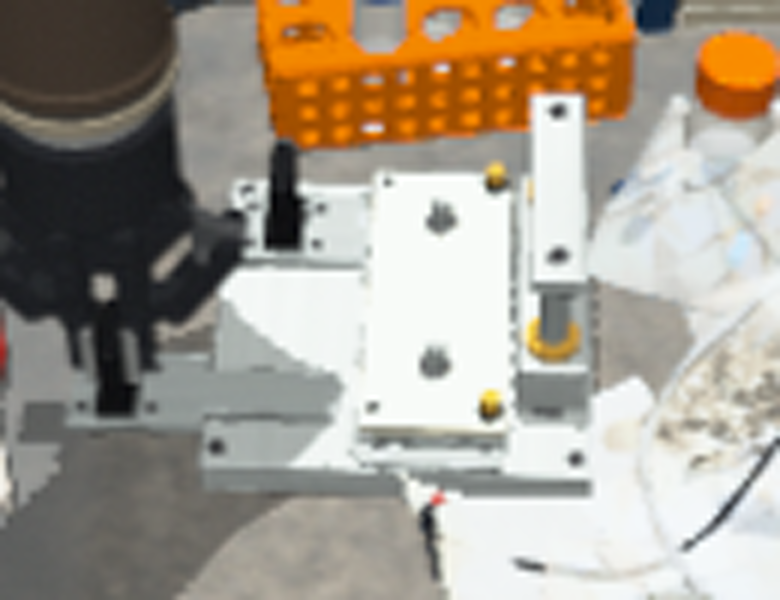

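```bash
python3 -m crank '[{"linear":[-0.04,0,0],"dr":[0,0,0]},{"linear":[-0.08,0,0],"dr":[0,0,0]},{"linear":[-0.12,0,0],"dr":[0,0,0]},{"linear":[-0.16,0,0],"dr":[0,0,0]},{"linear":[-0.20,0,0],"dr":[0,0,0]}]'
python3 -c "
from h import *
st(); rel(.40,.20,.26,.6)"
```

```text
time: 40.55
ee_pos: [0.3509, 0.0204, 0.2444]
tool_rot: [[-0.002, 0.139, 0.99], [-0.002, 0.99, -0.139], [-1.0, -0.002, -0.002]]
ft_force: [0.4, -2.5, -1.7]
opening: 0.011
t 40.55 pos [0.3509 0.0204 0.2444] yaw -0.1398 F [ 0.4 -2.5 -1.7] op 0.011 q [ 1.03 -0.07 -1.12  2.11 -0.07  1.06 -0.2 ] tilt [-1.    -0.002 -0.002]
lin [-0.016   0.1847  0.0236] dr [-0.7398 -0.0029  0.0013] rows 3.737704246781498 4.932181167956557
```

```bash
python3 -m crank '[{"linear":[-0.016,0.185,0.024],"dr":[-0.74,-0.003,0]},{"linear":[-0.016,0.185,0.024],"dr":[-0.74,-0.003,0]},{"linear":[-0.016,0.185,0.024],"dr":[-0.74,-0.003,0]},{"linear":[-0.016,0.185,0.024],"dr":[-0.74,-0.003,0]},{"linear":[-0.016,0.185,0.024],"dr":[-0.74,-0.003,0]}]'
python3 -c "
from h import *
st(); rel(.37,.36,.26,1.67)"
```

```text
time: 41.05
ee_pos: [0.3994, 0.2075, 0.2607]
tool_rot: [[0.001, -0.578, 0.816], [0.004, 0.816, 0.578], [-1.0, 0.003, 0.003]]
ft_force: [-0.4, 0.2, -2.2]
opening: 0.011
t 41.05 pos [0.3994 0.2075 0.2607] yaw 0.6165 F [-0.4  0.2 -2.2] op 0.011 q [ 0.55  0.34 -1.35  1.9   0.35  1.18 -0.31] tilt [-1.     0.003  0.003]
lin [0.0013 0.1415 0.0642] dr [-1.0535  0.0043 -0.0012] rows 3.1068090425268418 7.023594566435588
```

```bash
python3 -m crank '[{"linear":[0.0,0.05,0.02],"dr":[-0.15,0.004,0]}]'
python3 -c "
from h import *
st()"
python3 -m crank '[{"linear":[0.0,0.05,0.02],"dr":[-0.15,0,0]}]'
python3 -c "
from h import *
st(); rel(.37,.36,.26,1.67)"
```

```text
time: 41.15
ee_pos: [0.3925, 0.2434, 0.2592]
tool_rot: [[-0.004, -0.678, 0.735], [-0.003, 0.735, 0.678], [-1.0, 0.001, -0.005]]
ft_force: [1.8, -0.1, -3.6]
opening: 0.0114
t 41.15 pos [0.3925 0.2434 0.2592] yaw 0.7447 F [ 1.8 -0.1 -3.6] op 0.0114 q [ 0.43  0.38 -1.35  1.88  0.4   1.21 -0.3 ] tilt [-1.     0.001 -0.005]
time: 41.25
ee_pos: [0.3745, 0.2934, 0.2586]
tool_rot: [[-0.005, -0.78, 0.626], [-0.003, 0.626, 0.78], [-1.0, 0.002, -0.005]]
ft_force: [1.3, 0.4, -2.1]
opening: 0.0111
t 41.25 pos [0.3745 0.2934 0.2586] yaw 0.8946 F [ 1.3  0.4 -2.1] op 0.0111 q [ 0.29  0.43 -1.35  1.85  0.44  1.23 -0.29] tilt [-1.     0.002 -0.005]
lin [-0.0016  0.0453  0.0491] dr [-0.7754 -0.0041 -0.0039] rows 1.3361439313971113 5.169645255620903
```

```bash
python3 -m crank '[{"linear":[0,0.045,0.049],"dr":[-0.775,-0.004,-0.004]},{"linear":[0,0.045,0.049],"dr":[-0.775,-0.004,-0.004]},{"linear":[0,0.045,0.049],"dr":[-0.775,-0.004,-0.004]},{"linear":[0,0.045,0.049],"dr":[-0.775,-0.004,-0.004]},{"linear":[0,0.045,0.049],"dr":[-0.775,-0.004,-0.004]}]'
python3 -c "
from h import *
st(); rel(.37,.36,.10,1.67)
c=cam('side'); overlay(c,[],'s27.png',(200,40,380,180),4)"
```

```text
time: 41.75
ee_pos: [0.3697, 0.3598, 0.2579]
tool_rot: [[-0.001, -0.997, -0.081], [-0.001, -0.081, 0.997], [-1.0, 0.001, -0.001]]
ft_force: [-0.0, 0.2, -2.7]
opening: 0.0114
t 41.75 pos [0.3697 0.3598 0.2579] yaw 1.6518 F [-0.   0.2 -2.7] op 0.0114 q [ 0.13  0.58 -1.41  1.77  0.59  1.32  0.24] tilt [-1.     0.001 -0.001]
lin [ 0.1579 -0.0005  0.0003] dr [-0.0182 -0.0008 -0.0011] rows 3.15718379500766 0.12150528220197429
```

View pics/s27.png

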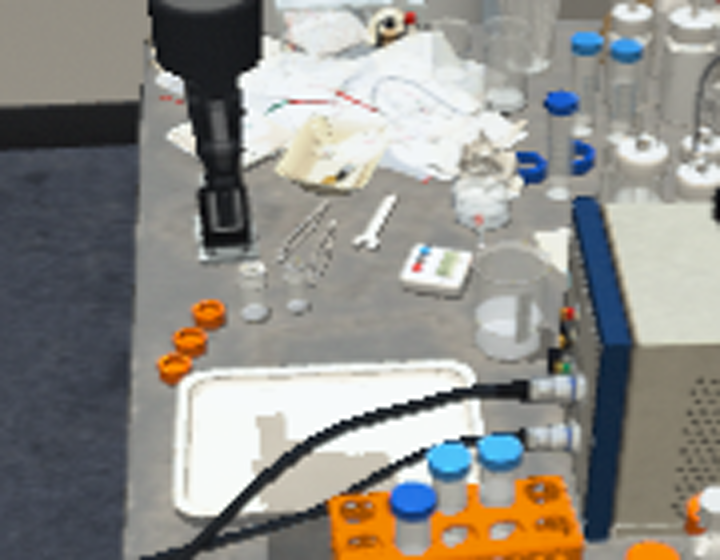

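```bash
python3 -m crank '[{"linear":[0.04,0,0],"dr":[-0.018,0,0]},{"linear":[0.08,0,0],"dr":[-0.018,0,0]},{"linear":[0.12,0,0],"dr":[-0.018,0,0]},{"linear":[0.16,0,0],"dr":[-0.018,0,0]},{"linear":[0.20,0,0],"dr":[-0.018,0,0]}]'
python3 -c "
from h import *
st()"
python3 -m crank '[{"linear":[0.015,0,0],"dr":[0,0,0]},{"linear":[0.025,0,0],"dr":[0,0,0]},{"linear":[0.028,0,0],"dr":[0,0,0]},{"linear":[0.03,0,0],"dr":[0,0,0]}]'
python3 -c "
from h import *
st()"
```

```text
time: 42.3
ee_pos: [0.3696, 0.3587, 0.056]
tool_rot: [[-0.001, -0.995, -0.103], [-0.002, -0.103, 0.995], [-1.0, 0.001, -0.001]]
ft_force: [0.4, 0.0, -1.4]
opening: 0.0113
t 42.3 pos [0.3696 0.3587 0.056 ] yaw 1.6745 F [ 0.4  0.  -1.4] op 0.0113 q [-0.04  0.79 -1.16  1.97  0.88  1.01  0.05] tilt [-1.     0.001 -0.001]
time: 42.7
ee_pos: [0.3701, 0.3595, 0.0271]
tool_rot: [[-0.0, -0.995, -0.103], [-0.0, -0.103, 0.995], [-1.0, 0.0, -0.0]]
ft_force: [-0.1, 0.2, -2.2]
opening: 0.0113
t 42.7 pos [0.3701 0.3595 0.0271] yaw 1.6738 F [-0.1  0.2 -2.2] op 0.0113 q [-0.06  0.82 -1.12  1.99  0.93  0.97  0.01] tilt [-1.  0. -0.]
```

```bash
python3 -m crank '[{"linear":[0.001,0,0],"dr":[0,0,0]},{"linear":[0.002,0,0],"dr":[0,0,0]},{"linear":[0.003,0,0],"dr":[0,0,0]},{"linear":[0.003,0,0],"dr":[0,0,0]}]'
python3 -c "
from h import *
st()"
```

```text
time: 43.1
ee_pos: [0.3705, 0.3597, 0.0246]
tool_rot: [[0.001, -0.995, -0.103], [0.0, -0.103, 0.995], [-1.0, -0.001, 0.0]]
ft_force: [0.9, -0.5, 0.5]
opening: 0.0114
t 43.1 pos [0.3705 0.3597 0.0246] yaw 1.6735 F [ 0.9 -0.5  0.5] op 0.0114 q [-0.07  0.83 -1.11  1.99  0.93  0.96  0.01] tilt [-1.    -0.001  0.   ]
```

Touching the floor. Release and rise.

```bash
python3 -m crank '[{"linear":[0,0,0],"dr":[0,0,0]},{"linear":[0,0,0],"dr":[0,0,0]},{"linear":[0,0,0],"dr":[0,0,0]}]' 0.5
python3 -m crank '[{"linear":[-0.02,0,0],"dr":[0,0,0]},{"linear":[-0.06,0,0],"dr":[0,0,0]},{"linear":[-0.10,0,0],"dr":[0,0,0]},{"linear":[-0.14,0,0],"dr":[0,0,0]},{"linear":[-0.18,0,0],"dr":[0,0,0]}]'
python3 -c "
from h import *
st(); rel(.422,.115,.25,-.142);rel(.40,.24,.25,.8)
c=cam('side'); overlay(c,[],'s28.png',(200,60,380,270),3.3)"
```

```text
time: 43.4
ee_pos: [0.3705, 0.3598, 0.0247]
tool_rot: [[0.001, -0.995, -0.103], [0.001, -0.103, 0.995], [-1.0, -0.001, 0.0]]
ft_force: [-0.5, 0.2, 0.5]
opening: 0.0425
time: 43.9
ee_pos: [0.37, 0.3596, 0.2063]
tool_rot: [[0.001, -0.995, -0.103], [0.0, -0.103, 0.995], [-1.0, -0.001, 0.0]]
ft_force: [1.1, 0.7, -0.4]
opening: 0.043
t 43.9 pos [0.37   0.3596 0.2063] yaw 1.6741 F [ 1.1  0.7 -0.4] op 0.043 q [ 0.1   0.62 -1.36  1.83  0.65  1.23  0.21] tilt [-1.    -0.001  0.   ]
lin [-0.0437 -0.0265 -0.2487] dr [1.8161e+00 9.0000e-04 3.0000e-04] rows 5.0776926893114975 12.107506158787139
lin [-0.0437 -0.0175 -0.1221] dr [8.741e-01 6.000e-04 6.000e-04] rows 2.616858487053948 5.827507732576635
```

View pics/s28.png

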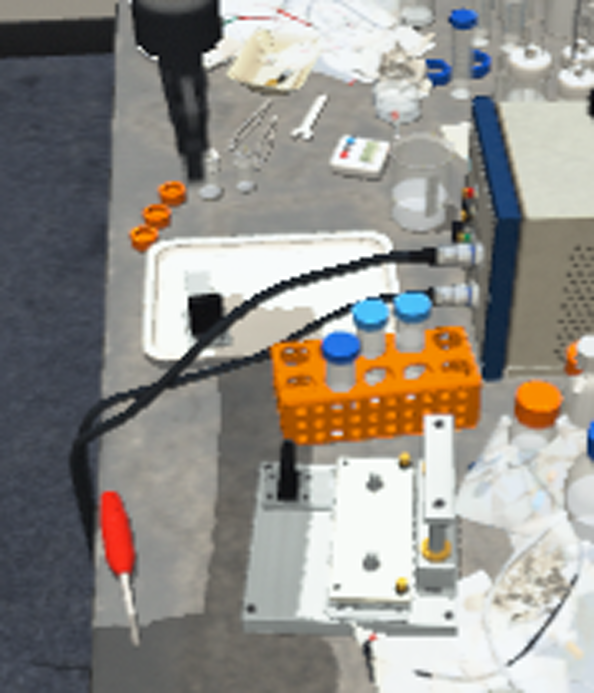

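```bash
python3 -m crank '[{"linear":[-0.04,-0.003,-0.02],"dr":[0.874,0,0]},{"linear":[-0.044,-0.0175,-0.122],"dr":[0.874,0,0]},{"linear":[-0.044,-0.0175,-0.122],"dr":[0.874,0,0]},{"linear":[-0.044,-0.0175,-0.122],"dr":[0.874,0,0]},{"linear":[-0.044,-0.0175,-0.122],"dr":[0.874,0,0]}]' 0.3
python3 -c "
from h import *
st(); rs(-.0575,.0515,.20)"
```

```text
time: 44.45
ee_pos: [0.402, 0.2396, 0.2554]
tool_rot: [[0.005, -0.79, 0.613], [0.004, 0.613, 0.79], [-1.0, -0.001, 0.006]]
ft_force: [0.1, 0.2, 0.2]
opening: 0.0257
t 44.45 pos [0.402  0.2396 0.2554] yaw 0.911 F [0.1 0.2 0.2] op 0.0257 q [ 0.43  0.38 -1.32  1.88  0.4   1.19 -0.11] tilt [-1.    -0.001  0.006]
now stand [-0.1092  0.1729]
lin [ 0.0551 -0.105  -0.0802] dr [ 1.0529  0.0063 -0.0023] rows 2.8624386711668404 7.019773791991734
```

```bash
python3 -m crank '[{"linear":[0.055,-0.105,-0.08],"dr":[1.053,0.006,-0.002]},{"linear":[0.055,-0.105,-0.08],"dr":[1.053,0.006,-0.002]},{"linear":[0.055,-0.105,-0.08],"dr":[1.053,0.006,-0.002]},{"linear":[0.055,-0.105,-0.08],"dr":[1.053,0.006,-0.002]},{"linear":[0.055,-0.105,-0.08],"dr":[1.053,0.006,-0.002]}]'
python3 -m crank '[{"linear":[0,0,0],"dr":[0.15,0,0]},{"linear":[0,0,0],"dr":[0.3,0,0]},{"linear":[0,0,0],"dr":[0.31,0,0]}]'
python3 -c "
from h import *
st(); rs(-.0575,.0515,.10)"
```

```text
time: 44.95
ee_pos: [0.4361, 0.1104, 0.1993]
tool_rot: [[0.001, -0.163, 0.987], [0.001, 0.987, 0.163], [-1.0, 0.001, 0.001]]
ft_force: [0.4, 0.2, -0.8]
opening: 0.0258
time: 45.25
ee_pos: [0.436, 0.1105, 0.1993]
tool_rot: [[0.001, 0.148, 0.989], [0.001, 0.989, -0.148], [-1.0, 0.001, 0.001]]
ft_force: [-0.2, 0.7, -0.1]
opening: 0.0254
t 45.25 pos [0.436  0.1105 0.1993] yaw -0.1485 F [-0.2  0.7 -0.1] op 0.0254 q [ 0.53  0.3  -1.03  1.99  0.3   1.01 -0.79] tilt [-1.     0.001  0.001]
now stand [-0.0573  0.0499]
lin [ 0.0993  0.0016 -0.0003] dr [-0.0065  0.0009 -0.0007] rows 1.9857396575303934 0.0441955565841768
```

```bash
python3 -m crank '[{"linear":[0.04,0.0016,0],"dr":[-0.0065,0.001,0]},{"linear":[0.08,0.0016,0],"dr":[-0.0065,0.001,0]},{"linear":[0.099,0.0016,0],"dr":[-0.0065,0.001,0]},{"linear":[0.099,0.0016,0],"dr":[-0.0065,0.001,0]}]'
python3 -c "
from h import *
st(); rs(-.0575,.0516,.0425)
c=cam('side'); overlay(c,[],'s29.png',(240,170,370,270),6)"
```

```text
time: 45.65
ee_pos: [0.4344, 0.1119, 0.098]
tool_rot: [[-0.005, 0.137, 0.991], [0.0, 0.991, -0.137], [-1.0, -0.0, -0.005]]
ft_force: [-0.3, 0.9, 1.2]
opening: 0.026
t 45.65 pos [0.4344 0.1119 0.098 ] yaw -0.1376 F [-0.3  0.9  1.2] op 0.026 q [ 0.39  0.45 -0.92  2.1   0.49  0.82 -0.96] tilt [-1.    -0.    -0.005]
now stand [-0.0591  0.051 ]
lin [0.0555 0.0006 0.0019] dr [ 0.0044 -0.0049  0.0002] rows 1.1107881097712793 0.04367384795504161
```

View pics/s29.png

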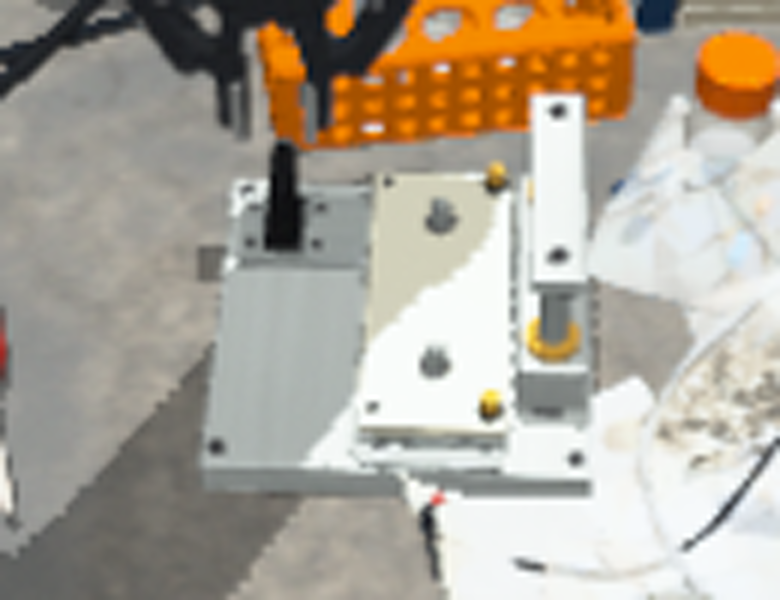

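```bash
python3 -m crank '[{"linear":[0.01,0.0006,0.002],"dr":[0.004,-0.005,0]},{"linear":[0.03,0.0006,0.002],"dr":[0.004,-0.005,0]},{"linear":[0.048,0.0006,0.001],"dr":[0.004,-0.005,0]},{"linear":[0.0555,0.0006,0.001],"dr":[0.004,-0.005,0]},{"linear":[0.0555,0.0006,0.001],"dr":[0.004,-0.005,0]}]'
python3 -c "
from h import *
st(); rs(-.0575,.0516,.0425)"
```

```text
time: 46.2
ee_pos: [0.4364, 0.1131, 0.044]
tool_rot: [[0.002, 0.141, 0.99], [0.0, 0.99, -0.141], [-1.0, 0.001, 0.002]]
ft_force: [0.8, -0.5, -0.2]
opening: 0.0255
t 46.2 pos [0.4364 0.1131 0.044 ] yaw -0.1416 F [ 0.8 -0.5 -0.2] op 0.0255 q [ 0.3   0.53 -0.83  2.14  0.61  0.71 -1.07] tilt [-1.     0.001  0.002]
now stand [-0.0573  0.0525]
lin [ 0.0015 -0.0009 -0.0002] dr [ 0.0004  0.0021 -0.0006] rows 0.03496122136181427 0.015033308974910356
```

```bash
python3 -m crank '[{"linear":[0.001,-0.0009,0],"dr":[0,0.002,0]},{"linear":[0.001,-0.0009,0],"dr":[0,0.002,0]}]'
python3 -m crank '[{"linear":[0,0,0],"dr":[0,0,0]},{"linear":[0,0,0],"dr":[0,0,0]},{"linear":[0,0,0],"dr":[0,0,0]},{"linear":[0,0,0],"dr":[0,0,0]}]' 0 50
python3 -m crank '[{"linear":[0,0,-0.003],"dr":[0,0,0]},{"linear":[0,0,-0.008],"dr":[0,0,0]},{"linear":[0,0,-0.014],"dr":[0,0,0]},{"linear":[0,0,-0.02],"dr":[0,0,0]}]'
python3 -c "
from h import *
st(); rs(-.124,.0520,.0433)
c=cam('side'); overlay(c,[],'s30.png',(240,170,370,270),6)"
```

```text
time: 46.4
ee_pos: [0.437, 0.1122, 0.0438]
tool_rot: [[0.002, 0.141, 0.99], [0.001, 0.99, -0.141], [-1.0, 0.001, 0.001]]
ft_force: [0.3, -0.5, 0.4]
opening: 0.0254
time: 46.8
ee_pos: [0.4364, 0.1123, 0.0444]
tool_rot: [[0.001, 0.141, 0.99], [0.0, 0.99, -0.141], [-1.0, 0.0, 0.001]]
ft_force: [-4.9, 0.4, 6.9]
opening: 0.0112
time: 47.2
ee_pos: [0.4158, 0.1152, 0.0444]
tool_rot: [[0.001, 0.141, 0.99], [0.0, 0.99, -0.141], [-1.0, 0.0, 0.001]]
ft_force: [-0.3, 0.3, -1.8]
opening: 0.0111
t 47.2 pos [0.4158 0.1152 0.0444] yaw -0.1413 F [-0.3  0.3 -1.8] op 0.0111 q [ 0.3   0.51 -0.84  2.18  0.6   0.69 -1.1 ] tilt [-1.     0.     0.001]
now stand [-0.078   0.0517]
lin [ 0.001   0.0004 -0.046 ] dr [ 0.0007  0.0008 -0.0002] rows 0.9210582630517519 0.0071832703126450455
```

View pics/s30.png

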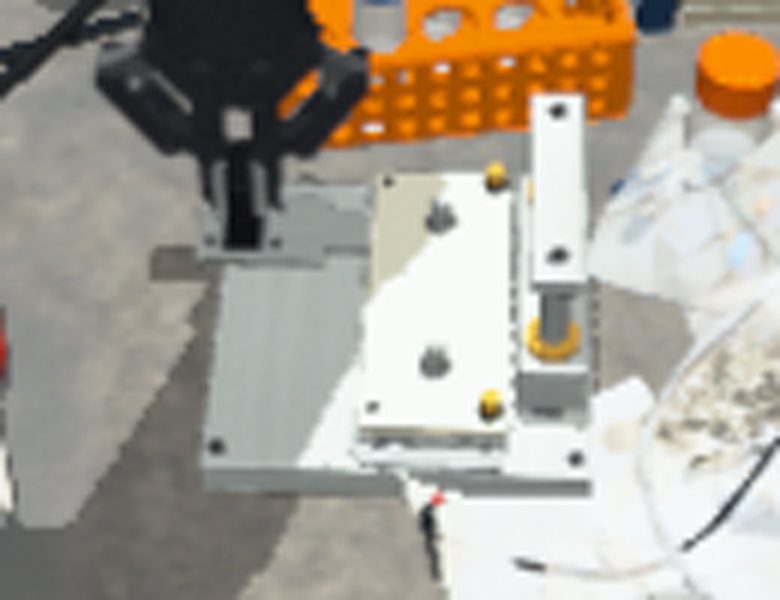

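```bash
python3 -m crank '[{"linear":[0,0,-0.01],"dr":[0,0,0]},{"linear":[0,0,-0.02],"dr":[0,0,0]},{"linear":[0,0,-0.03],"dr":[0,0,0]},{"linear":[0,0,-0.04],"dr":[0,0,0]},{"linear":[0,0,-0.05],"dr":[0,0,0]}]'
python3 -c "
from h import *
st()"
python3 -m crank '[{"linear":[-0.03,0,-0.005],"dr":[0,0,0]},{"linear":[-0.08,0,-0.005],"dr":[0,0,0]},{"linear":[-0.12,0,-0.005],"dr":[0,0,0]},{"linear":[-0.16,0,-0.005],"dr":[0,0,0]},{"linear":[-0.20,0,-0.005],"dr":[0,0,0]}]'
python3 -c "
from h import *
st(); rel(.42,.25,.27,.75)
c=cam('side'); overlay(c,[],'s31.png',(240,130,370,270),5)"
```

```text
time: 47.75
ee_pos: [0.3644, 0.1224, 0.0443]
tool_rot: [[0.0, 0.14, 0.99], [-0.0, 0.99, -0.14], [-1.0, -0.0, 0.0]]
ft_force: [-0.0, -0.5, -1.5]
opening: 0.0113
t 47.75 pos [0.3644 0.1224 0.0443] yaw -0.1404 F [-0.  -0.5 -1.5] op 0.0113 q [ 0.28  0.45 -0.86  2.29  0.59  0.64 -1.16] tilt [-1. -0.  0.]
time: 48.25
ee_pos: [0.3582, 0.1236, 0.2453]
tool_rot: [[-0.001, 0.139, 0.99], [-0.001, 0.99, -0.139], [-1.0, -0.001, -0.001]]
ft_force: [1.2, -1.7, -1.2]
opening: 0.0111
t 48.25 pos [0.3582 0.1236 0.2453] yaw -0.1394 F [ 1.2 -1.7 -1.2] op 0.0111 q [ 0.73  0.04 -1.18  2.06  0.05  1.06 -0.61] tilt [-1.    -0.001 -0.001]
lin [-0.0248  0.1338  0.0436] dr [-8.894e-01 -1.000e-03  5.000e-04] rows 2.857433191884749 5.9290538102755255
```

View pics/s31.png

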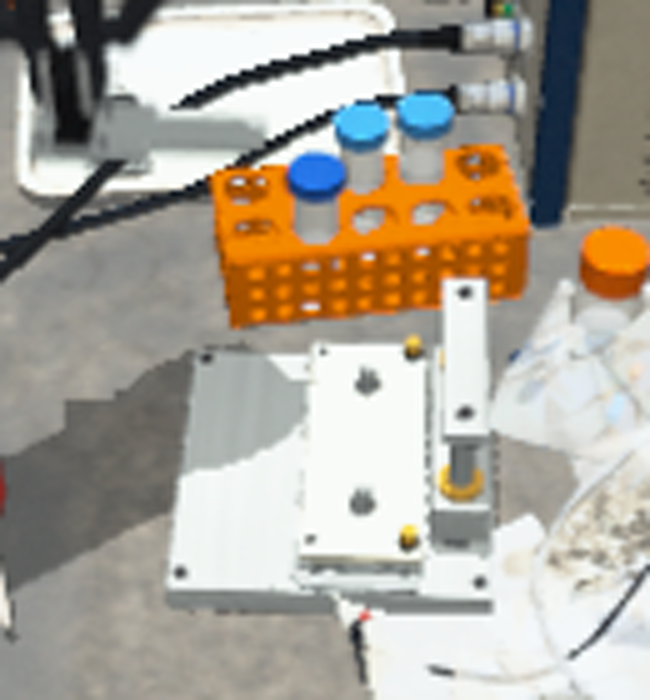

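```bash
python3 -m crank '[{"linear":[-0.025,0.134,0.044],"dr":[-0.889,0,0]},{"linear":[-0.025,0.134,0.044],"dr":[-0.889,0,0]},{"linear":[-0.025,0.134,0.044],"dr":[-0.889,0,0]},{"linear":[-0.025,0.134,0.044],"dr":[-0.889,0,0]},{"linear":[-0.025,0.134,0.044],"dr":[-0.889,0,0]}]'
python3 -c "
from h import *
st(); rel(.5,.375,.28,1.66)"
```

```text
time: 48.8
ee_pos: [0.4212, 0.2551, 0.2752]
tool_rot: [[0.004, -0.582, 0.813], [0.0, 0.813, 0.582], [-1.0, -0.003, 0.004]]
ft_force: [-0.2, -0.5, -2.3]
opening: 0.011
t 48.8 pos [0.4212 0.2551 0.2752] yaw 0.621 F [-0.2 -0.5 -2.3] op 0.011 q [ 0.38  0.42 -1.31  1.8   0.43  1.26 -0.43] tilt [-1.    -0.003  0.004]
lin [-0.0044  0.0517  0.1339] dr [-1.039   0.0021  0.0042] rows 2.871759649605681 6.926563716851354
```

```bash
python3 -m crank '[{"linear":[-0.004,0.052,0.134],"dr":[-1.039,0.002,0.004]},{"linear":[-0.004,0.052,0.134],"dr":[-1.039,0.002,0.004]},{"linear":[-0.004,0.052,0.134],"dr":[-1.039,0.002,0.004]},{"linear":[-0.004,0.052,0.134],"dr":[-1.039,0.002,0.004]},{"linear":[-0.004,0.052,0.134],"dr":[-1.039,0.002,0.004]}]'
python3 -m crank '[{"linear":[0,0,0],"dr":[-0.15,0,0]},{"linear":[0,0,0],"dr":[-0.29,0,0]},{"linear":[0,0,0],"dr":[-0.29,0,0]}]'
python3 -c "
from h import *
st(); rel(.5,.375,.10,1.66)
c=cam('side'); overlay(c,[],'s32.png',(200,40,380,180),4)"
```

```text
time: 49.3
ee_pos: [0.4986, 0.3775, 0.2781]
tool_rot: [[-0.0, -0.98, 0.201], [0.001, 0.201, 0.98], [-1.0, 0.0, 0.0]]
ft_force: [0.0, -0.4, -2.7]
opening: 0.0111
time: 49.6
ee_pos: [0.4979, 0.3777, 0.277]
tool_rot: [[-0.002, -0.996, -0.091], [-0.0, -0.091, 0.996], [-1.0, 0.002, 0.0]]
ft_force: [-0.4, -0.1, -2.6]
opening: 0.011
t 49.6 pos [0.4979 0.3777 0.277 ] yaw 1.6616 F [-0.4 -0.1 -2.6] op 0.011 q [ 0.06  0.75 -1.36  1.48  0.73  1.5   0.37] tilt [-1.     0.002  0.   ]
lin [ 0.177  -0.0021 -0.0029] dr [ 0.0016  0.0001 -0.0016] rows 3.5401697984153118 0.015022311113467066
```

View pics/s32.png

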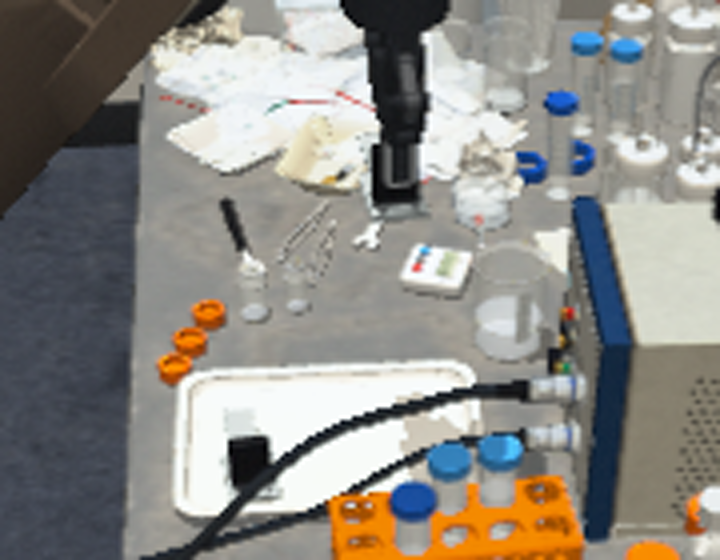

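```bash
python3 -m crank '[{"linear":[0.04,-0.001,-0.001],"dr":[0,0,0]},{"linear":[0.08,-0.001,-0.001],"dr":[0,0,0]},{"linear":[0.12,-0.001,-0.001],"dr":[0,0,0]},{"linear":[0.16,-0.001,-0.001],"dr":[0,0,0]},{"linear":[0.20,-0.001,-0.001],"dr":[0,0,0]}]'
python3 -c "
from h import *
st()"
python3 -m crank '[{"linear":[0.02,0,0],"dr":[0,0,0]},{"linear":[0.035,0,0],"dr":[0,0,0]},{"linear":[0.044,0,0],"dr":[0,0,0]},{"linear":[0.046,0,0],"dr":[0,0,0]}]'
python3 -c "
from h import *
st()"
```

```text
time: 50.15
ee_pos: [0.4988, 0.3764, 0.0756]
tool_rot: [[-0.001, -0.997, -0.08], [-0.0, -0.08, 0.997], [-1.0, 0.001, -0.0]]
ft_force: [0.5, -0.9, -1.4]
opening: 0.0113
t 50.15 pos [0.4988 0.3764 0.0756] yaw 1.6509 F [ 0.5 -0.9 -1.4] op 0.0113 q [ 0.01  0.93 -1.2   1.69  0.93  1.21  0.22] tilt [-1.     0.001 -0.   ]
time: 50.55
ee_pos: [0.499, 0.3767, 0.0298]
tool_rot: [[-0.001, -0.997, -0.079], [0.0, -0.079, 0.997], [-1.0, 0.001, 0.0]]
ft_force: [0.3, -0.8, -2.3]
opening: 0.011
t 50.55 pos [0.499  0.3767 0.0298] yaw 1.6499 F [ 0.3 -0.8 -2.3] op 0.011 q [-0.01  0.98 -1.16  1.71  0.99  1.15  0.19] tilt [-1.     0.001  0.   ]
```

```bash
python3 -m crank '[{"linear":[0.002,0,0],"dr":[0,0,0]},{"linear":[0.003,0,0],"dr":[0,0,0]},{"linear":[0.004,0,0],"dr":[0,0,0]},{"linear":[0.0045,0,0],"dr":[0,0,0]}]'
python3 -c "
from h import *
st()"
```

```text
time: 50.95
ee_pos: [0.4992, 0.3769, 0.0258]
tool_rot: [[0.0, -0.997, -0.079], [0.001, -0.079, 0.997], [-1.0, -0.0, 0.001]]
ft_force: [0.1, 0.3, -2.6]
opening: 0.0112
t 50.95 pos [0.4992 0.3769 0.0258] yaw 1.6498 F [ 0.1  0.3 -2.6] op 0.0112 q [-0.01  0.99 -1.15  1.71  0.99  1.14  0.19] tilt [-1.    -0.     0.001]
```

```bash
python3 -m crank '[{"linear":[0.001,0,0],"dr":[0,0,0]},{"linear":[0.0015,0,0],"dr":[0,0,0]},{"linear":[0.0015,0,0],"dr":[0,0,0]}]'
python3 -c "
from h import *
st()"
```

```text
time: 51.25
ee_pos: [0.4992, 0.3769, 0.0256]
tool_rot: [[0.001, -0.997, -0.079], [0.0, -0.079, 0.997], [-1.0, -0.001, 0.0]]
ft_force: [-2.4, -4.6, 7.6]
opening: 0.0111
t 51.25 pos [0.4992 0.3769 0.0256] yaw 1.6497 F [-2.4 -4.6  7.6] op 0.0111 q [-0.01  0.99 -1.15  1.71  0.99  1.14  0.18] tilt [-1.    -0.001  0.   ]
```

```bash
python3 -m crank '[{"linear":[0,0,0],"dr":[0,0,0]},{"linear":[0,0,0],"dr":[0,0,0]},{"linear":[0,0,0],"dr":[0,0,0]}]' 0.5
python3 -m crank '[{"linear":[-0.02,0,0],"dr":[0,0,0]},{"linear":[-0.06,0,0],"dr":[0,0,0]},{"linear":[-0.10,0,0],"dr":[0,0,0]},{"linear":[-0.15,0,0],"dr":[0,0,0]},{"linear":[-0.20,0,0],"dr":[0,0,0]}]'
python3 -c "
from h import *
st(); rel(.40,.20,.30,.9)"
```

```text
time: 51.55
ee_pos: [0.4993, 0.377, 0.0256]
tool_rot: [[0.001, -0.997, -0.079], [0.001, -0.079, 0.997], [-1.0, -0.001, 0.001]]
ft_force: [-0.4, -0.1, 0.2]
opening: 0.0427
time: 52.05
ee_pos: [0.4984, 0.377, 0.2288]
tool_rot: [[0.001, -0.997, -0.08], [0.001, -0.08, 0.997], [-1.0, -0.001, 0.001]]
ft_force: [2.0, 0.7, -0.3]
opening: 0.0427
t 52.05 pos [0.4984 0.377  0.2288] yaw 1.6507 F [ 2.   0.7 -0.3] op 0.0427 q [ 0.06  0.79 -1.33  1.55  0.77  1.42  0.33] tilt [-1.    -0.001  0.001]
lin [-0.0715  0.1122 -0.1685] dr [7.507e-01 1.600e-03 5.000e-04] rows 4.29318961625107 5.004962357199675
```

Move the arm out of the way and inspect everything.

```bash
python3 -m crank '[{"linear":[-0.05,0.02,-0.03],"dr":[0.75,0,0]},{"linear":[-0.07,0.112,-0.1685],"dr":[0.75,0,0]},{"linear":[-0.07,0.112,-0.1685],"dr":[0.75,0,0]},{"linear":[-0.07,0.112,-0.1685],"dr":[0.75,0,0]},{"linear":[-0.07,0.112,-0.1685],"dr":[0.75,0,0]}]'
python3 -c "
from h import *
st(); rel(.40,-.02,.30,0)"
```

```text
time: 52.55
ee_pos: [0.3982, 0.1983, 0.2989]
tool_rot: [[0.001, -0.78, 0.626], [-0.001, 0.626, 0.78], [-1.0, -0.001, -0.001]]
ft_force: [-0.9, -1.2, 0.4]
opening: 0.0426
t 52.55 pos [0.3982 0.1983 0.2989] yaw 0.8944 F [-0.9 -1.2  0.4] op 0.0426 q [ 0.65  0.31 -1.43  1.85  0.32  1.26  0.02] tilt [-1.    -0.001 -0.001]
lin [-0.0008 -0.1381 -0.1691] dr [0.8944 0.     0.0015] rows 4.365528568548616 5.962409346927258
```

```bash
python3 -m crank '[{"linear":[0.02,-0.035,-0.03],"dr":[0.12,0,0]}]'
python3 -c "
from h import *
st()
c=cam('side'); overlay(c,[],'s33.png',(200,60,440,360),2)
c=cam('top'); overlay(c,[],'t33.png',(190,130,450,300),3)"
```

```text
time: 52.65
ee_pos: [0.4051, 0.157, 0.2825]
tool_rot: [[0.007, -0.699, 0.715], [-0.002, 0.715, 0.699], [-1.0, -0.006, 0.003]]
ft_force: [1.9, 0.2, -0.2]
opening: 0.0426
t 52.65 pos [0.4051 0.157  0.2825] yaw 0.7741 F [ 1.9  0.2 -0.2] op 0.0426 q [ 0.76  0.28 -1.43  1.9   0.3   1.21  0.  ] tilt [-1.    -0.006  0.003]
```

View pics/s33.png

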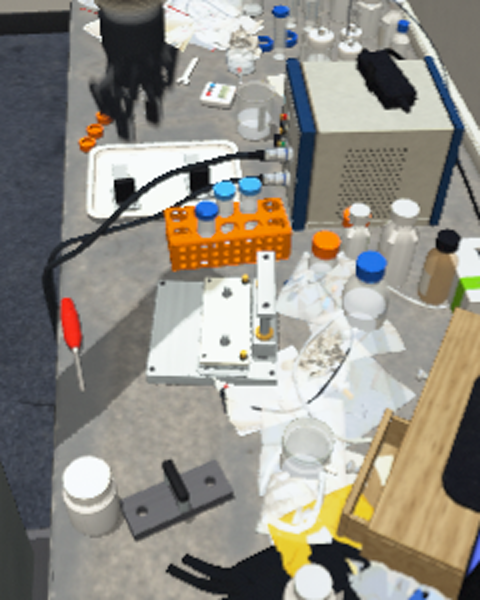

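View pics/t33.png

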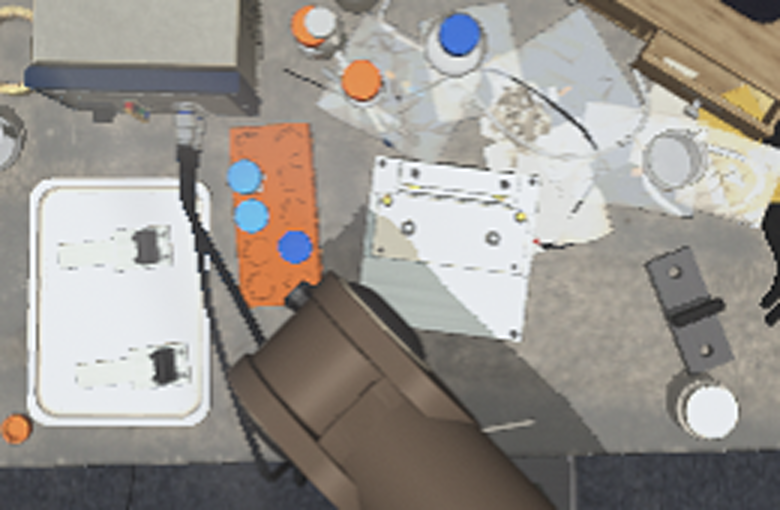

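```bash
python3 - <<'E'
from h import *
c=cam('side'); overlay(c,[],'s34.png',(240,170,370,270),6)
a=cv2.imread('pics/s34.png',0)[60:440,365:600].astype(np.float32)
for n in ('s15','s24','s25','s26','s29','s30'):
    b=cv2.imread(f'pics/{n}.png',0)
    t=b[350:420,470:510]  # screw near corner
    full=cv2.imread('pics/s34.png',0)
    r=cv2.matchTemplate(full[330:450,450:530],t,cv2.TM_CCOEFF_NORMED); m=cv2.minMaxLoc(r); print(n,m[3][0]-20,m[3][1]-20,round(m[1],3))
C=cloud(c)
for p in ((313,221),): pass
# plate top height from depth in both cameras
P=[]; 
for s in np.linspace(-.06,.06,25):
    for x in (.0,.01,.03,.04):
        w=s2w(x,s); u=proj(c,[[*w,.042]])[0].round().astype(int); P.append(C[u[1],u[0],2])
print('plate z',np.nanmedian(P)); 
P=[]
for s in np.linspace(-.08,.08,25):
    w=s2w(-.06,s); u=proj(c,[[*w,.022]])[0].round().astype(int); P.append(C[u[1],u[0],2])
print('base z',np.nanmedian(P))
st()
E
```

```text
s15 0 10 0.922
s24 1 0 0.902
s25 0 0 1.0
s26 0 0 1.0
s29 0 0 1.0
s30 0 0 1.0
plate z 0.04305834466105529
base z 0.023111789194841803
t 52.8 pos [0.4066 0.1508 0.2795] yaw 0.7681 F [0.3 1.2 0.6] op 0.0423 q [ 0.76  0.29 -1.42  1.9   0.31  1.21  0.  ] tilt [-1.    -0.004 -0.003]
```

```bash
python3 -m crank '[{"linear":[0,0,0],"dr":[0,0,0]},{"linear":[0,0,0],"dr":[0,0,0]},{"linear":[0,0,0],"dr":[0,0,0]},{"linear":[0,0,0],"dr":[0,0,0]}]'; python3 -c "
from h import *
st(); print(ctrl.finish_job())"
```

```text
time: 53.2
ee_pos: [0.4063, 0.152, 0.2797]
tool_rot: [[0.001, -0.697, 0.717], [-0.004, 0.717, 0.697], [-1.0, -0.004, -0.002]]
ft_force: [-0.2, -0.2, 0.3]
opening: 0.0426
t 53.2 pos [0.4063 0.152  0.2797] yaw 0.7708 F [-0.2 -0.2  0.3] op 0.0426 q [ 0.76  0.29 -1.42  1.9   0.31  1.21  0.  ] tilt [-1.    -0.004 -0.002]
the job is handed in; nothing more can be done
None
```

The job is handed in at 53 s of the 210 s allowed; no verdict was reported.

- **Blades in:** Only two blades were in the tray. I pushed them into the left and right grooves until the push met 20 to 24 N with no further movement. On the right-hand blade, a second push after letting go found no more travel.
- **Gap set:** I seated the weight on the pegs and let go. The plate sank, then showed no movement over about 1.5 s. I then stood the weight back where it was found, clear of the stand.
- **Blades out:** I drew both blades straight out level and laid them in the tray.

**Last checks:**
- **Gap:** By depth, the plate's top is 20.0 mm above the base, which makes a 6 mm gap, one blade thickness. Its image in the side camera did not shift while the blades came out.
- **Blades, weight and bystanders:** Both blades lie flat in the tray and the weight stands on the bench. The jar and bottles look undisturbed.
- **Robot:** The open gripper is at 0.28 m height, touching nothing.

**Disagreements and margins:**
- Both blades stopped about 1.5 mm further in than the camera fit of the stand predicted. Because both agreed, I took that as fit error.
- Joint 3 came close to its limit (about -1.43 against -1.47) but every reading stayed inside.

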